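Clearing the finds-cleaning table for the night

ROBOT

A 6-joint arm with a two-finger parallel gripper is mounted at the origin on the work surface. World frame = base frame: x ahead of the robot, y to its left, z up, the work surface at z = 0. Lengths are in m, angles in degrees, forces in N, time in s.
With the tool pointing down it reaches from about 0.275 to 0.825 m from the base axis. Payload 5.2 kg.
Tool frame: the origin (TCP) lies between the finger pads; the fingertips stand 8 mm ahead of it and the grasp point (between the pads) lies 11 mm behind it (ctrl.tip_extent is the distance from the TCP to the fingertips, in m); z points along the fingers, y is the direction in which the jaws open and shut (so a half turn about z gives the same grasp; the last joint's range is limited). The gripper opens to 93 mm and grips with 3 to 60 N. Pads are 15 mm wide; open, the fingers measure 128 mm over their backs; the gripper's body (75 mm by 188 mm) begins 65 mm behind the grasp point.
Start: joints at [-87.021, 14.817, 87.949, -0, 77.235, -11.62], TCP at [0.139, -0.532, 0.227] pointing down, gripper open.
Joint ranges: [-179.93, 179.93], [-52.35, 119.4], [10.71, 147.94], [-69.91, 249.91], [12.55, 155.21], [-178.61, 178.61]. Speed limits (degrees/s): [147.25, 147.25, 180, 180, 180, 180].

INTERFACE

Orientations are given as [roll, pitch, yaw] about the fixed x, y, z axes, in that order (R = Rz(yaw) Ry(pitch) Rx(roll)).
In Python, from rig import ctrl gives the robot as it stands.
- The arm moves only by the tool arm_command, never from a script. Its argument "series" is a list that holds one entry, the list of rows, each a list of 6 numbers: the shift along the tool's x, y, z in cm, then the turn, a rotation vector about the tool's x, y, z in rad. In form: [[[x, y, z, wx, wy, wz], ...]]. A call has exactly 5 rows; each row is the pose to reach, as a shift and turn from the pose commanded when the call began, along the tool's axes at that moment; what a row does not reach only later rows make up. A row lasts 1/12 s, in which the tool goes at most 41.7 mm and 7.16 degrees, less where a joint would pass 70% of its speed; a pose out of reach is approached as far as the arm can. A call with a gripper value outside its range is refused whole. "gripper" is the opening, from 0 (shut) to 1 (fully open), set as the call begins (left out, the last holds). The fingers move at their own pace and stop on an object; "grip_force" is the grip in N (left out, the last holds). Time passes only in rows, so rows that repeat a pose let the fingers close, or fill a call up. It gives the time, the measured TCP pose, the force and the opening at its end, in the units of the state.
- ctrl.get_state(): the state, without advancing time (a new reading comes with each control period).
- ctrl.read_camera(name): name is "side" or "top"; returns the picture (400x640x3 uint8, red, green, blue); there is no depth.
- ctrl.get_calibration(name): a dict with "intrinsics" (3x3 intrinsics, pixels), "rvec" (rotation vector, rad) and "tvec" (3), from world to camera coordinates, as OpenCV has them. Camera axes: x right, y down, z forward; pixel columns grow to the right and rows downward; lengths in m; the calibration is good to about 2 mm. A picture is of the moment at which its call begins. get_calibration takes no time and is no camera call.
- ctrl.job_done(): hands the job in, once; it reports no verdict.
Trained networks look in the newest picture that a camera, given by its name, has taken for a name from the list of things; names that differ only in an ending like _2 or _b are one class to them, and where a whole thing is asked for, a point or a joint stands for the part that bears it (a point fixed in the world has none). Each returns a list of dicts, best first, with "score" (0 to 1); they miss things now and then, are a little off and sometimes report something else, mostly with a low value. They report only what shows in the picture. A call takes as long as a camera call. They do not tell look-alikes from the thing itself.
- ctrl.find_in(camera, label): "pixel" ([column, row] in pixels, amid what is visible of it).
- ctrl.cut_out(camera, label): "mask" (400x640 bool, what is visible of it) and "pixel" ([column, row] in pixels, amid what is visible of it).
- ctrl.spot_point(camera, label): "pixel" ([column, row] in pixels: a listed point, or the origin of a listed thing).
The state is a dict: "time": time; "joint_positions": joint angles; "joint_velocities": joint speeds; "joint_efforts": joint torques, N m; "ee_pos": TCP position; "orientation": TCP orientation; "ft_force": force on the tool from outside, world axes, zero at the start; "torque": the same for the moment, N m; "grip_width": finger opening in m.
Only numpy, scipy, OpenCV 4.12 (cv2) and the standard library are available. Lean on these libraries where they do the work, as an engineer would, in place of code of your own. Each camera call takes 0.05 s, during which the arm holds its last target.

TASK

Clear up the finds table after a cleaning session: carry the white sorting tray to the finds box and tip it so that all the sherds slide off its spout into the box (hold the spout low, they must not fall far), then set the empty tray back down flat on the table; and lay every tool that is out flat in its own compartment of the grey tool tray, with its head in the head bay. You need the light for this, so only when everything is put away turn the lamp's dimmer knob fully anticlockwise to its stop; leave the other things on the table where they are.

Things in the scene. Friction and masses are not known exactly. Their poses are not given: they have to be found in the camera images.
- tool_tray: Grey tool tray, fixed, 198 (x) x 219 (y) x 22 mm, floor top at 5 mm, outer walls 5. Origin: underside centre. 4 compartments along x, 188 long; y of their centre lines: brush +78.5, scale bar +27.5, trowel -26.5, spatula -82.5. +x end: head bays 52, 40, 58, 44 wide, partitions 62 long; -x end: handle slots 30, 40, 28, 28 wide, ribs 52 long, all 22 high; open across for fingers from x = -42 to +32.
- brush: Flat brush, 170 mm along x, 60 g: pale wooden handle 18 wide, 12 thick, x = -145 to -40; steel ferrule 34 wide, 14 thick; straw bristles 38 wide to x = +25 (head). Origin: underside of the head, 60 mm ahead of mid-length; z up. Grasp the handle at x = -66. Belongs with its origin at (60, 78.5, 5) mm in tool_tray, +x along the tray's +x, a few mm of play. Absent (None) in some runs.
- scale_bar: Photo scale bar: flat white bar with black blocks, 165 x 30 x 8 mm (x, y, z), 50 g, no head. Origin: underside centre. Grasp its middle. Belongs with its origin at (0, 27.5, 5) mm in tool_tray, along the tray's x, either way round. Absent (None) in some runs.
- trowel: Small pointing trowel, 172 mm along x, 100 g: round brown handle 18 thick, x = -147 to -57 (19 mm steel collar from -66 to -54), thin neck, flat steel diamond blade 45 wide, 4 thick, its point at x = +25 (head). Origin: underside of the blade; z up. Grasp the handle at x = -76. Belongs with its origin at (60, -26.5, 5) mm in tool_tray, +x along the tray's +x. Absent (None) in some runs.
- spatula: Straight spatula, 175 mm along x, 80 g: black handle 18 wide, 13 thick, x = -147 to -35; flat steel blade 30 wide, 3 thick, to x = +27 (head). Origin: underside of the blade; z up. Grasp the handle at x = -66. Belongs with its origin at (60, -82.5, 5) mm in tool_tray, +x along the tray's +x. Absent (None) in some runs.
- sorting_tray: White sorting tray, loose, 220 g, flat on the table: floor 3 mm thick, 115 deep (x), 150 wide (y); walls 22 high on sides and rear (+x); at -x an open spout 106 wide, level with the floor. Upright grip plate in the middle of the rear wall: 10 thick (x), 56 wide (y), top at 60. Origin: underside centre. 3 to 5 sherds lie in it; they slide at tilts of about 30 to 40 degrees.
- tray_lip (a point): Middle of the spout's edge, at (-57.5, 0, 3) mm in the sorting tray.
- tray_grip (a point): In the grip plate, at (52.5, 0, 48) mm in the sorting tray: pinch it here from above, fingers closing along the tray's x.
- finds_box: White plastic finds box, fixed to the table, open on top, 140 (x) x 190 (y) x 62 (z) mm outside, walls and floor 4 mm. Origin: underside centre.
- sherd1: Chunky potsherd, about 42 x 35 mm, 15 to 17 mm thick, 30 g, at first in the sorting tray. Origin: middle of its flat underside. Absent (None) in some runs.
- sherd2: Chunky potsherd, about 42 x 35 mm, 15 to 17 mm thick, 30 g, at first in the sorting tray. Origin: middle of its flat underside. Absent (None) in some runs.
- sherd3: Chunky potsherd, about 42 x 35 mm, 15 to 17 mm thick, 30 g, at first in the sorting tray. Origin: middle of its flat underside. Absent (None) in some runs.
- sherd4: Chunky potsherd, about 42 x 35 mm, 15 to 17 mm thick, 30 g, at first in the sorting tray. Origin: middle of its flat underside. Absent (None) in some runs.
- sherd5: Chunky potsherd, about 42 x 35 mm, 15 to 17 mm thick, 30 g, at first in the sorting tray. Origin: middle of its flat underside. Absent (None) in some runs.
- dimmer (a joint): Angle of the lamp dimmer's knob, rad: 0 at the anticlockwise stop (off), growing clockwise seen from above, up to 4.7. It stays where it is left; it turns lightly (0.03 N m).
- dimmer_grip (a point): On the knob's axis at the height to grip, 67 mm above the table. The knob's bar is 46 mm long along this point's x (which turns with the knob), 14 wide, top 7 mm above the point, on a disc of radius 24 whose top is 23 mm below the point; a white mark on the bar points to -x. It sits on a grey control box with a cable, fixed, 84 x 104 x 30 mm.
- bowl: Bystander: small black bowl, 84 mm across, 36 mm high. Origin: centre of the underside (so for all bystanders).
- jar: Bystander: amber glass jar of adhesive, 42 mm across, 55 mm high.
- rim_sherd: Bystander: large terracotta sherd, about 96 x 72 x 18 mm, lying singly on the table; it stays there.
- base_sherd: Bystander: large buff sherd, about 100 x 90 x 22 mm, lying singly on the table; it stays there.
Not all that is in view belongs to the job. What is shaped like the sherd5 but black is not meant.

How it is judged:
By the outcome, as a careful person would: the job done as asked, in the order asked, and still so for the second after the job is handed in, with the robot touching nothing.
Of brush, scale_bar, trowel, spatula only 3 to 4 are there at a start; the rules pass over those that are not, and their reading is None.
Of sherd1, sherd2, sherd3, sherd4, sherd5 only 3 to 5 are there at a start; the rules pass over those that are not, and their reading is None.
At some moment in a run one of brush, scale_bar, trowel, spatula may be knocked a few centimetres aside while the robot is not near it.
It also fails if it takes over 208 s, if anything falls off the work surface, if the arm or the gripper's body presses on something with over 40 N, if the wrist force passes 120 N, or if a joint passes its speed limit or range.

## Working session

There is one attempt and no reset: what is moved stays moved. The work goes in short steps, Python scripts to look and compute and a tool call to move; the robot and the scene stay as the last step left them, time stands still between calls to the robot, and variables do not carry over. Pictures are saved under pics/ and viewed, and the job is handed in when it is done.

Besides the shell and the picture viewer there is one more tool, called after "Emit:" by a JSON object that holds its "op" and its "data". arm_command: Moves the arm, as the interface text tells. Its arguments: {"type":"object","properties":{"series":{"type":"array"},"gripper":{"type":"number"},"grip_force":{"type":"number"}},"required":["series"]}

```bash
ls; mkdir -p pics; python3 - <<'E'
from rig import ctrl
import cv2
for n in ["side","top"]:
    im=ctrl.read_camera(n); cv2.imwrite(f"pics/{n}0.png",im[:,:,::-1])
    print(n,ctrl.get_calibration(n))
print(ctrl.get_state())
E
```

```text
pics
side {'intrinsics': array([[414.2030482 ,   0.        , 319.28576371],
       [  0.        , 414.2030482 , 201.69216581],
       [  0.        ,   0.        ,   1.        ]]), 'rvec': array([-0.00974285, -2.85649608,  1.25746313]), 'tvec': array([0.55318841, 0.03113375, 1.09632788])}
top {'intrinsics': array([[486.08959498,   0.        , 324.82165096],
       [  0.        , 486.08959498, 206.82257006],
       [  0.        ,   0.        ,   1.        ]]), 'rvec': array([ 2.18095531, -2.20184894,  0.06211935]), 'tvec': array([0.06710226, 0.55049099, 1.28638679])}
{'time': 0.1, 'joint_positions': array([-8.70236677e+01,  1.48562384e+01,  8.80010137e+01,  1.14910359e-03,
        7.72341576e+01, -1.16188632e+01]), 'joint_velocities': array([-0.12347299, -0.0766858 , -0.09479326,  0.01760889,  0.07263853,
        0.01805926]), 'joint_efforts': array([ 9.98801770e-04, -4.38211870e+01, -2.84640402e+01,  7.19089410e-02,
        3.62649013e-02, -5.86937654e-05]), 'ee_pos': array([ 0.1386064 , -0.53179094,  0.22591654]), 'orientation': array([-1.79910689e+02, -1.95072704e-02,  1.45949255e+01]), 'ft_force': array([ 0.05774913,  0.23040541, -0.297088  ]), 'torque': array([ 0.02147362, -0.03450649,  0.04861475]), 'grip_width': 0.09316512613148438}
```

View pics/top0.png

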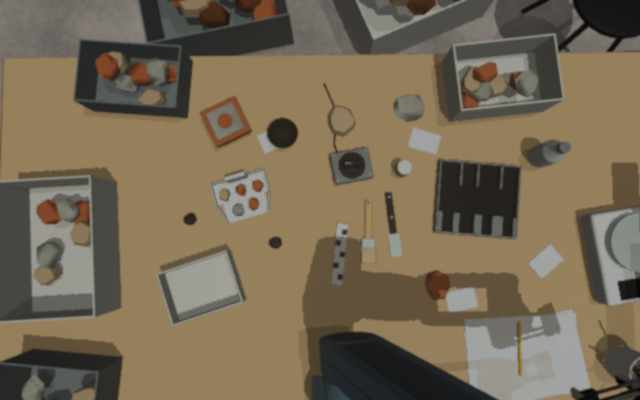

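View pics/side0.png

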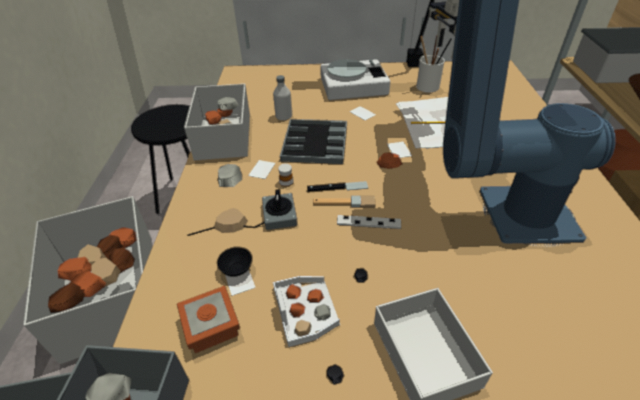

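```bash
cat > h.py <<'E'
import numpy as np, cv2
from scipy.spatial.transform import Rotation as R
from rig import ctrl
def cal(n):
    c=ctrl.get_calibration(n); return np.array(c['intrinsics']),cv2.Rodrigues(np.array(c['rvec'],float))[0],np.array(c['tvec'],float)
def unproj(n,px,z):
    K,Rm,t=cal(n); px=np.atleast_2d(np.array(px,float))
    d=np.c_[px,np.ones(len(px))]@np.linalg.inv(K).T@Rm   # world dirs
    C=-Rm.T@t
    s=(z-C[2])/d[:,2]
    return C+d*s[:,None]
def proj(n,P):
    K,Rm,t=cal(n); P=np.atleast_2d(P)@Rm.T+t; p=P@K.T; return p[:,:2]/p[:,2:]
def tri(p1,p2):
    A=[];b=[]
    for n,px in (("side",p1),("top",p2)):
        K,Rm,t=cal(n); P=K@np.c_[Rm,t]
        for i in (0,1):
            r=px[i]*P[2]-P[i]; A.append(r[:3]); b.append(-r[3])
    x,res,_,_=np.linalg.lstsq(np.array(A),np.array(b),rcond=None); return x
def pic(n,name,crop=None,scale=1):
    im=ctrl.read_camera(n)[:,:,::-1]
    if crop: im=im[crop[1]:crop[3],crop[0]:crop[2]]
    cv2.imwrite(f"pics/{name}.png",cv2.resize(im,None,fx=scale,fy=scale,interpolation=cv2.INTER_CUBIC))
def go(pos,rpy,rel=None):
    """print row to reach world TCP pos, rpy from measured pose"""
    s=ctrl.get_state(); p0=np.array(s['ee_pos']); R0=R.from_euler('xyz',s['orientation'],degrees=True)
    Rt=R.from_euler('xyz',rpy,degrees=True)
    d=R0.inv().apply(np.array(pos)-p0)*100; w=(R0.inv()*Rt).as_rotvec()
    print("row",np.round(d,2).tolist()+np.round(w,3).tolist(),"|lin mm",round(np.linalg.norm(d)*10),"deg",round(np.degrees(np.linalg.norm(w))))
def st():
    s=ctrl.get_state(); print({k:np.round(s[k],4).tolist() for k in("time","ee_pos","orientation","ft_force","grip_width","joint_positions")})
E
python3 - <<'E'
from h import *
for n in("side","top"): ctrl.read_camera(n)
np.set_printoptions(precision=4,suppress=True)
for l in ["tool_tray","brush","scale_bar","trowel","spatula","sorting_tray","tray_lip","tray_grip","finds_box","dimmer_grip","sherd1","bowl","jar","rim_sherd","base_sherd"]:
    for n in("side","top"):
        for r in ctrl.spot_point(n,l)[:6]:
            if r['score']>.3: print(l,n,np.round(r['pixel'],1),round(r['score'],2),unproj(n,r['pixel'],{"tray_grip":.048,"dimmer_grip":.067}.get(l,.003))[0])
E
```

```text
tool_tray side [315.4 142.6] 0.63 [ 0.5668 -0.3408  0.003 ]
tool_tray side [332.4 299. ] 0.39 [0.5238 0.2626 0.003 ]
tool_tray top [478.9 201.5] 0.73 [ 0.5623 -0.3553  0.003 ]
brush side [364.2 204.5] 0.82 [ 0.4307 -0.0404  0.003 ]
brush side [280.2 301.9] 0.55 [0.6381 0.2687 0.003 ]
brush top [367.4 253.5] 0.8 [ 0.425  -0.0515  0.003 ]
scale_bar side [369.8 223.4] 0.64 [0.4217 0.0321 0.003 ]
scale_bar top [394.9 246.1] 0.74 [ 0.4441 -0.1258  0.003 ]
scale_bar top [337.3 253.2] 0.61 [0.4265 0.0295 0.003 ]
scale_bar top [242.9 199.9] 0.32 [0.5728 0.2836 0.003 ]
spatula side [360.6 188.4] 0.96 [ 0.4357 -0.108   0.003 ]
spatula top [392.6 246.2] 0.79 [ 0.4439 -0.1196  0.003 ]
sorting_tray side [305.7 308.3] 0.61 [0.5818 0.2855 0.003 ]
sorting_tray top [244.1 200.3] 0.72 [0.5717 0.2803 0.003 ]
tray_lip side [331.4 304.5] 0.69 [0.5262 0.2766 0.003 ]
tray_lip side [230.6 221.3] 0.65 [0.7875 0.0176 0.003 ]
tray_lip top [248.9 214.1] 0.69 [0.5341 0.2674 0.003 ]
tray_lip top [227.4 195.3] 0.5 [0.5857 0.3256 0.003 ]
tray_grip side [279.1 301.8] 0.65 [0.6344 0.2988 0.048 ]
tray_grip top [233.4 
[... 896 characters left out ...]
207.2] 0.54 [0.5532 0.3044 0.003 ]
sherd1 top [225.3 195.2] 0.52 [0.586  0.3313 0.003 ]
sherd1 top [190.7 219.7] 0.47 [0.5205 0.4247 0.003 ]
sherd1 top [275.2 241.5] 0.42 [0.4595 0.1965 0.003 ]
bowl side [367.1 202.9] 0.66 [ 0.4223 -0.0467  0.003 ]
bowl top [281.3 134.9] 0.64 [0.7497 0.1788 0.003 ]
jar side [284.2 181.1] 0.67 [ 0.6564 -0.1457  0.003 ]
jar top [401.  166.2] 0.81 [ 0.6605 -0.1463  0.003 ]
rim_sherd side [390.6 162.6] 0.74 [ 0.3356 -0.2268  0.003 ]
rim_sherd top [435.9 281.8] 0.83 [ 0.3477 -0.234   0.003 ]
base_sherd side [232.  221.8] 0.67 [0.7835 0.0195 0.003 ]
base_sherd top [343.5 118.8] 0.58 [0.7925 0.0085 0.003 ]
base_sherd top [369.5 252.5] 0.51 [ 0.4276 -0.0572  0.003 ]
```

```bash
python3 - <<'E'
from h import *
pic("top","t_tools",(310,170,530,300),3.6)
pic("top","t_left",(150,100,380,330),2.6)
pic("side","s_tools",(230,110,410,290),3.3)
E
```

```text
(no output)
```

View pics/t_tools.png

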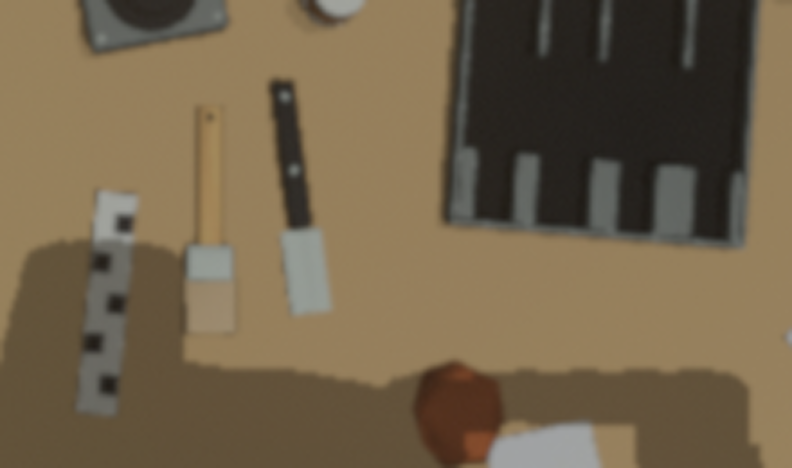

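View pics/t_left.png

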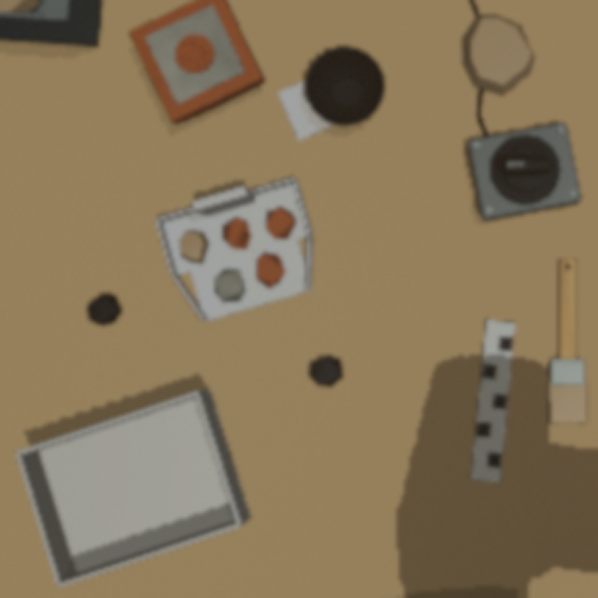

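View pics/s_tools.png

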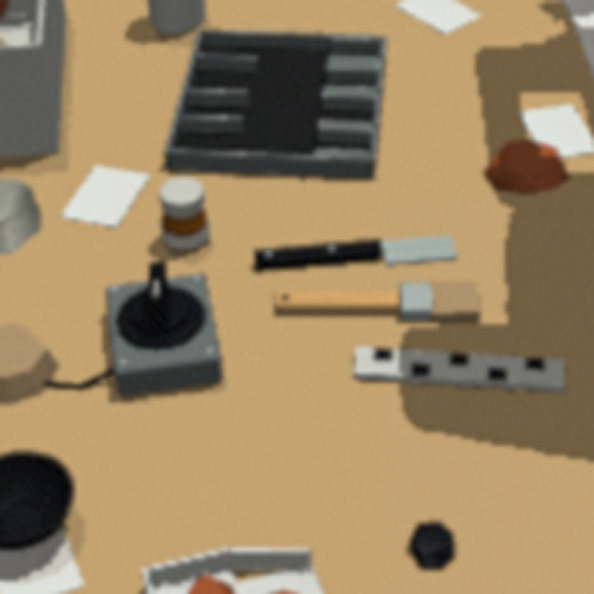

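```bash
cat > fit.py <<'E'
from h import *
from scipy.optimize import minimize
def box(x0,x1,y0,y1,z0,z1): return np.array([[x,y,z] for x in(x0,x1) for y in(y0,y1) for z in(z0,z1)])/1000.
TR=np.array([[57.5,y,z] for y in(-75,75) for z in (0,22)]+[[-57.5,y,0] for y in(-53,53)]+[[-57.5,y,3] for y in(-53,53)])/1000.
M={"tool_tray":[box(-99,99,-109.5,109.5,0,22)],
"finds_box":[box(-70,70,-95,95,0,62)],
"brush":[box(-145,-40,-9,9,1,13),box(-40,-10,-17,17,0,14),box(-10,25,-19,19,0,12)],
"scale_bar":[box(-82.5,82.5,-15,15,0,8)],
"spatula":[box(-147,-35,-9,9,0,13),box(-35,27,-15,15,0,3)],
"dimmer_box":[box(-42,42,-52,52,0,30)]}
def sil(n,parts,p,ss=4):
    c,s=np.cos(p[2]),np.sin(p[2]); m=np.zeros((400*ss,640*ss),np.uint8)
    z=p[3] if len(p)>3 else 0
    for b in parts:
        w=b@np.array([[c,s,0],[-s,c,0],[0,0,1]])+[p[0],p[1],z]
        q=((proj(n,w)+.5)*ss).astype(np.int32)
        cv2.fillConvexPoly(m,cv2.convexHull(q),255)
    return cv2.resize(m,(640,400),interpolation=cv2.INTER_AREA)/255.
def fit(parts,masks,p0,z=0):
    def cost(p):
        L=0
        for n,mk in masks.items():
            s=sil(n,parts,[p[0]/100,p[1]/100,p[2]/10,z]); L+=np.abs(s-mk).sum()/max(mk.sum(),1)
        return L
    best=None
    for k in(0,1):
        x0=np.array([p0[0]*100,p0[1]*100,p0[2]*10]) if best is None else best.x
        r=minimize(cost,x0,method="Nelder-Mead",options=dict(initial_simplex=np.array([x0,x0+[1.,0,0],x0+[0,1.,0],x0+[0,0,1.]]),xatol=.01,fatol=1e-4,maxiter=200))
        if best is None or r.fun<best.fun: best=r
    return np.array([best.x[0]/100,best.x[1]/100,best.x[2]/10]),best.fun
def locate(label,p0,cams=("side","top"),z=0,tol=.08,new=True):
    mk={}
    for n in cams:
        if new: ctrl.read_camera(n)
        for r in ctrl.cut_out(n,label):
            g=proj(n,np.r_[p0[:2],z+.01])[0]
            if np.linalg.norm(np.array(r['pixel'])-g)<45: mk[n]=np.array(r['mask'],float); break
    out={}
    for n in mk: out[n]=fit(M[label],{n:mk[n]},p0,z)
    if len(mk)==2: out['both']=fit(M[label],mk,p0,z)
    for k,(p,f) in out.items(): print(label,k,np.round(p[:2],4),"yaw",round(np.degrees(p[2]),1),"cost",round(f,3))
    return out
def overlay(n,items,name,crop,scale):
    im=ctrl.read_camera(n)[:,:,::-1].copy(); im=cv2.resize(im[crop[1]:crop[3],crop[0]:crop[2]],None,fx=scale,fy=scale,interpolation=cv2.INTER_CUBIC)
    for parts,p in items:
        c,s=np.cos(p[2]),np.sin(p[2]); z=p[3] if len(p)>3 else 0
        for b in parts:
            w=b@np.array([[c,s,0],[-s,c,0],[0,0,1]])+[p[0],p[1],z]
            q=((proj(n,w)+.5-np.array(crop[:2]))*scale).astype(int)
            for i in range(8):
                for j in (1,2,4):
                    if len(q)==8 and not i&j: cv2.line(im,tuple(map(int,q[i])),tuple(map(int,q[i|j])),(0,255,0),1)
    cv2.imwrite(f"pics/{name}.png",im)
E
python3 - <<'E'
from fit import *
r=np.radians
a=locate("tool_tray",[.563,-.35,r(-3)])
b=locate("finds_box",[.348,.391,r(15)])
c=locate("brush",[.425,-.05,r(180)])
d=locate("scale_bar",[.4265,.0295,r(-5)])
e=locate("spatula",[.444,-.12,r(185)])
I=[(M[l],x['top'][0]) for l,x in zip(["tool_tray","finds_box","brush","scale_bar","spatula"],[a,b,c,d,e]) if 'top' in x]
overlay("top",I,"ov1",(310,140,530,300),3.6)
overlay("top",I,"ov2",(140,170,300,330),3.6)
overlay("side",I,"ov3",(230,110,500,400),2.6)
E
```

```text
tool_tray side [ 0.5684 -0.3469] yaw -5.2 cost 0.021
tool_tray top [ 0.5705 -0.3464] yaw -5.0 cost 0.016
tool_tray both [ 0.5694 -0.3469] yaw -5.3 cost 0.043
finds_box side [0.3436 0.3876] yaw 17.6 cost 0.023
finds_box top [0.3448 0.387 ] yaw 17.8 cost 0.018
finds_box both [0.3444 0.3877] yaw 17.9 cost 0.043
brush side [ 0.4256 -0.0505] yaw 178.4 cost 0.14
brush top [ 0.4291 -0.0525] yaw 179.4 cost 0.252
brush both [ 0.4269 -0.0517] yaw 178.9 cost 0.406
scale_bar side [0.4251 0.0251] yaw -6.0 cost 0.161
scale_bar top [0.4273 0.0253] yaw -6.2 cost 0.099
scale_bar both [0.4258 0.0251] yaw -6.0 cost 0.275
spatula side [ 0.4436 -0.1238] yaw 186.4 cost 0.326
spatula top [ 0.4425 -0.125 ] yaw 186.7 cost 0.126
spatula both [ 0.4429 -0.1245] yaw 186.5 cost 0.476
```

View pics/ov1.png

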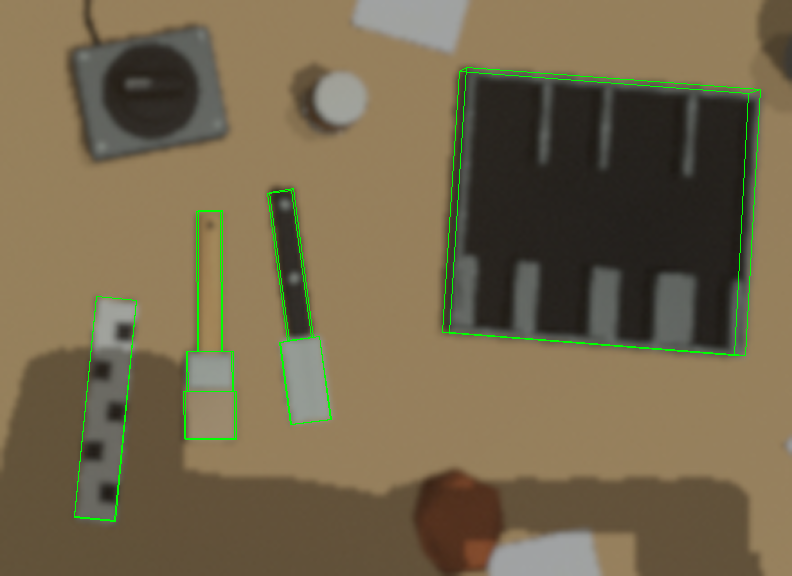

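View pics/ov3.png

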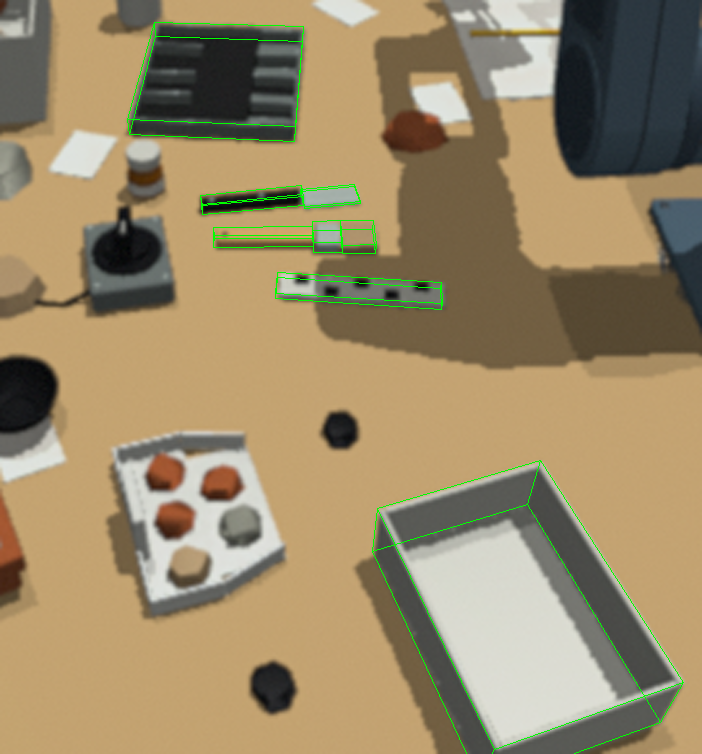

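```bash
cat >> fit.py <<'E'
def traypts(m): return np.array([[x,y,z] for x,y0 in((57.5,75),(m,75),(-57.5,56)) for y in(-y0,y0) for z in(0,22)]+[[-57.5,0,3]])/1000.
M["sorting_tray"]=[traypts(0),box(47.5,57.5,-28,28,0,60)]
E
python3 - <<'E'
from fit import *
r=np.radians
ps=[]
for n in("side","top"): ctrl.read_camera(n)
for l in("tray_grip","tray_lip","dimmer_grip"):
    a=ctrl.spot_point("side",l)[0]['pixel'];b=ctrl.spot_point("top",l)[0]['pixel']
    print(l,tri(a,b).round(4))
t=locate("sorting_tray",[.573,.283,r(17)])
for m in(-10,10,20):
    M["sorting_tray"][0]=traypts(m);print(m);t2=locate("sorting_tray",[.573,.283,r(17)])
# draw
p=t['both'][0]
for n,crop,sc in(("top",(190,150,310,250),6),("side",(250,250,370,350),6)):
    im=ctrl.read_camera(n)[:,:,::-1]; im=cv2.resize(im[crop[1]:crop[3],crop[0]:crop[2]],None,fx=sc,fy=sc,interpolation=cv2.INTER_CUBIC)
    c,s=np.cos(p[2]),np.sin(p[2])
    for pts in (np.array([[57.5,75,22],[57.5,-75,22],[0,-75,22]]),np.array([[-57.5,53,3],[-57.5,-53,3]]),M["sorting_tray"][1][[1,3,7,5,1]]*1000):
        w=pts/1000@np.array([[c,s,0],[-s,c,0],[0,0,1]])+[p[0],p[1],0]
        q=((proj(n,w)+.5-np.array(crop[:2]))*sc).astype(np.int32); cv2.polylines(im,[q],False,(0,255,0),1)
    cv2.imwrite(f"pics/tr_{n}.png",im)
d=ctrl.cut_out("top","dimmer_grip")
for x in d[:2]:
    mm=x['mask']; print(x['pixel'],mm.sum(),x['score'])
E
```

```text
tray_grip [0.6336 0.2992 0.0457]
tray_lip [0.5248 0.2673 0.009 ]
dimmer_grip [ 0.6607 -0.0141  0.0623]
sorting_tray side [0.5808 0.2837] yaw 16.2 cost 0.495
sorting_tray top [0.5817 0.283 ] yaw 16.9 cost 0.375
sorting_tray both [0.5812 0.2837] yaw 16.4 cost 0.878
-10
sorting_tray side [0.5817 0.2844] yaw 15.9 cost 0.489
sorting_tray top [0.5819 0.2829] yaw 16.7 cost 0.539
sorting_tray both [0.5819 0.2835] yaw 16.2 cost 1.031
10
sorting_tray side [0.5802 0.2832] yaw 16.3 cost 0.543
sorting_tray top [0.5816 0.2835] yaw 16.9 cost 0.425
sorting_tray both [0.5813 0.284 ] yaw 16.2 cost 0.975
20
sorting_tray side [0.581  0.2849] yaw 15.6 cost 0.466
sorting_tray top [0.5991 0.3329] yaw -37.4 cost 18.883
sorting_tray both [0.5798 0.284 ] yaw 13.4 cost 19.964
[354.3, 163.5] 240 0.77
```

```bash
python3 - <<'E'
import cv2,numpy as np
a=cv2.imread("pics/tr_top.png");b=cv2.imread("pics/tr_side.png")
cv2.imwrite("pics/tr2.png",cv2.resize(np.vstack([a,b]),(540,600*1)) if 0 else cv2.resize(np.hstack([a,b]),(800,333)))
E
```

```text
(no output)
```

View pics/tr2.png

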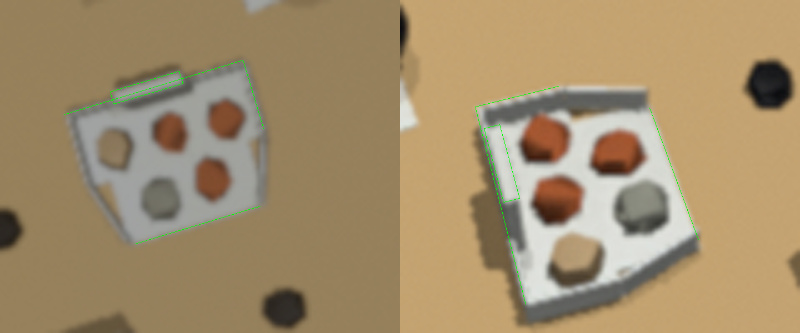

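```bash
python3 -c "
from h import *
go([.632,.2985,.20],[180,0,106.5])"
```

```text
row [68.68, -67.96, 2.67, -0.0, -0.0, -1.604] |lin mm 967 deg 92
```

Emit:
{"op": "arm_command", "data": {"series": [[[68.7, -68, 2.7, 0, 0, -1.604], [68.7, -68, 2.7, 0, 0, -1.604], [68.7, -68, 2.7, 0, 0, -1.604], [68.7, -68, 2.7, 0, 0, -1.604], [68.7, -68, 2.7, 0, 0, -1.604]]], "gripper": 1}}

```text
time: 4.77
ee_pos: [0.2454, -0.3515, 0.2208]
orientation: [180.0, -0.0, 50.7]
ft_force: [0.3, 0.5, -0.3]
grip_width: 0.0932
```

```bash
python3 -c "
from h import *
st();go([.632,.2985,.20],[180,0,106.5])"
```

```text
{'time': 4.7667, 'ee_pos': [0.2454, -0.3515, 0.2208], 'orientation': [179.983, -0.0039, 50.7107], 'ft_force': [0.3054, 0.4512, -0.3199], 'grip_width': 0.0932, 'joint_positions': [-70.0623, 2.3131, 103.7992, 0.0126, 73.8751, -30.7766]}
row [74.78, -11.24, 2.08, 0.0, 0.0, -0.974] |lin mm 757 deg 56
```

Emit:
{"op": "arm_command", "data": {"series": [[[74.8, -11.2, 2.1, 0, 0, -0.974], [74.8, -11.2, 2.1, 0, 0, -0.974], [74.8, -11.2, 2.1, 0, 0, -0.974], [74.8, -11.2, 2.1, 0, 0, -0.974], [74.8, -11.2, 2.1, 0, 0, -0.974]]]}}

```text
time: 5.18
ee_pos: [0.3531, -0.173, 0.2154]
orientation: [179.9, 0.0, 86.5]
ft_force: [1.5, 0.1, 0.1]
grip_width: 0.093
```

```bash
python3 -c "
from h import *
st();go([.632,.2985,.20],[180,0,106.5])"
```

```text
{'time': 5.1833, 'ee_pos': [0.3531, -0.173, 0.2154], 'orientation': [179.9432, 0.0413, 86.5391], 'ft_force': [1.4504, 0.0605, 0.0682], 'grip_width': 0.093, 'joint_positions': [-42.4788, -1.4029, 108.3458, 0.0038, 72.987, -39.0191]}
row [48.75, 25.0, 1.53, 0.001, 0.001, -0.348] |lin mm 548 deg 20
```

Emit:
{"op": "arm_command", "data": {"series": [[[48.7, 25, 1.5, 0, 0, -0.348], [48.7, 25, 1.5, 0, 0, -0.348], [48.7, 25, 1.5, 0, 0, -0.348], [48.7, 25, 1.5, 0, 0, -0.348], [48.7, 25, 1.5, 0, 0, -0.348]]]}}

```text
time: 5.6
ee_pos: [0.4603, 0.0059, 0.2096]
orientation: [180.0, 0.0, 106.2]
ft_force: [-0.3, -1.0, 0.9]
grip_width: 0.0927
```

```bash
python3 -c "
from h import *
st();go([.632,.2985,.20],[180,0,106.5])"
```

```text
{'time': 5.6, 'ee_pos': [0.4603, 0.0059, 0.2096], 'orientation': [179.9515, 0.0365, 106.2011], 'ft_force': [-0.2663, -1.0304, 0.9077], 'grip_width': 0.0927, 'joint_positions': [-13.1803, 6.2194, 101.1281, -0.0083, 72.5923, -29.3789]}
row [23.3, 24.65, 0.97, 0.001, 0.001, -0.005] |lin mm 339 deg 0
```

Emit:
{"op": "arm_command", "data": {"series": [[[23.3, 24.65, 1, 0, 0, -0.005], [23.3, 24.65, 1, 0, 0, -0.005], [23.3, 24.65, 1, 0, 0, -0.005], [23.3, 24.65, 1, 0, 0, -0.005], [23.3, 24.65, 1, 0, 0, -0.005]]]}}

```text
time: 6.02
ee_pos: [0.5658, 0.1855, 0.2032]
orientation: [180.0, 0.0, 106.5]
ft_force: [0.4, -1.5, 0.2]
grip_width: 0.0927
```

```bash
python3 -c "
from h import *
st();go([.632,.2985,.16],[180,0,106.5])"
```

```text
{'time': 6.0167, 'ee_pos': [0.5658, 0.1855, 0.2032], 'orientation': [179.9858, 0.011, 106.4707], 'ft_force': [0.4078, -1.55, 0.1611], 'grip_width': 0.0927, 'joint_positions': [7.4348, 20.3605, 83.5291, -0.0089, 76.0947, -9.0338]}
row [8.96, 9.55, 4.32, 0.0, 0.0, -0.001] |lin mm 138 deg 0
```

Emit:
{"op": "arm_command", "data": {"series": [[[8.96, 9.55, 4.3, 0, 0, 0], [8.96, 9.55, 4.3, 0, 0, 0], [8.96, 9.55, 4.3, 0, 0, 0], [8.96, 9.55, 4.3, 0, 0, 0], [8.96, 9.55, 4.3, 0, 0, 0]]], "gripper": 0.6}}

```text
time: 6.43
ee_pos: [0.6311, 0.2992, 0.157]
orientation: [-179.8, -0.0, 106.6]
ft_force: [0.2, -0.4, -0.5]
grip_width: 0.0643
```

```bash
python3 -c "
from h import *
st();go([.632,.2985,.037],[180,0,106.5])
pic('side','a1',(200,150,420,370),2.7)"
```

```text
{'time': 6.4333, 'ee_pos': [0.6311, 0.2992, 0.157], 'orientation': [-179.8195, -0.0427, 106.6263], 'ft_force': [0.1679, -0.4332, -0.4966], 'grip_width': 0.0643, 'joint_positions': [16.2183, 32.7991, 70.2779, 0.0425, 77.1038, -0.4175]}
row [-0.1, 0.1, 12.0, -0.003, -0.001, 0.002] |lin mm 120 deg 0
```

View pics/a1.png

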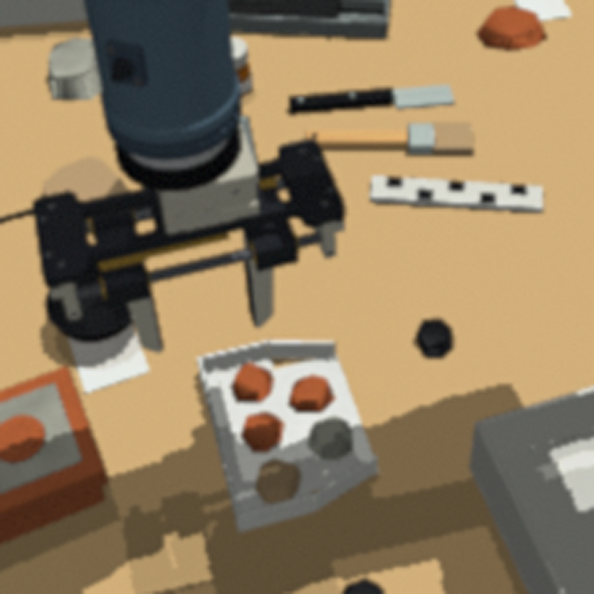

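Emit:
{"op": "arm_command", "data": {"series": [[[0, 0.1, 4, 0, 0, 0], [0, 0.1, 8, 0, 0, 0], [0, 0.1, 11, 0, 0, 0], [0, 0.1, 12, 0, 0, 0], [0, 0.1, 12, 0, 0, 0]]]}}

```text
time: 6.9
ee_pos: [0.6301, 0.2946, 0.0378]
orientation: [-179.7, 0.0, 106.4]
ft_force: [0.6, -0.4, -0.4]
grip_width: 0.0555
```

Emit:
{"op": "arm_command", "data": {"series": [[[0, 0, 0, 0, 0, 0], [0, 0, 0, 0, 0, 0], [0, 0, 0, 0, 0, 0], [0, 0, 0, 0, 0, 0], [0, 0, 0, 0, 0, 0]]], "gripper": 0, "grip_force": 40}}

```text
time: 7.32
ee_pos: [0.6332, 0.2968, 0.042]
orientation: [179.8, 0.0, 106.5]
ft_force: [0.9, -0.5, 0.7]
grip_width: 0.0269
```

Emit:
{"op": "arm_command", "data": {"series": [[[0, 0, 0, 0, 0, 0], [0, 0, 0, 0, 0, 0], [0, 0, 0, 0, 0, 0], [0, 0, 0, 0, 0, 0], [0, 0, 0, 0, 0, 0]]]}}

```text
time: 7.73
ee_pos: [0.632, 0.2966, 0.0405]
orientation: [-180.0, -0.0, 106.4]
ft_force: [-3.1, 0.2, 3.8]
grip_width: 0.0098
```

```bash
python3 -c "
from h import *
st()
pic('side','a2',(200,150,420,370),2.7)"
```

```text
{'time': 7.7333, 'ee_pos': [0.632, 0.2966, 0.0405], 'orientation': [-179.9726, -0.0036, 106.4383], 'ft_force': [-3.0858, 0.1642, 3.764], 'grip_width': 0.0098, 'joint_positions': [16.0027, 38.5237, 77.4224, 0.0037, 64.0813, -0.4372]}
```

View pics/a2.png

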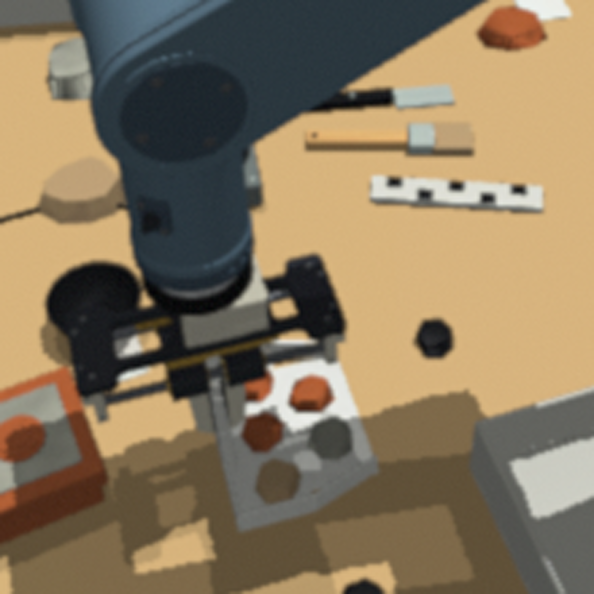

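Emit:
{"op": "arm_command", "data": {"series": [[[0, 0, -0.5, 0, 0, 0], [0, 0, -1.5, 0, 0, 0], [0, 0, -3, 0, 0, 0], [0, 0, -4.5, 0, 0, 0], [0, 0, -6, 0, 0, 0]]], "grip_force": 55}}

```text
time: 8.2
ee_pos: [0.6322, 0.2965, 0.1006]
orientation: [-180.0, 0.0, 106.4]
ft_force: [-0.1, 0.3, -4.2]
grip_width: 0.0094
```

Emit:
{"op": "arm_command", "data": {"series": [[[0, 0, -1.5, 0, 0, 0], [0, 0, -3, 0, 0, 0], [0, 0, -4, 0, 0, 0], [0, 0, -4.5, 0, 0, 0], [0, 0, -4.5, 0, 0, 0]]]}}

```text
time: 8.62
ee_pos: [0.633, 0.2968, 0.1466]
orientation: [179.9, 0.0, 106.4]
ft_force: [0.9, -0.6, -3.8]
grip_width: 0.0098
```

```bash
cat >> h.py <<'E'
BOX=np.array([.3444,.3873]); BY=17.8
G=np.array([.052,-.0015,.0405])
def tgt(bx,by,z,th,psi=BY,L=None):
    if L is None:
        c,s=np.cos(np.radians(BY)),np.sin(np.radians(BY)); L=np.r_[BOX+[c*bx-s*by,s*bx+c*by],z]
    Rt=R.from_euler('z',psi,degrees=True)*R.from_euler('y',-th,degrees=True)
    o=L-Rt.apply([-.0575,0,.003]); p=o+Rt.apply(G)
    Rw=Rt*R.from_euler('z',90,degrees=True)*R.from_euler('x',180,degrees=True)
    return p,Rw.as_euler('xyz',degrees=True)
E
python3 -c "
from h import *
st()
p,e=tgt(.03,0,.11,0);print(p,e);go(p,e)
for th in(0,25,45,55):print(th,tgt(.02,0,.05,th))
pic('side','a3',(200,150,420,370),2.7)"
```

```text
{'time': 8.6167, 'ee_pos': [0.633, 0.2968, 0.1466], 'orientation': [179.8607, 0.0018, 106.4467], 'ft_force': [0.9116, -0.6396, -3.7968], 'grip_width': 0.0098, 'joint_positions': [15.9977, 33.0903, 71.2668, -0.0007, 75.5036, -0.4488]}
[0.47768059 0.4285163  0.1475    ] [180.    0.  107.8]
row [17.04, -11.17, -0.11, 0.002, 0.0, -0.024] |lin mm 204 deg 1
0 (array([0.4681593 , 0.42545935, 0.0875    ]), array([180. ,   0. , 107.8]))
25 (array([0.4433016 , 0.41747841, 0.13026324]), array([155. ,   0. , 107.8]))
45 (array([0.41237565, 0.40754918, 0.1539447 ]), array([ 1.35000000e+02, -1.27222187e-14,  1.07800000e+02]))
55 (array([0.39445346, 0.40179499, 0.16120627]), array([125. ,   0. , 107.8]))
```

View pics/a3.png

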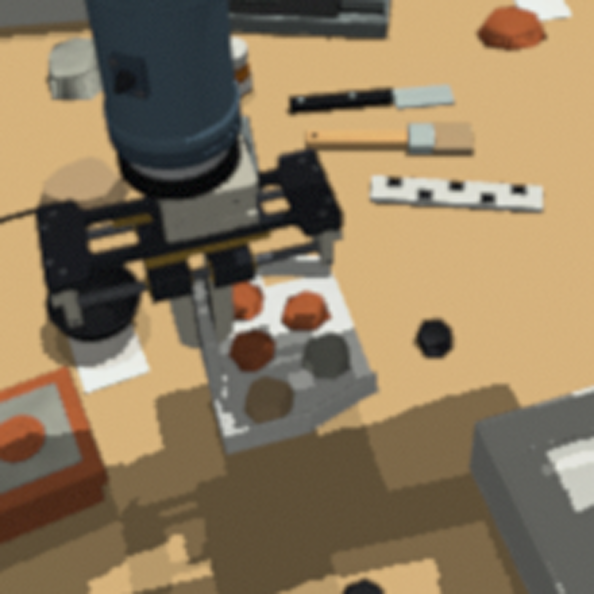

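Emit:
{"op": "arm_command", "data": {"series": [[[0.6, -0.4, 0, 0, 0, 0], [1.8, -1.2, 0, 0, 0, 0], [3.5, -2.3, 0, 0, 0, -0.01], [5.5, -3.6, 0, 0, 0, -0.01], [7.5, -4.9, 0, 0, 0, -0.01]]]}}

```text
time: 9.08
ee_pos: [0.5618, 0.3555, 0.144]
orientation: [-179.9, -0.0, 107.0]
ft_force: [0.7, 1.4, -3.5]
grip_width: 0.0096
```

Emit:
{"op": "arm_command", "data": {"series": [[[2, -1.3, 0, 0, 0, 0], [4, -2.6, 0, 0, 0, 0], [5.9, -3.9, 0, 0, 0, -0.01], [7.4, -4.9, 0, 0, 0, -0.01], [8.4, -5.5, 0, 0, 0, -0.01]]]}}

```text
time: 9.5
ee_pos: [0.4832, 0.4205, 0.1443]
orientation: [-179.8, -0.0, 107.7]
ft_force: [0.4, -0.4, -4.4]
grip_width: 0.0094
```

```bash
python3 -c "
from h import *
st()
p,e=tgt(.02,0,.09,22);go(p,e)
pic('side','a4',(200,150,520,400),2.4)"
```

```text
{'time': 9.5, 'ee_pos': [0.4832, 0.4205, 0.1443], 'orientation': [-179.8369, -0.0219, 107.711], 'ft_force': [0.3984, -0.3863, -4.4061], 'grip_width': 0.0094, 'joint_positions': [31.0355, 27.5334, 80.989, 0.062, 71.6313, 13.3048]}
row [0.93, -3.49, -2.13, -0.387, -0.0, -0.002] |lin mm 42 deg 22
```

View pics/a4.png

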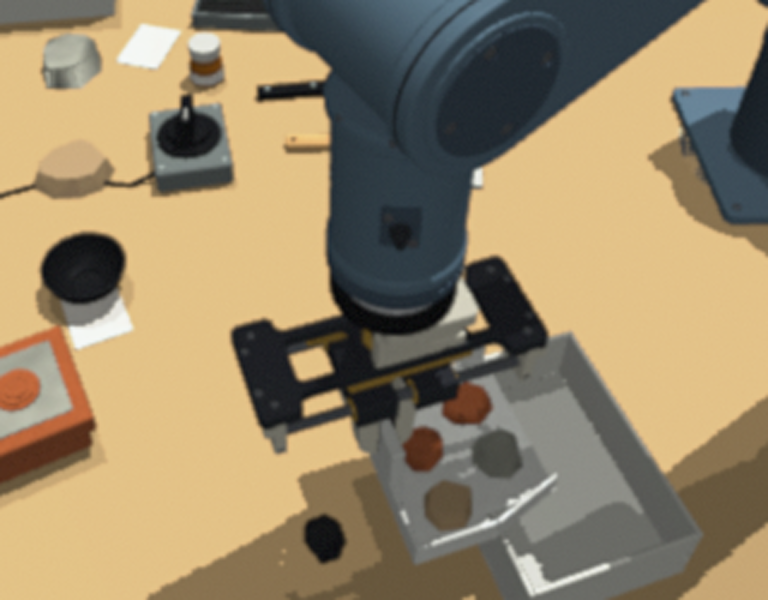

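Emit:
{"op": "arm_command", "data": {"series": [[[0.2, -0.7, -0.4, -0.07, 0, 0], [0.4, -1.4, -0.8, -0.15, 0, 0], [0.6, -2.1, -1.3, -0.23, 0, 0], [0.8, -2.8, -1.7, -0.31, 0, 0], [0.9, -3.5, -2.1, -0.387, 0, 0]]]}}

```text
time: 9.97
ee_pos: [0.4499, 0.4165, 0.1663]
orientation: [157.7, -0.0, 107.6]
ft_force: [1.4, -1.4, -3.6]
grip_width: 0.0098
```

```bash
python3 -c "
from h import *
st()
p,e=tgt(.02,0,.055,25);go(p,e)
pic('side','a5',(200,150,520,400),2.4)"
```

```text
{'time': 9.9667, 'ee_pos': [0.4499, 0.4165, 0.1663], 'orientation': [157.6636, -0.0281, 107.5934], 'ft_force': [1.377, -1.436, -3.5894], 'grip_width': 0.0098, 'joint_positions': [36.5553, 13.5837, 102.7593, -10.4175, 42.8888, 25.3119]}
row [0.29, -1.74, 2.64, -0.046, 0.001, -0.003] |lin mm 32 deg 3
```

View pics/a5.png

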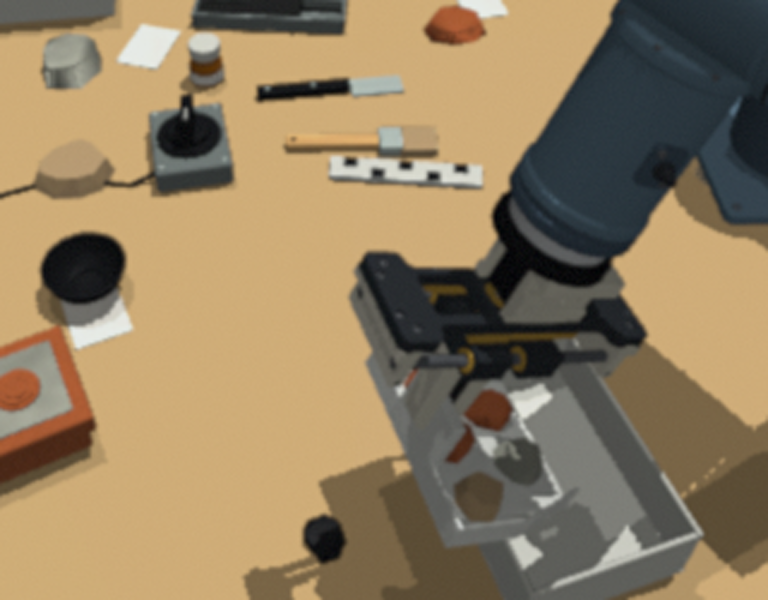

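```bash
cat > kin.py <<'E'
from h import *
from scipy.optimize import least_squares
D=np.array([[-87.0237,14.8562,88.001,0,77.234,-11.619,.1386,-.5318,.2259,-179.91,-.02,14.595],
[-70.0623,2.3131,103.7992,.0126,73.8751,-30.7766,.2454,-.3515,.2208,179.983,-.004,50.711],
[-42.4788,-1.4029,108.3458,.0038,72.987,-39.0191,.3531,-.173,.2154,179.943,.041,86.539],
[-13.1803,6.2194,101.1281,-.0083,72.5923,-29.3789,.4603,.0059,.2096,179.95,.036,106.2],
[7.4348,20.3605,83.5291,-.0089,76.0947,-9.0338,.5658,.1855,.2032,179.986,.011,106.47],
[16.2183,32.7991,70.2779,.0425,77.1038,-.4175,.6311,.2992,.157,-179.82,-.043,106.626],
[16.0027,38.5237,77.4224,.0037,64.0813,-.4372,.632,.2966,.0405,-179.97,-.004,106.438],
[31.0355,27.5334,80.989,.062,71.6313,13.3048,.4832,.4205,.1443,-179.837,-.022,107.711],
[36.5553,13.5837,102.7593,-10.4175,42.8888,25.3119,.4499,.4165,.1663,157.6636,-.028,107.593]])
def rot(ax,a): return R.from_euler(ax,a,degrees=True)
def fk(q,P):
    a1,l2,l3,e,h,d=P
    R1=rot('z',q[0]); R2=R1*rot('y',q[1]); R3=R2*rot('y',q[2]); 
    p=np.array([0,0,h])+R1.apply([a1,0,0])+R2.apply([0,0,l2])+R3.apply([e,0,l3])
    R6=R3*rot('z',S[0]*q[3])*rot('y',q[4])*rot('z',S[1]*q[5])*rot('z',S[2])
    return p+R6.apply([0,0,d]),R6
S=[1,1,90]
# P from fit below
def solve(P,p,Rw,q0):
    lo=[-179.9,-52.3,10.8,-69.9,12.6,-178.6];hi=[179.9,119.4,147.9,249.9,155.2,178.6]
    f=lambda q:(lambda a:np.r_[(a[0]-p)*100,(Rw.inv()*a[1]).as_rotvec()*20])(fk(q,P))
    return least_squares(f,np.clip(q0,np.array(lo)+.1,np.array(hi)-.1),bounds=(lo,hi))
if __name__=="__main__":
    import itertools
    for s4,s6,c in itertools.product((1,-1),(1,-1),(90,-90,0,180)):
        S[:]=[s4,s6,c]
        def res(P):
            o=[]
            for r in D:
                p,Rr=fk(r[:6],P); o+=list((p-r[6:9])*100)
                o+=list((R.from_euler('xyz',r[9:],degrees=True).inv()*Rr).as_rotvec()*20)
            return o
        f=least_squares(res,[.05,.4,.4,0,.35,.2]); 
        if f.cost<200: print(S,f.cost,f.x.round(4))
E
python3 kin.py
sed -i 's/if f.cost<200: //' kin.py; python3 kin.py
```

```text
[1, 1, 90] 541.5939637720563 [ 0.0432  0.5181  0.351  -0.0667 -0.0655  0.1984]
[1, 1, -90] 18306.809428909128 [ 0.0432  0.5181  0.351  -0.0667 -0.0655  0.1984]
[1, 1, 0] 4982.947840590795 [ 0.0432  0.5181  0.351  -0.0667 -0.0655  0.1984]
[1, 1, 180] 4982.8840475919005 [ 0.0432  0.5181  0.351  -0.0667 -0.0655  0.1984]
[1, -1, 90] 1605.9180867733644 [ 0.0432  0.5181  0.351  -0.0667 -0.0655  0.1984]
[1, -1, -90] 12383.625387722142 [ 0.0432  0.5181  0.351  -0.0667 -0.0655  0.1984]
[1, -1, 0] 4247.3763347284785 [ 0.0432  0.5181  0.351  -0.0667 -0.0655  0.1984]
[1, -1, 180] 7847.103799446762 [ 0.0432  0.5181  0.351  -0.0667 -0.0655  0.1984]
[-1, 1, 90] 521.0319560920462 [-0.008   0.5375  0.44    0.0846  0.2765  0.3894]
[-1, 1, -90] 17938.33069461777 [-0.008   0.5375  0.44    0.0846  0.2765  0.3894]
[-1, 1, 0] 4793.095463389814 [-0.008   0.5375  0.44    0.0846  0.2765  0.3894]
[-1, 1, 180] 5126.338938300582 [-0.008   0.5375  0.44    0.0846  0.2765  0.3894]
[-1, -1, 90] 1490.4934340762363 [-0.008   0.5375  0.44    0.0846  0.2765  0.3894]
[-1, -1, -90] 12597.445370724845 [-0.008   0.5375  0.44    0.0846  0.2765  0.3894]
[-1, -1, 0] 3959.4595337252417 [-0.008   0.5375  0.44    0.0846  0.2765  0.3894]
[-1, -1, 180] 7898.713371550944 [-0.008   0.5375  0.44    0.0846  0.2765  0.3894]
```

```bash
python3 - <<'E'
import kin; from kin import *
for s in ([1,1,90],[-1,1,90]):
    S[:]=s
    for r in D:
        p,Rr=fk(r[:6],[.05,.4,.4,0,.35,.2]); print((R.from_euler('xyz',r[9:],degrees=True).inv()*Rr).as_rotvec(degrees=True).round(1),end=' ')
    print()
E
```

```text
[-0. -0. -0.] [-0. -0.  0.] [ 0. -0. -0.] [ 0. -0. -0.] [-0.  0. -0.] [ 0. -0. -0.] [-0. -0. -0.] [ 0. -0. -0.] [ 0.  0. -0.] 
[-0. -0. -0.] [ 0. -0. -0.] [ 0. -0. -0.] [-0.  0.  0.] [-0.  0.  0.] [ 0.  -0.1 -0. ] [-0. -0. -0.] [-0.  -0.1 -0. ] [ 6.1 12.8 15.3]
```

```bash
sed -i 's/a1,l2,l3,e,h,d=P/a1,l2,l3,e,h,d,yo=P/; s/R1.apply(\[a1,0,0\])/R1.apply([a1,yo,0])/; s/\[.05,.4,.4,0,.35,.2\]); /[.05,.4,.4,0,.35,.2,.11]);/' kin.py; python3 kin.py | head -1
```

```text
[1, 1, 90] 0.00011897569614154237 [2.000e-04 5.344e-01 4.258e-01 6.040e-02 2.218e-01 3.588e-01 1.108e-01]
```

```bash
sed -i 's/^# P from fit below/P0=[2.000e-04,5.344e-01,4.258e-01,6.040e-02,2.218e-01,3.588e-01,1.108e-01]/' kin.py; python3 - <<'E'
from kin import *
q00=ctrl.get_state()['joint_positions']
for psi in(-50,-25,0,17.8,35,60,90,107.8):
  for (bx,by) in((.02,0),):
    q=q00
    out=[]
    for th in(22,35,45,52):
        c=psi-BY
        p,e=tgt(.02*np.cos(np.radians(c)),.02*np.sin(np.radians(c)),.06,th,psi)
        r=solve(P0,p,R.from_euler('xyz',e,degrees=True),q); q=r.x
        out.append((th,round(r.cost,3),q.round(0).astype(int).tolist()))
    print(psi,out)
E
```

```text
-50 [(22, np.float64(0.0), [39, 18, 101, -25, 63, 101]), (35, np.float64(0.0), [49, 22, 99, -37, 70, 115]), (45, np.float64(0.0), [56, 26, 97, -44, 77, 124]), (52, np.float64(0.0), [60, 30, 95, -49, 82, 129])]
-25 [(22, np.float64(0.0), [39, 17, 103, -25, 53, 78]), (35, np.float64(0.0), [49, 17, 106, -43, 54, 99]), (45, np.float64(0.0), [56, 20, 107, -55, 59, 114]), (52, np.float64(0.0), [61, 23, 108, -61, 64, 123])]
0 [(22, np.float64(0.0), [38, 16, 104, -19, 44, 50]), (35, np.float64(0.0), [45, 13, 112, -43, 37, 76]), (45, np.float64(0.0), [52, 13, 118, -66, 38, 103]), (52, np.float64(1.066), [56, 14, 118, -70, 43, 109])]
17.8 [(22, np.float64(0.0), [37, 16, 105, -11, 39, 26]), (35, np.float64(0.0), [41, 10, 116, -33, 25, 50]), (45, np.float64(0.025), [45, 9, 123, -70, 20, 89]), (52, np.float64(2.966), [47, 7, 124, -70, 22, 90])]
35 [(22, np.float64(0.0), [36, 15, 105, -1, 37, 1]), (35, np.float64(0.0), [36, 9, 118, -2, 18, 3]), (45, np.float64(1.809), [38, 6, 122, -19, 13, 21]), (52, np.float64(5.103), [44, 5, 126, -70, 13, 76])]
60 [(22, np.float64(0.0), [35, 16, 105, 14, 40, -35]), (35, np.float64(0.0), [29, 9, 118, 39, 28, -62]), (45, np.float64(0.0), [23, 6, 127, 73, 26, -99]), (52, np.float64(0.0), [18, 5, 134, 95, 32, -125])]
90 [(22, np.float64(0.0), [33, 16, 104, 24, 50, -71]), (35, np.float64(0.0), [23, 12, 113, 45, 49, -95]), (45, np.float64(0.0), [15, 12, 120, 59, 53, -115]), (52, np.float64(0.0), [8, 13, 124, 67, 58, -127])]
107.8 [(22, np.float64(0.0), [33, 17, 103, 26, 57, -88]), (35, np.float64(0.0), [22, 15, 109, 41, 60, -108]), (45, np.float64(0.0), [14, 16, 113, 51, 66, -122]), (52, np.float64(0.0), [8, 19, 115, 56, 71, -131])]
```

```bash
cat >> kin.py <<'E'
def chain(W,start=None,n=5,q=None):
    """W list of (p,rpy); prints per waypoint the full row + speed in deg for joints"""
    s=ctrl.get_state(); q=s['joint_positions']
    p0,R0=(np.array(s['ee_pos']),R.from_euler('xyz',s['orientation'],degrees=True)) if start is None else (np.array(start[0]),R.from_euler('xyz',start[1],degrees=True))
    for p,e in W:
        Rt=R.from_euler('xyz',e,degrees=True)
        r=solve(P0,np.array(p),Rt,q); 
        d=R0.inv().apply(np.array(p)-p0)*100; w=(R0.inv()*Rt).as_rotvec()
        print(np.round(d,2).tolist()+np.round(w,3).tolist(),"| ik",round(r.cost,3),"dq",(r.x-q).round(0).astype(int).tolist(),"q",r.x.round(0).astype(int).tolist())
        p0,R0,q=np.array(p),Rt,r.x
E
python3 - <<'E'
from kin import *
f=lambda z,th,psi:tgt(0,-.015,z,th,psi)
chain([f(.11,15,-3),f(.11,15,-24),f(.11,15,-45),f(.08,25,-45),f(.06,33,-45),f(.055,40,-45),f(.055,47,-45),f(.055,53,-45)])
E
```

```text
[-4.6, -1.02, -1.5, 0.125, -0.114, 0.342] | ik 0.0 dq [-3, 1, -5, 0, 13, 17] q [34, 14, 99, -11, 56, 42]
[-3.43, -0.67, -0.18, -0.0, -0.095, 0.354] | ik 0.0 dq [0, 0, 0, -4, 4, 22] q [34, 14, 99, -15, 60, 64]
[-3.43, -0.67, -0.18, 0.0, -0.095, 0.354] | ik 0.0 dq [0, 0, 0, -2, 5, 21] q [34, 14, 99, -16, 65, 86]
[0.0, -1.59, 1.05, -0.175, 0.0, -0.0] | ik 0.0 dq [8, 3, 2, -12, -1, 14] q [42, 17, 101, -28, 64, 100]
[-0.0, -1.47, 0.33, -0.14, 0.0, 0.0] | ik 0.0 dq [6, 3, 1, -9, 2, 11] q [48, 20, 101, -37, 66, 111]
[0.0, -0.81, -0.89, -0.122, 0.0, -0.0] | ik 0.0 dq [5, 3, -1, -6, 4, 8] q [53, 23, 100, -43, 70, 118]
[0.0, -0.54, -1.31, -0.122, -0.0, 0.0] | ik 0.0 dq [5, 3, -1, -5, 5, 6] q [58, 26, 99, -48, 75, 125]
[0.0, -0.45, -1.12, -0.105, -0.0, -0.0] | ik 0.0 dq [4, 3, -1, -4, 4, 5] q [62, 29, 98, -51, 79, 129]
```

Emit:
{"op": "arm_command", "data": {"series": [[[-0.7, -0.2, -0.3, 0.02, -0.02, 0.05], [-1.7, -0.4, -0.6, 0.05, -0.04, 0.12], [-2.8, -0.6, -0.9, 0.08, -0.07, 0.21], [-3.8, -0.8, -1.2, 0.1, -0.09, 0.28], [-4.6, -1, -1.5, 0.125, -0.114, 0.342]]]}}

```text
time: 10.43
ee_pos: [0.4504, 0.3676, 0.1761]
orientation: [165.3, 0.0, 86.7]
ft_force: [0.3, 0.4, -4.2]
grip_width: 0.0095
```

Emit:
{"op": "arm_command", "data": {"series": [[[-0.7, -0.13, -0.04, 0, -0.019, 0.071], [-1.4, -0.27, -0.07, 0, -0.038, 0.142], [-2.05, -0.4, -0.1, 0, -0.057, 0.212], [-2.75, -0.54, -0.14, 0, -0.076, 0.283], [-3.43, -0.67, -0.18, 0, -0.095, 0.354]]]}}

```text
time: 10.85
ee_pos: [0.4416, 0.334, 0.176]
orientation: [165.2, 0.1, 65.7]
ft_force: [-0.5, 0.2, -4.1]
grip_width: 0.0098
```

Emit:
{"op": "arm_command", "data": {"series": [[[-0.8, -0.15, -0.04, 0, -0.022, 0.08], [-1.7, -0.33, -0.09, 0, -0.047, 0.17], [-2.5, -0.49, -0.13, 0, -0.069, 0.255], [-3.1, -0.6, -0.16, 0, -0.085, 0.32], [-3.43, -0.67, -0.18, 0, -0.095, 0.354]]]}}

```text
time: 11.27
ee_pos: [0.4212, 0.3056, 0.176]
orientation: [165.1, 0.1, 44.7]
ft_force: [0.3, -1.2, -4.8]
grip_width: 0.0098
```

```bash
python3 - <<'E'
from kin import *
st()
f=lambda z,th,psi:tgt(0,-.015,z,th,psi)
chain([f(.08,25,-45),f(.06,33,-45),f(.055,40,-45),f(.055,47,-45),f(.055,53,-45)])
pic('side','a6',(200,150,520,400),2.4)
pic('top','a6t',(130,150,370,350),2.4)
E
```

```text
{'time': 11.2667, 'ee_pos': [0.4212, 0.3056, 0.176], 'orientation': [165.1469, 0.1483, 44.7016], 'ft_force': [0.3279, -1.1697, -4.7616], 'grip_width': 0.0098, 'joint_positions': [33.729, 14.2759, 97.9327, -16.0333, 65.9052, 85.3478]}
[-0.49, -1.88, 1.13, -0.177, 0.004, -0.004] | ik 0.0 dq [8, 2, 3, -12, -2, 14] q [42, 17, 101, -28, 64, 100]
[-0.0, -1.47, 0.33, -0.14, 0.0, 0.0] | ik 0.0 dq [6, 3, 1, -9, 2, 11] q [48, 20, 101, -37, 66, 111]
[0.0, -0.81, -0.89, -0.122, 0.0, -0.0] | ik 0.0 dq [5, 3, -1, -6, 4, 8] q [53, 23, 100, -43, 70, 118]
[0.0, -0.54, -1.31, -0.122, -0.0, 0.0] | ik 0.0 dq [5, 3, -1, -5, 5, 6] q [58, 26, 99, -48, 75, 125]
[0.0, -0.45, -1.12, -0.105, -0.0, -0.0] | ik 0.0 dq [4, 3, -1, -4, 4, 5] q [62, 29, 98, -51, 79, 129]
```

View pics/a6.png

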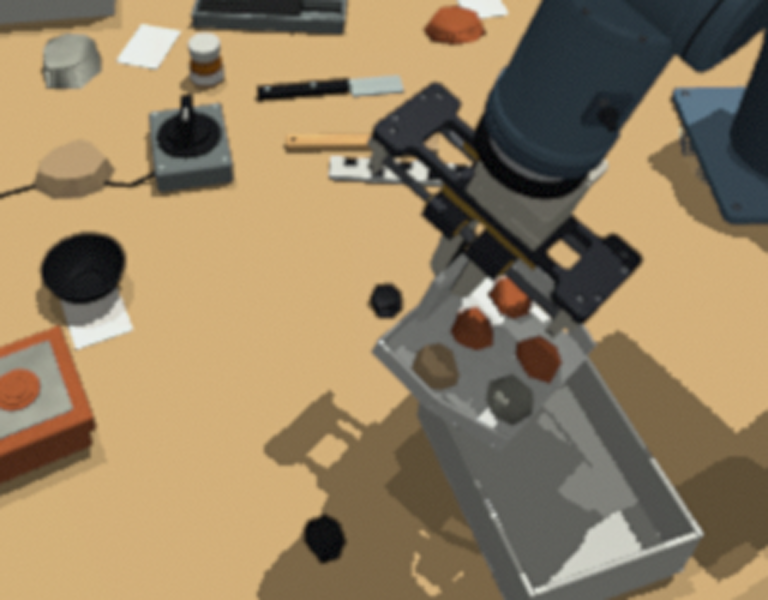

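View pics/a6t.png

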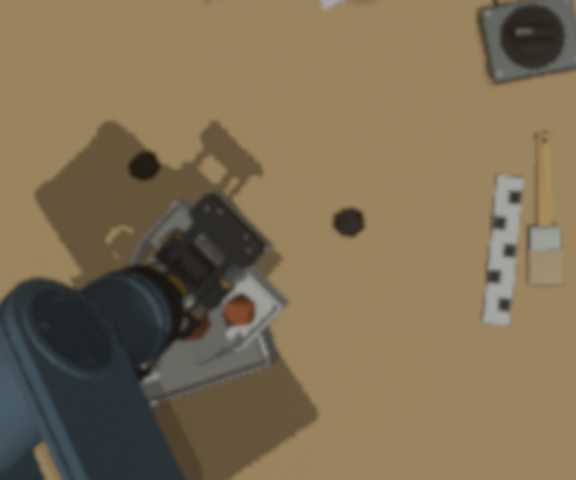

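```bash
python3 - <<'E'
from kin import *
s=ctrl.get_state(); Rw=R.from_euler('xyz',s['orientation'],degrees=True)
Rt=Rw*(R.from_euler('z',90,degrees=True)*R.from_euler('x',180,degrees=True)).inv()
o=s['ee_pos']-Rt.apply(G)
pts=np.array([[-57.5,-53,3],[-57.5,53,3],[57.5,75,22],[57.5,-75,22]])/1000
w=o+Rt.apply(pts);print(w.round(3))
c,sn=np.cos(np.radians(BY)),np.sin(np.radians(BY))
d=w[:,:2]-BOX; print(np.c_[d@[c,sn],d@[-sn,c]].round(3))
im=cv2.imread('pics/a6.png');q=((proj('side',w)+.5-[200,150])*2.4).astype(np.int32);print(q)
cv2.polylines(im,[q],True,(0,255,0),1);cv2.imwrite('pics/a6b.png',im)
E
```

```text
[[0.317 0.338 0.112]
 [0.392 0.412 0.112]
 [0.483 0.353 0.159]
 [0.376 0.247 0.16 ]]
[[-0.041 -0.039]
 [ 0.053  0.009]
 [ 0.121 -0.075]
 [-0.012 -0.144]]
[[585 356]
 [504 445]
 [376 339]
 [498 229]]
```

View pics/a6b.png

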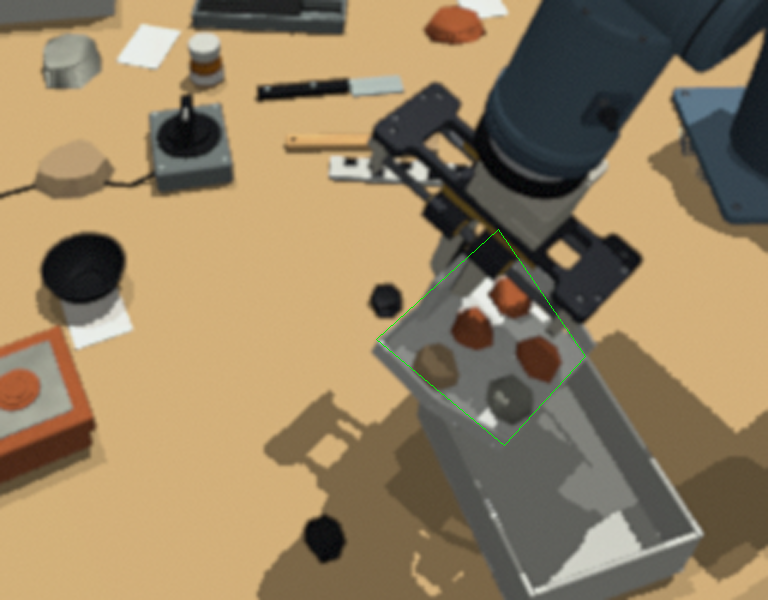

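Emit:
{"op": "arm_command", "data": {"series": [[[-0.1, -0.38, 0.22, -0.036, 0, 0], [-0.2, -0.75, 0.45, -0.07, 0, 0], [-0.3, -1.13, 0.68, -0.106, 0, 0], [-0.4, -1.5, 0.9, -0.142, 0, 0], [-0.5, -1.88, 1.13, -0.177, 0, 0]]]}}

```text
time: 11.78
ee_pos: [0.4072, 0.3137, 0.1604]
orientation: [154.9, 0.1, 45.0]
ft_force: [0.2, -0.3, -4.6]
grip_width: 0.0097
```

Emit:
{"op": "arm_command", "data": {"series": [[[0, -0.3, 0.07, -0.028, 0, 0], [0, -0.6, 0.13, -0.056, 0, 0], [0, -0.9, 0.2, -0.084, 0, 0], [0, -1.2, 0.26, -0.112, 0, 0], [0, -1.47, 0.33, -0.14, 0, 0]]]}}

```text
time: 12.2
ee_pos: [0.3987, 0.3225, 0.1511]
orientation: [146.9, 0.1, 45.0]
ft_force: [-0.6, -0.1, -4.5]
grip_width: 0.0095
```

```bash
python3 - <<'E'
from kin import *
st()
f=lambda z,th,psi:tgt(0,-.015,z,th,psi)
chain([f(.055,38,-45),f(.05,43,-45),f(.05,48,-45),f(.05,53,-45)])
pic('side','a7',(200,150,520,400),2.4)
E
```

```text
{'time': 12.2, 'ee_pos': [0.3987, 0.3225, 0.1511], 'orientation': [146.9199, 0.0612, 44.987], 'ft_force': [-0.6178, -0.1043, -4.4683], 'grip_width': 0.0095, 'joint_positions': [48.4692, 20.1824, 100.9153, -36.5415, 66.1949, 110.8064]}
[-0.09, -0.6, -0.5, -0.086, 0.001, 0.0] | ik 0.0 dq [4, 2, 0, -4, 2, 6] q [52, 22, 101, -41, 69, 117]
[0.0, -0.68, -0.55, -0.087, 0.0, 0.0] | ik 0.0 dq [3, 3, -1, -4, 3, 5] q [56, 25, 100, -45, 72, 122]
[-0.0, -0.37, -0.94, -0.087, 0.0, -0.0] | ik 0.0 dq [3, 2, -1, -3, 4, 4] q [59, 27, 99, -48, 75, 126]
[-0.0, -0.37, -0.94, -0.087, 0.0, 0.0] | ik 0.0 dq [3, 3, -1, -3, 4, 4] q [62, 30, 98, -51, 79, 130]
```

View pics/a7.png

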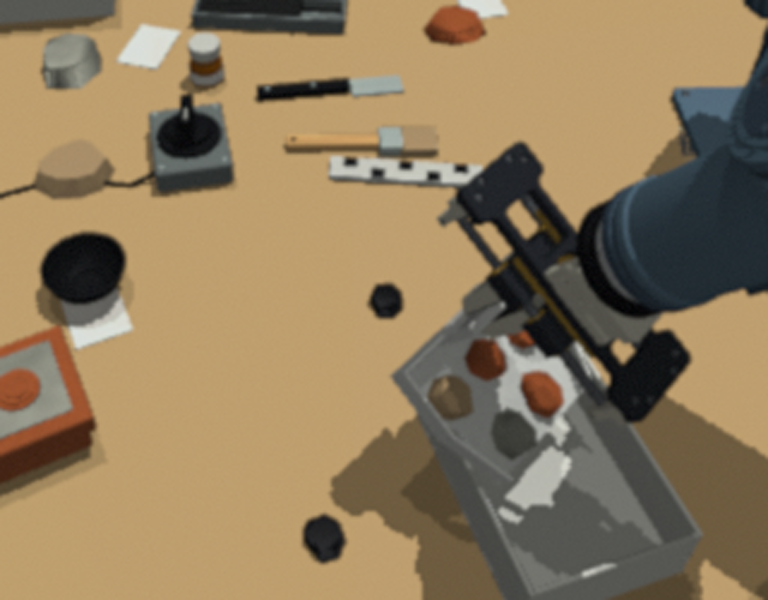

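Emit:
{"op": "arm_command", "data": {"series": [[[0, -0.12, -0.1, -0.017, 0, 0], [0, -0.24, -0.2, -0.034, 0, 0], [0, -0.36, -0.3, -0.051, 0, 0], [0, -0.48, -0.4, -0.069, 0, 0], [-0.1, -0.6, -0.5, -0.086, 0, 0]]]}}

```text
time: 12.67
ee_pos: [0.3927, 0.3269, 0.1525]
orientation: [141.9, -0.0, 44.9]
ft_force: [-0.1, -0.1, -4.7]
grip_width: 0.0099
```

Emit:
{"op": "arm_command", "data": {"series": [[[0, -0.14, -0.11, -0.017, 0, 0], [0, -0.27, -0.22, -0.034, 0, 0], [0, -0.41, -0.33, -0.051, 0, 0], [0, -0.54, -0.44, -0.069, 0, 0], [0, -0.68, -0.55, -0.087, 0, 0]]]}}

```text
time: 13.08
ee_pos: [0.3863, 0.333, 0.1526]
orientation: [136.9, 0.0, 45.0]
ft_force: [-0.3, -0.4, -3.8]
grip_width: 0.0099
```

```bash
python3 - <<'E'
from kin import *
st()
f=lambda z,th,psi:tgt(0,-.015,z,th,psi)
chain([f(.05,48,-45),f(.05,53,-45),f(.05,58,-45)])
pic('side','a8',(200,150,520,400),2.4)
E
```

```text
{'time': 13.0833, 'ee_pos': [0.3863, 0.333, 0.1526], 'orientation': [136.8984, 0.0147, 44.9576], 'ft_force': [-0.2531, -0.4072, -3.7876], 'grip_width': 0.0099, 'joint_positions': [55.5562, 24.6762, 100.1652, -45.0189, 71.7094, 121.8082]}
[0.04, -0.41, -0.92, -0.085, 0.001, -0.0] | ik 0.0 dq [3, 2, -1, -3, 4, 4] q [59, 27, 99, -48, 75, 126]
[-0.0, -0.37, -0.94, -0.087, 0.0, 0.0] | ik 0.0 dq [3, 3, -1, -3, 4, 4] q [62, 30, 98, -51, 79, 130]
[-0.0, -0.37, -0.94, -0.087, -0.0, 0.0] | ik 0.0 dq [3, 3, -1, -3, 4, 3] q [64, 33, 97, -54, 83, 133]
```

View pics/a8.png

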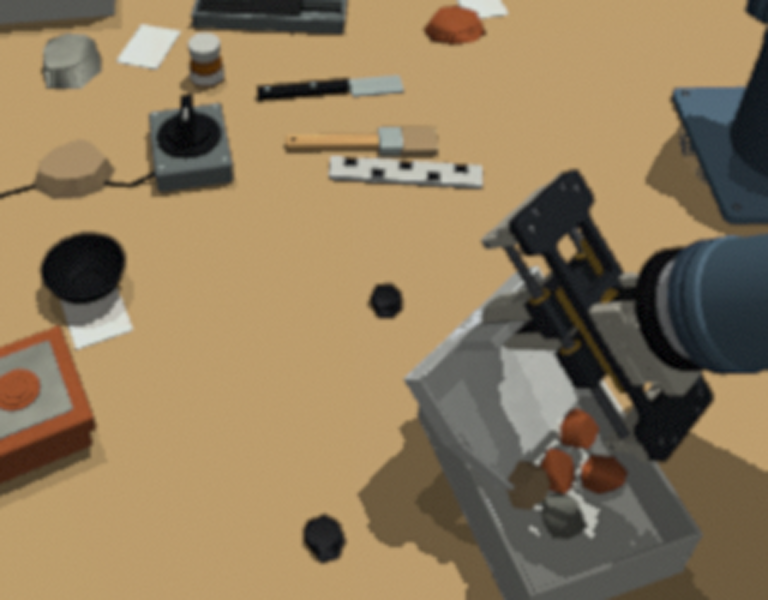

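Emit:
{"op": "arm_command", "data": {"series": [[[0, -0.1, -0.2, -0.02, 0, 0], [0, -0.2, -0.4, -0.04, 0, 0], [0, -0.3, -0.6, -0.06, 0, 0], [0, -0.4, -0.9, -0.085, 0, 0], [0, -0.4, -0.9, -0.085, 0, 0]]]}}

```text
time: 13.55
ee_pos: [0.3793, 0.3398, 0.1558]
orientation: [132.0, 0.1, 45.0]
ft_force: [-0.6, -0.4, -2.9]
grip_width: 0.0094
```

```bash
python3 - <<'E'
from kin import *
st()
pic('side','a9',(200,150,520,400),2.4)
E
```

```text
{'time': 13.55, 'ee_pos': [0.3793, 0.3398, 0.1558], 'orientation': [132.0285, 0.0796, 45.0062], 'ft_force': [-0.5507, -0.4124, -2.9449], 'grip_width': 0.0094, 'joint_positions': [58.7566, 27.1401, 99.2533, -48.2311, 75.2632, 125.9686]}
```

View pics/a9.png

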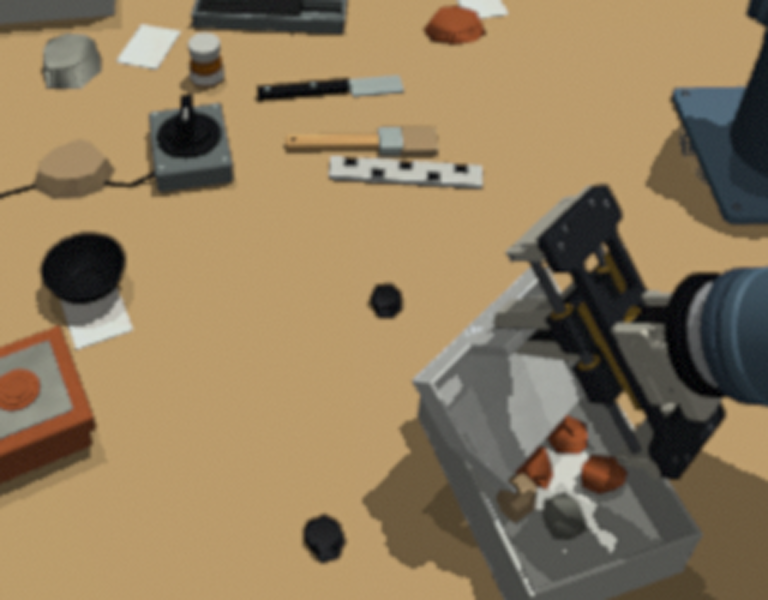

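```bash
python3 - <<'E'
from kin import *
f=lambda z,th,psi:tgt(0,-.015,z,th,psi)
chain([f(.07,50,-45),f(.12,48,-45),f(.13,30,-45)])
E
```

```text
[0.05, 1.41, -1.74, -0.037, 0.001, 0.001] | ik 0.0 dq [1, 0, -1, -1, 3, 0] q [60, 27, 98, -49, 78, 126]
[0.0, 3.95, -2.83, 0.035, 0.0, -0.0] | ik 0.0 dq [-1, -5, -2, 2, 3, -6] q [59, 22, 95, -47, 81, 119]
[-0.0, 1.37, 2.9, 0.314, -0.0, 0.0] | ik 0.0 dq [-13, -7, 1, 15, -9, -17] q [46, 15, 97, -32, 72, 102]
```

Emit:
{"op": "arm_command", "data": {"series": [[[0, 0.3, -0.35, -0.01, 0, 0], [0, 0.6, -0.7, -0.02, 0, 0], [0, 0.9, -1.05, -0.03, 0, 0], [0, 1.2, -1.4, -0.035, 0, 0], [0, 1.4, -1.74, -0.037, 0, 0]]]}}

```text
time: 14.02
ee_pos: [0.3775, 0.3418, 0.179]
orientation: [130.0, 0.0, 44.9]
ft_force: [-0.7, -0.8, -2.9]
grip_width: 0.0095
```

Emit:
{"op": "arm_command", "data": {"series": [[[0, 0.8, -0.6, 0, 0, 0], [0, 1.6, -1.2, 0.01, 0, 0], [0, 2.4, -1.8, 0.02, 0, 0], [0, 3.2, -2.3, 0.03, 0, 0], [0, 3.95, -2.83, 0.035, 0, 0]]]}}

```text
time: 14.43
ee_pos: [0.3805, 0.339, 0.2286]
orientation: [132.1, -0.1, 44.9]
ft_force: [0.7, -0.8, -2.5]
grip_width: 0.0097
```

```bash
python3 - <<'E'
from kin import *
st()
pic('side','a10',(200,150,520,400),2.4)
E
```

```text
{'time': 14.4333, 'ee_pos': [0.3805, 0.339, 0.2286], 'orientation': [132.0846, -0.0605, 44.9233], 'ft_force': [0.6843, -0.8186, -2.4771], 'grip_width': 0.0097, 'joint_positions': [58.5889, 21.8815, 95.366, -46.8652, 81.2813, 119.1346]}
```

View pics/a10.png

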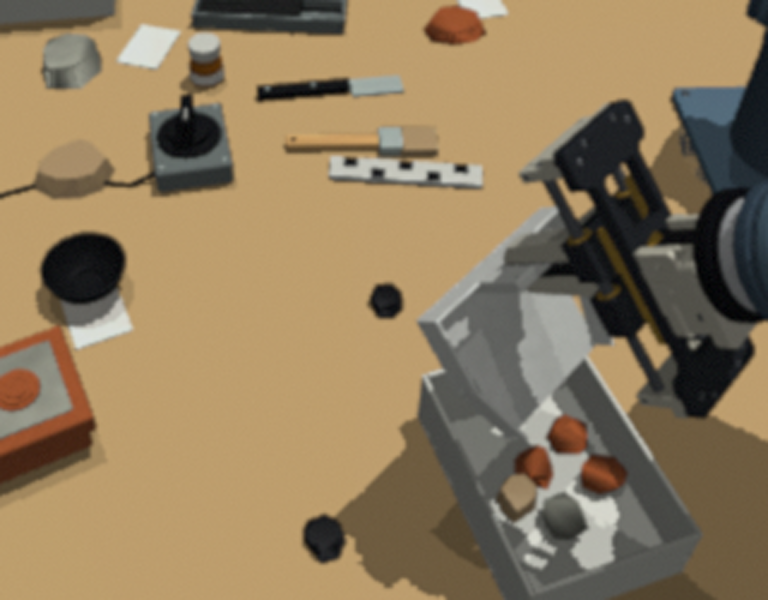

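```bash
python3 - <<'E'
from kin import *
f=lambda z,th,psi:tgt(0,-.015,z,th,psi)
def lev(x,y,z,psi,th=0):
    Rt=R.from_euler('z',psi,degrees=True)*R.from_euler('y',-th,degrees=True)
    return np.array([x,y,z])+Rt.apply(G),(Rt*R.from_euler('z',90,degrees=True)*R.from_euler('x',180,degrees=True)).as_euler('xyz',degrees=True)
chain([f(.14,20,-40),lev(.48,.30,.11,-12,5),lev(.5817,.2835,.09,16.5),lev(.5817,.2835,.02,16.5)])
E
```

```text
[0.74, 1.58, 4.41, 0.487, 0.047, -0.077] | ik 0.0 dq [-21, -10, 1, 26, -13, -34] q [38, 12, 97, -21, 68, 85]
[5.11, 7.47, 8.87, 0.257, 0.106, -0.478] | ik 0.0 dq [-18, 9, -7, 18, -3, -53] q [20, 21, 90, -3, 65, 33]
[3.0, 9.85, 3.31, 0.085, 0.022, -0.497] | ik 0.0 dq [-4, 13, -18, 3, 9, -33] q [16, 34, 72, 0, 74, 0]
[0.0, -0.0, 7.0, 0.0, 0.0, 0.0] | ik 0.0 dq [0, 4, 4, 0, -8, 0] q [16, 37, 77, 0, 66, 0]
```

Emit:
{"op": "arm_command", "data": {"series": [[[0.1, 0.3, 0.9, 0.1, 0.01, -0.015], [0.3, 0.6, 1.8, 0.2, 0.02, -0.03], [0.4, 1, 2.7, 0.3, 0.03, -0.045], [0.6, 1.3, 3.6, 0.4, 0.04, -0.06], [0.74, 1.6, 4.4, 0.487, 0.047, -0.077]]]}}

```text
time: 14.9
ee_pos: [0.4165, 0.3133, 0.2106]
orientation: [160.1, 0.1, 50.2]
ft_force: [-0.3, 0.1, -2.2]
grip_width: 0.0101
```

Emit:
{"op": "arm_command", "data": {"series": [[[1, 1.5, 1.8, 0.05, 0.02, -0.095], [2, 3, 3.6, 0.1, 0.042, -0.19], [3, 4.5, 5.3, 0.155, 0.064, -0.287], [4.1, 6, 7.1, 0.206, 0.085, -0.382], [5.1, 7.5, 8.9, 0.257, 0.106, -0.478]]]}}

```text
time: 15.32
ee_pos: [0.5263, 0.2868, 0.1518]
orientation: [175.1, 0.2, 78.2]
ft_force: [0.3, -0.4, -2.7]
grip_width: 0.0097
```

Emit:
{"op": "arm_command", "data": {"series": [[[0.6, 2, 0.7, 0.017, 0, -0.1], [1.2, 4, 1.3, 0.034, 0.01, -0.2], [1.8, 6, 2, 0.05, 0.015, -0.3], [2.4, 8, 2.7, 0.07, 0.02, -0.4], [3, 9.85, 3.3, 0.085, 0.022, -0.497]]]}}

```text
time: 15.73
ee_pos: [0.6317, 0.2945, 0.1263]
orientation: [-179.7, 0.2, 106.7]
ft_force: [-0.5, 0.9, -2.1]
grip_width: 0.0093
```

```bash
python3 - <<'E'
from kin import *
st()
def lev(x,y,z,psi,th=0):
    Rt=R.from_euler('z',psi,degrees=True)*R.from_euler('y',-th,degrees=True)
    return np.array([x,y,z])+Rt.apply(G),(Rt*R.from_euler('z',90,degrees=True)*R.from_euler('x',180,degrees=True)).as_euler('xyz',degrees=True)
chain([lev(.5817,.2835,.02,16.5),lev(.5817,.2835,.00,16.5)])
pic('side','a11',(200,150,520,400),2.4)
E
```

```text
{'time': 15.7333, 'ee_pos': [0.6317, 0.2945, 0.1263], 'orientation': [-179.7476, 0.2442, 106.6633], 'ft_force': [-0.4538, 0.8789, -2.1417], 'grip_width': 0.0093, 'joint_positions': [15.9793, 34.019, 72.5949, -0.2576, 73.6356, -0.6103]}
[0.24, 0.13, 6.58, -0.004, 0.004, 0.003] | ik 0.0 dq [0, 3, 4, 0, -7, 0] q [16, 37, 77, 0, 66, 0]
[0.0, -0.0, 2.0, 0.0, 0.0, 0.0] | ik 0.0 dq [0, 1, 1, 0, -2, 0] q [16, 39, 77, 0, 64, 0]
```

View pics/a11.png

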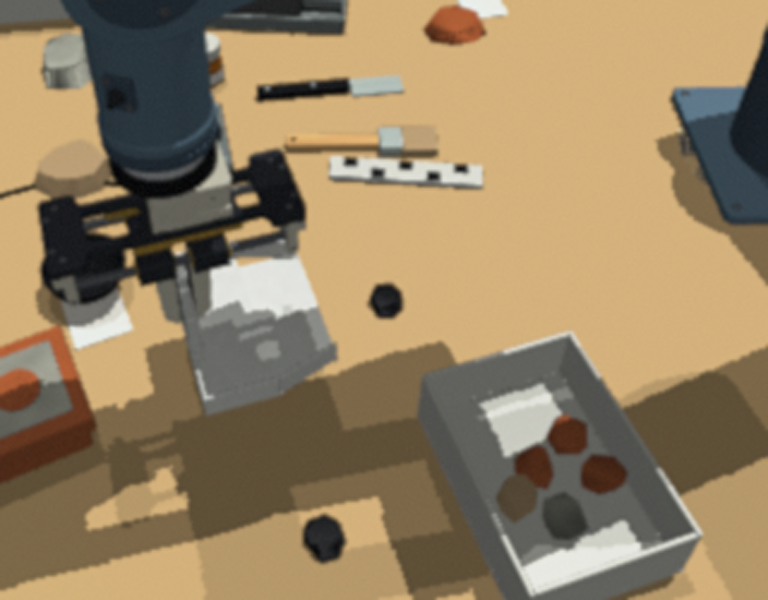

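Emit:
{"op": "arm_command", "data": {"series": [[[0, 0, 1.7, 0, 0, 0], [0.1, 0, 3.5, 0, 0, 0], [0.2, 0.1, 5.2, 0, 0, 0], [0.2, 0.1, 6.3, 0, 0, 0], [0.2, 0.1, 6.6, 0, 0, 0]]]}}

```text
time: 16.2
ee_pos: [0.6291, 0.2969, 0.0581]
orientation: [-179.6, 0.2, 106.4]
ft_force: [-1.0, 0.0, -3.4]
grip_width: 0.0096
```

Emit:
{"op": "arm_command", "data": {"series": [[[0, 0, 0.5, 0, 0, 0], [0, 0, 1, 0, 0, 0], [0, 0, 1.4, 0, 0, 0], [0, 0, 1.7, 0, 0, 0], [0, 0, 1.9, 0, 0, 0]]]}}

```text
time: 16.62
ee_pos: [0.6309, 0.2977, 0.042]
orientation: [-179.9, 0.2, 106.4]
ft_force: [-0.6, -0.4, -2.6]
grip_width: 0.0096
```

Creep down until contact.

Emit:
{"op": "arm_command", "data": {"series": [[[0, 0, 0.05, 0, 0, 0], [0, 0, 0.1, 0, 0, 0], [0, 0, 0.15, 0, 0, 0], [0, 0, 0.2, 0, 0, 0], [0, 0, 0.2, 0, 0, 0]]]}}

```text
time: 17.03
ee_pos: [0.6311, 0.2977, 0.0406]
orientation: [-179.9, 0.2, 106.4]
ft_force: [-0.8, -2.1, 0.1]
grip_width: 0.0096
```

```bash
python3 - <<'E'
from kin import *
st()
pic('side','a12',(200,200,420,400),3)
E
```

```text
{'time': 17.0333, 'ee_pos': [0.6311, 0.2977, 0.0406], 'orientation': [-179.9101, 0.2079, 106.4162], 'ft_force': [-0.8406, -2.073, 0.0785], 'grip_width': 0.0096, 'joint_positions': [16.2252, 38.5417, 77.3702, -0.2313, 64.1775, -0.0899]}
```

View pics/a12.png

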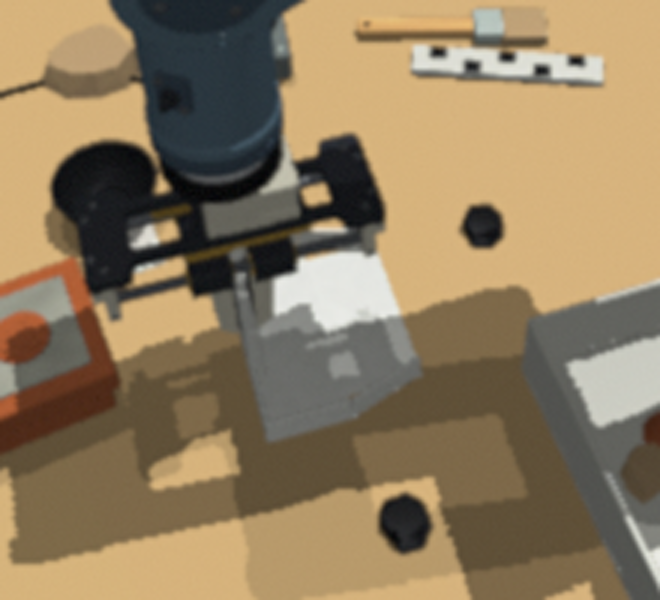

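Emit:
{"op": "arm_command", "data": {"series": [[[0, 0, 0, 0, 0, 0], [0, 0, 0, 0, 0, 0], [0, 0, 0, 0, 0, 0], [0, 0, 0, 0, 0, 0], [0, 0, 0, 0, 0, 0]]], "gripper": 0.5}}

```text
time: 17.5
ee_pos: [0.6308, 0.2978, 0.0398]
orientation: [-179.9, 0.2, 106.4]
ft_force: [0.2, 0.7, -0.1]
grip_width: 0.0383
```

Emit:
{"op": "arm_command", "data": {"series": [[[0, 0, -1, 0, 0, 0], [0, 0, -3, 0, 0, 0], [0, 0, -6, 0, 0, 0], [0, 0, -9, 0, 0, 0], [0, 0, -12, 0, 0, 0]]]}}

```text
time: 17.92
ee_pos: [0.6308, 0.2982, 0.1617]
orientation: [-179.9, 0.2, 106.4]
ft_force: [0.8, 0.2, 0.4]
grip_width: 0.0467
```

```bash
python3 - <<'E'
from fit import *
st()
r=np.radians
pic('side','a13',(200,150,520,400),2.4)
locate("brush",[.427,-.052,r(179)])
locate("scale_bar",[.426,.0252,r(-6)])
locate("spatula",[.443,-.1245,r(186.5)])
E
```

```text
{'time': 17.9167, 'ee_pos': [0.6308, 0.2982, 0.1617], 'orientation': [-179.8522, 0.2018, 106.4128], 'ft_force': [0.7651, 0.1671, 0.3805], 'grip_width': 0.0467, 'joint_positions': [16.2683, 32.5433, 70.0601, -0.2071, 77.544, -0.0993]}
brush side [ 0.4081 -0.0199] yaw 179.3 cost 0.298
brush top [ 0.4114 -0.0208] yaw 179.5 cost 0.086
brush both [ 0.4111 -0.0205] yaw 179.5 cost 0.381
scale_bar side [0.425  0.0252] yaw -6.1 cost 0.062
scale_bar top [0.4263 0.025 ] yaw -6.0 cost 0.07
scale_bar both [0.4254 0.0253] yaw -6.2 cost 0.147
spatula side [ 0.4427 -0.1249] yaw 187.0 cost 0.098
```

View pics/a13.png

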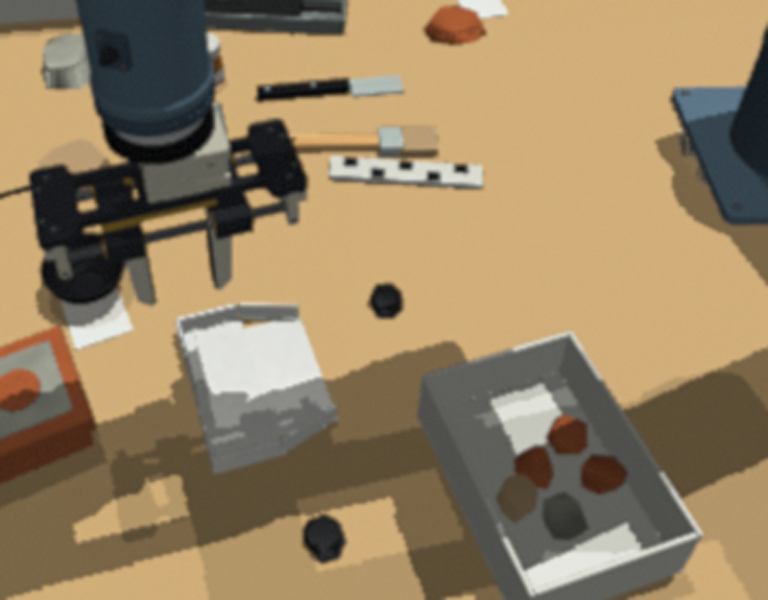

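```bash
python3 - <<'E'
from h import *
pic("top","tt",(425,150,530,250),7)
pic("side","ts",(270,110,360,170),8)
pic("side","fin",(240,230,320,290),9)
E
```

```text
(no output)
```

View pics/tt.png

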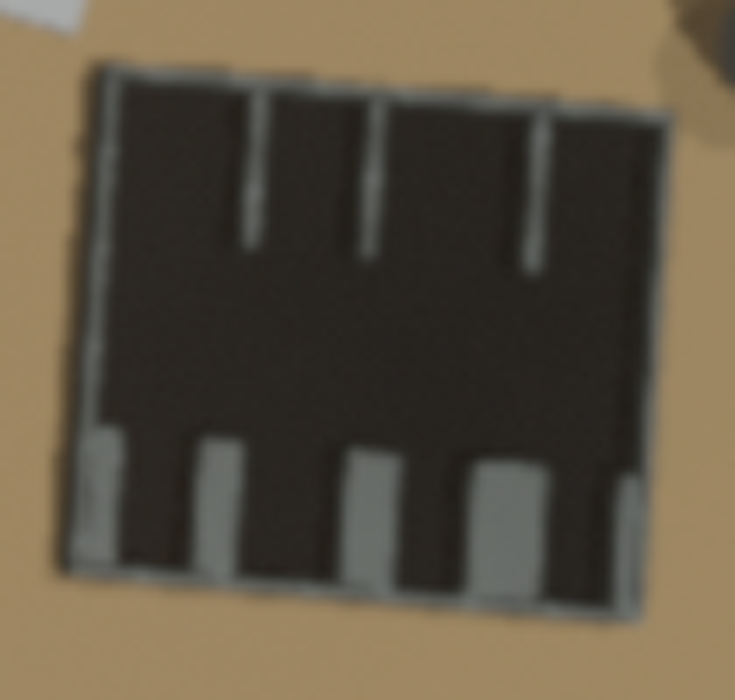

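View pics/ts.png

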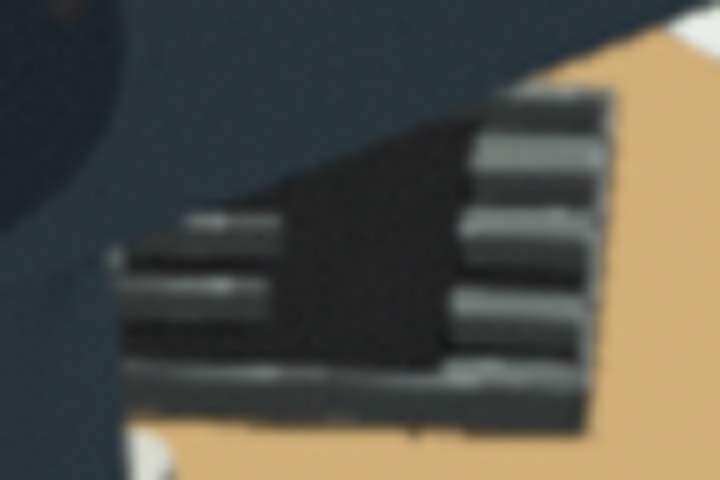

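View pics/fin.png

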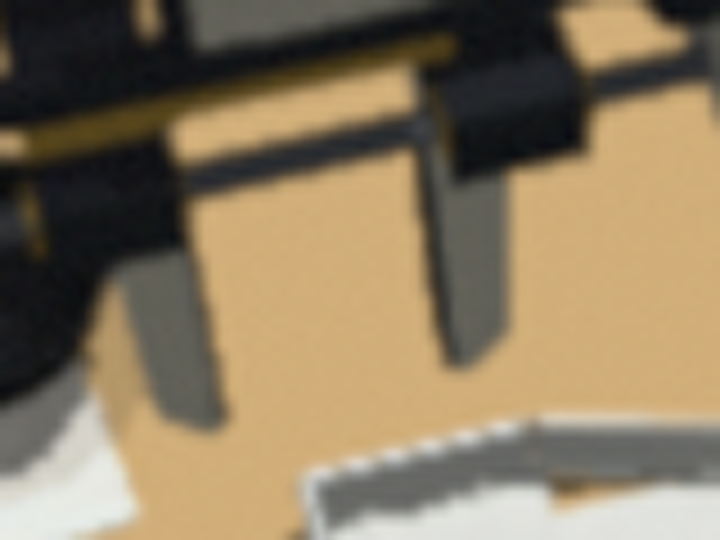

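```bash
python3 - <<'E'
from kin import *
chain([([.3707,.0311,.12],[180,0,-6.1]),([.3707,.0311,.0105],[180,0,-6.1])])
E
```

```text
[-18.25, -32.49, 4.11, 0.002, 0.005, 1.964] | ik 0.0 dq [-29, -30, 49, 0, -19, 84] q [-13, 3, 119, 0, 58, 84]
[0.0, -0.0, 10.95, 0.0, 0.0, 0.0] | ik 0.0 dq [0, 12, 7, 0, -19, 0] q [-13, 15, 127, 0, 39, 84]
```

Emit:
{"op": "arm_command", "data": {"series": [[[-3.65, -6.5, 0.8, 0, 0, 0.124], [-7.3, -13, 1.6, 0, 0, 0.249], [-10.9, -19.5, 2.5, 0, 0, 0.374], [-14.6, -26, 3.3, 0, 0, 0.499], [-18.25, -32.5, 4.1, 0, 0, 0.624]]]}}

```text
time: 19.13
ee_pos: [0.4848, 0.1489, 0.1376]
orientation: [180.0, 0.3, 70.3]
ft_force: [0.1, -0.5, -0.1]
grip_width: 0.0466
```

```bash
python3 - <<'E'
from kin import *
st();chain([([.3707,.0311,.12],[180,0,-6.1])])
E
```

```text
{'time': 19.1333, 'ee_pos': [0.4848, 0.1489, 0.1376], 'orientation': [179.9746, 0.2508, 70.3419], 'ft_force': [0.0773, -0.5443, -0.0695], 'grip_width': 0.0466, 'joint_positions': [4.6227, 15.1336, 100.921, -0.2659, 64.0257, 24.3974]}
[-14.92, -6.78, 1.82, 0.003, 0.003, 1.334] | ik 0.0 dq [-17, -12, 18, 0, -6, 59] q [-13, 3, 119, 0, 58, 84]
```

Emit:
{"op": "arm_command", "data": {"series": [[[-3.6, -1.6, 0.4, 0, 0, 0.124], [-7.1, -3.2, 0.9, 0, 0, 0.249], [-10.5, -4.8, 1.3, 0, 0, 0.374], [-13.5, -6.2, 1.7, 0, 0, 0.499], [-14.9, -6.8, 1.8, 0, 0, 0.624]]]}}

```text
time: 19.55
ee_pos: [0.3693, 0.0304, 0.1198]
orientation: [179.9, 0.3, 34.5]
ft_force: [0.7, -0.2, 0.4]
grip_width: 0.0464
```

```bash
python3 - <<'E'
from kin import *
st();chain([([.3707,.0311,.10],[180,0,-6.1]),([.3707,.0311,.0105],[180,0,-6.1])])
E
```

```text
{'time': 19.55, 'ee_pos': [0.3693, 0.0304, 0.1198], 'orientation': [179.9135, 0.3257, 34.5173], 'ft_force': [0.724, -0.2362, 0.4491], 'grip_width': 0.0464, 'joint_positions': [-12.3851, 2.7767, 119.2293, -0.3495, 58.1538, 43.2822]}
[0.17, 0.02, 1.98, 0.003, 0.005, 0.709] | ik 0.0 dq [0, 2, 2, 0, -4, 40] q [-13, 5, 121, 0, 55, 84]
[0.0, -0.0, 8.95, 0.0, 0.0, 0.0] | ik 0.0 dq [0, 10, 6, 0, -16, 0] q [-13, 15, 127, 0, 39, 84]
```

Emit:
{"op": "arm_command", "data": {"series": [[[0, 0, 0.5, 0, 0.002, 0.124], [0.1, 0, 1, 0, 0.003, 0.249], [0.1, 0, 1.5, 0, 0.004, 0.374], [0.2, 0, 2, 0, 0.005, 0.499], [0.2, 0, 2, 0, 0.005, 0.624]]]}}

```text
time: 19.97
ee_pos: [0.3741, 0.0328, 0.1001]
orientation: [179.9, -0.2, -1.2]
ft_force: [0.0, 0.2, -0.7]
grip_width: 0.0465
```

Emit:
{"op": "arm_command", "data": {"series": [[[0, 0, 1, 0, 0, 0.085], [0, 0, 2.5, 0, 0, 0.085], [0, 0, 4, 0, 0, 0.085], [0, 0, 5, 0, 0, 0.085], [0, 0, 5, 0, 0, 0.085]]]}}

```text
time: 20.38
ee_pos: [0.3734, 0.0329, 0.0492]
orientation: [179.9, -0.0, -5.7]
ft_force: [-0.1, 0.0, -0.4]
grip_width: 0.0466
```

```bash
python3 - <<'E'
from kin import *
st();chain([([.3707,.0311,.0105],[180,0,-6.1])])
pic('side','b1',(300,150,500,300),4)
E
```

```text
{'time': 20.3833, 'ee_pos': [0.3734, 0.0329, 0.0492], 'orientation': [179.8832, -0.04, -5.7186], 'ft_force': [-0.0767, 0.0004, -0.3508], 'grip_width': 0.0466, 'joint_positions': [-12.0521, 10.1419, 123.9753, -0.1557, 45.8303, 83.7749]}
[-0.25, 0.19, 3.87, 0.002, -0.001, 0.007] | ik 0.0 dq [0, 4, 3, 0, -7, 0] q [-13, 15, 127, 0, 39, 84]
```

View pics/b1.png

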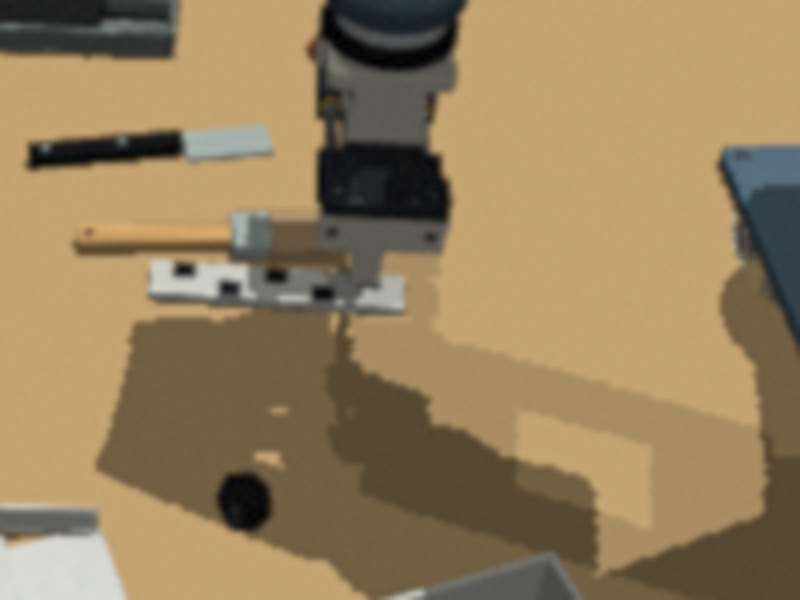

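Emit:
{"op": "arm_command", "data": {"series": [[[-0.1, 0.1, 1.2, 0, 0, 0], [-0.25, 0.2, 2.4, 0, 0, 0], [-0.25, 0.2, 3.2, 0, 0, 0], [-0.25, 0.2, 3.7, 0, 0, 0], [-0.25, 0.2, 3.85, 0, 0, 0]]]}}

```text
time: 20.85
ee_pos: [0.3722, 0.0308, 0.012]
orientation: [179.9, -0.2, -5.7]
ft_force: [0.1, 0.2, -0.6]
grip_width: 0.0465
```

Emit:
{"op": "arm_command", "data": {"series": [[[0, 0, 0, 0, 0, 0], [0, 0, 0, 0, 0, 0], [0, 0, 0, 0, 0, 0], [0, 0, 0, 0, 0, 0], [0, 0, 0, 0, 0, 0]]], "gripper": 0, "grip_force": 25}}

```text
time: 21.27
ee_pos: [0.3726, 0.0307, 0.0125]
orientation: [179.9, -0.3, -5.7]
ft_force: [-0.4, -0.6, 4.9]
grip_width: 0.0297
```

Emit:
{"op": "arm_command", "data": {"series": [[[0, 0, -0.4, 0, 0, 0], [0, -1, -0.8, 0, 0, 0], [0, -2.3, -0.8, 0, 0, 0], [0, -3.6, -0.8, 0, 0, 0], [0, -4.5, -0.8, 0, 0, 0]]]}}

```text
time: 21.68
ee_pos: [0.3764, 0.0763, 0.0201]
orientation: [179.9, -0.2, -5.7]
ft_force: [0.3, 0.5, -1.5]
grip_width: 0.0291
```

Emit:
{"op": "arm_command", "data": {"series": [[[0, 0, 0.2, 0, 0, 0], [0, 0, 0.4, 0, 0, 0], [0, 0, 0.6, 0, 0, 0], [0, 0, 0.8, 0, 0, 0], [0, 0, 0.8, 0, 0, 0]]]}}

```text
time: 22.1
ee_pos: [0.3764, 0.0753, 0.0121]
orientation: [179.9, -0.2, -5.7]
ft_force: [-1.2, 0.9, 8.8]
grip_width: 0.0292
```

Emit:
{"op": "arm_command", "data": {"series": [[[0, 0, 0, 0, 0, 0], [0, 0, 0, 0, 0, 0], [0, 0, 0, 0, 0, 0], [0, 0, -0.5, 0, 0, 0], [0, 0, -3, 0, 0, 0]]], "gripper": 0.5}}

```text
time: 22.52
ee_pos: [0.3737, 0.0756, 0.0399]
orientation: [179.9, 0.2, -5.7]
ft_force: [-0.0, -0.0, 0.9]
grip_width: 0.0464
```

```bash
python3 - <<'E'
from fit import *
from kin import *
st()
r=np.radians
o=locate("scale_bar",[.43,.07,r(-6)])
pic('side','b2',(300,150,500,300),4)
pic('top','b2t',(300,150,500,300),4)
E
```

```text
{'time': 22.5167, 'ee_pos': [0.3737, 0.0756, 0.0399], 'orientation': [179.8574, 0.1998, -5.7444], 'ft_force': [-0.0272, -0.0453, 0.8929], 'grip_width': 0.0464, 'joint_positions': [-5.318, 11.939, 123.5241, -0.2005, 44.738, 90.5688]}
scale_bar side [0.4284 0.0701] yaw -6.5 cost 0.154
scale_bar top [0.434  0.0693] yaw -5.8 cost 0.619
scale_bar both [0.4301 0.0698] yaw -6.4 cost 0.79
```

View pics/b2.png

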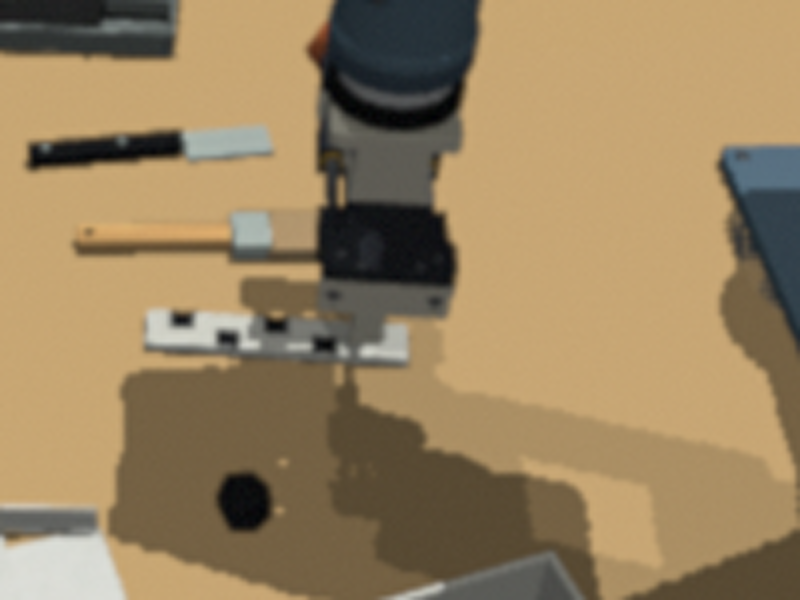

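Emit:
{"op": "arm_command", "data": {"series": [[[2.5, 0, 0, 0, 0, 0], [5, 0, 0, 0, 0, 0.005], [5.65, 0, 0.8, 0, 0, 0.008], [5.65, 0, 1.6, 0, 0, 0.008], [5.65, 0, 2, 0, 0, 0.008]]]}}

```text
time: 23.23
ee_pos: [0.4303, 0.0702, 0.0199]
orientation: [179.9, 0.1, -6.2]
ft_force: [-0.1, 0.5, -0.3]
grip_width: 0.0465
```

Emit:
{"op": "arm_command", "data": {"series": [[[0, 0, 0.3, 0, 0, 0], [0, 0, 0.6, 0, 0, 0], [0, 0, 0.8, 0, 0, 0], [0, 0, 0.8, 0, 0, 0], [0, 0, 0.8, 0, 0, 0]]]}}

```text
time: 23.65
ee_pos: [0.4324, 0.0701, 0.0141]
orientation: [179.9, -0.2, -6.2]
ft_force: [-0.3, 0.2, 0.4]
grip_width: 0.0465
```

Emit:
{"op": "arm_command", "data": {"series": [[[0, 0, 0, 0, 0, 0], [0, 0, 0, 0, 0, 0], [0, 0, 0, 0, 0, 0], [0, 0, 0, 0, 0, 0], [0, 0, 0, 0, 0, 0]]], "gripper": 0}}

```text
time: 24.07
ee_pos: [0.4329, 0.0699, 0.0143]
orientation: [179.9, -0.2, -6.2]
ft_force: [-0.1, 1.0, 2.2]
grip_width: 0.0289
```

Emit:
{"op": "arm_command", "data": {"series": [[[0, 0, 0, 0, 0, 0], [0, 0, 0, 0, 0, 0], [0, 0, 0.1, 0, 0, 0], [0, 0, 0.2, 0, 0, 0], [0, 0, 0.35, 0, 0, 0]]], "gripper": 0.4}}

```text
time: 24.48
ee_pos: [0.4327, 0.07, 0.0104]
orientation: [179.9, -0.2, -6.2]
ft_force: [-0.2, -0.7, 0.7]
grip_width: 0.0373
```

Emit:
{"op": "arm_command", "data": {"series": [[[0, 0, 0, 0, 0, 0], [0, 0, 0, 0, 0, 0], [0, 0, 0, 0, 0, 0], [0, 0, 0, 0, 0, 0], [0, 0, 0, 0, 0, 0]]], "gripper": 0}}

```text
time: 24.9
ee_pos: [0.4327, 0.07, 0.0105]
orientation: [179.9, -0.2, -6.2]
ft_force: [0.9, -0.2, -1.0]
grip_width: 0.0299
```

```bash
python3 - <<'E'
from kin import *
st()
T=np.array([.5695,-.3467]);a=np.radians(-5.2)
def intray(x,y): return T+np.array([np.cos(a)*x-np.sin(a)*y,np.sin(a)*x+np.cos(a)*y])/1000
s=ctrl.get_state()
p=intray(0,27.5);print(p)
# bar centre rel to tcp assume bar centre at (.430,.070)
chain([([s['ee_pos'][0],s['ee_pos'][1],.09],s['orientation']),(list(p+[.002,0])+[.09],[180,0,-5.2]),(list(p+[.002,0])+[.017],[180,0,-5.2])])
E
```

```text
{'time': 24.9, 'ee_pos': [0.4327, 0.07, 0.0105], 'orientation': [179.8661, -0.2002, -6.1705], 'ft_force': [0.9089, -0.2336, -0.9796], 'grip_width': 0.0299, 'joint_positions': [-5.3439, 19.7505, 117.8942, -0.2038, 42.1573, 90.9777]}
[ 0.5719924  -0.31931318]
[0.03, 0.02, -7.95, 0.0, 0.0, 0.0] | ik 0.0 dq [0, -8, -4, 0, 12, 0] q [-5, 12, 113, 0, 54, 91]
[18.23, 37.18, 0.15, 0.002, -0.003, -0.017] | ik 0.0 dq [-33, 20, -31, 0, 12, -35] q [-39, 32, 82, 0, 66, 56]
[0.0, -0.0, 7.3, 0.0, 0.0, 0.0] | ik 0.0 dq [0, 5, 3, 0, -8, 0] q [-39, 36, 85, 0, 58, 56]
```

Emit:
{"op": "arm_command", "data": {"series": [[[0, 0, -1, 0, 0, 0], [0, 0, -3, 0, 0, 0], [0, 0, -5, 0, 0, 0], [0, 0, -7, 0, 0, 0], [0, 0, -8, 0, 0, 0]]]}}

```text
time: 25.32
ee_pos: [0.4335, 0.0701, 0.0926]
orientation: [179.9, -0.4, -6.2]
ft_force: [0.9, 0.0, -0.1]
grip_width: 0.0294
```

Emit:
{"op": "arm_command", "data": {"series": [[[1, 2, 0, 0, 0, 0], [2.5, 5, 0, 0, 0, 0], [4.1, 8.5, 0, 0, 0, 0], [5.9, 12, 0, 0, 0, 0], [7.7, 15.7, 0, 0, 0, 0]]]}}

```text
time: 25.73
ee_pos: [0.4923, -0.0954, 0.0913]
orientation: [179.9, -0.2, -6.1]
ft_force: [1.4, -0.1, -0.5]
grip_width: 0.0297
```

```bash
cat >> kin.py <<'E'
T=np.array([.5695,-.3467]);ta=np.radians(-5.2)
def intray(x,y): return T+np.array([np.cos(ta)*x-np.sin(ta)*y,np.sin(ta)*x+np.cos(ta)*y])/1000
E
python3 - <<'E'
from kin import *
st()
p=intray(0,27.5)
chain([(list(p+[.002,0])+[.09],[180,0,-5.2])])
pic('side','b3',(200,80,500,300),2.6)
E
```

```text
{'time': 25.7333, 'ee_pos': [0.4923, -0.0954, 0.0913], 'orientation': [179.8751, -0.2178, -6.1183], 'ft_force': [1.3821, -0.1129, -0.463], 'grip_width': 0.0297, 'joint_positions': [-23.6956, 17.6265, 105.086, -0.0636, 57.0422, 72.4575]}
[10.51, 21.39, 0.22, 0.002, -0.004, -0.016] | ik 0.0 dq [-15, 14, -23, 0, 9, -16] q [-39, 32, 82, 0, 66, 56]
```

View pics/b3.png

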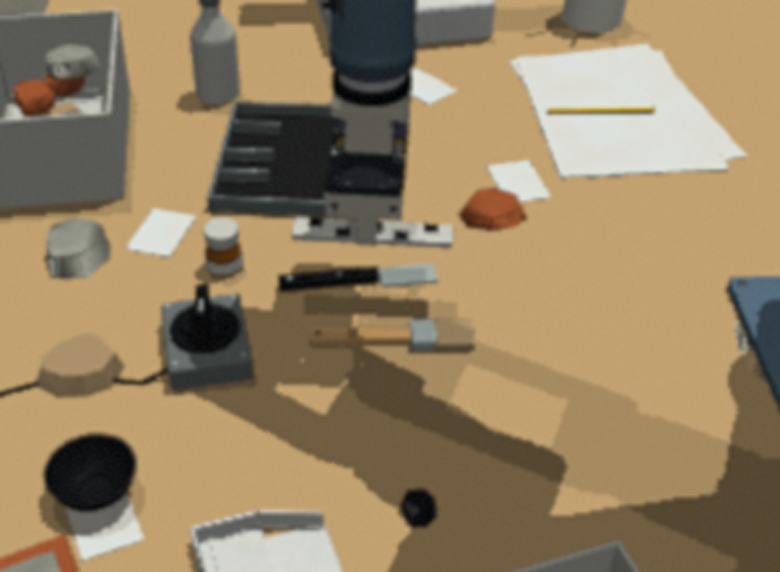

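Emit:
{"op": "arm_command", "data": {"series": [[[1.9, 3.8, 0, 0, 0, 0], [3.8, 7.6, 0, 0, 0, 0], [5.6, 11.4, 0.1, 0, 0, -0.01], [7.4, 15, 0.1, 0, 0, -0.016], [8.8, 18, 0.2, 0, 0, -0.016]]]}}

```text
time: 26.2
ee_pos: [0.561, -0.2855, 0.0899]
orientation: [179.8, -0.2, -5.3]
ft_force: [-0.8, -0.2, -0.8]
grip_width: 0.0293
```

Emit:
{"op": "arm_command", "data": {"series": [[[0.9, 1.8, 0, 0, 0, 0], [1.4, 2.8, 0, 0, 0, 0], [1.7, 3.4, 0, 0, 0, 0], [1.7, 3.4, 1, 0, 0, 0], [1.7, 3.4, 2, 0, 0, 0]]]}}

```text
time: 26.62
ee_pos: [0.5742, -0.317, 0.0697]
orientation: [179.9, -0.2, -5.2]
ft_force: [0.3, -0.4, -1.3]
grip_width: 0.0296
```

```bash
python3 - <<'E'
from kin import *
from fit import *
st()
p=intray(0,27.5)
chain([(list(p+[.002,0])+[.04],[180,0,-5.2])])
pic('side','b4',(240,80,400,200),5)
pic('top','b4t',(400,130,560,250),5)
locate("scale_bar",[.57,-.319,ta],cams=("side",),z=.06)
E
```

```text
{'time': 26.6167, 'ee_pos': [0.5742, -0.317, 0.0697], 'orientation': [179.8729, -0.221, -5.2216], 'ft_force': [0.3341, -0.4134, -1.2993], 'grip_width': 0.0296, 'joint_positions': [-38.6359, 32.8005, 83.4524, 0.0175, 63.4927, 56.5782]}
[-0.01, 0.23, 2.97, 0.002, -0.004, -0.0] | ik 0.0 dq [0, 2, 1, 0, -3, 0] q [-39, 35, 84, 0, 61, 56]
scale_bar side [ 0.5673 -0.3096] yaw -3.8 cost 0.275
```

View pics/b4.png

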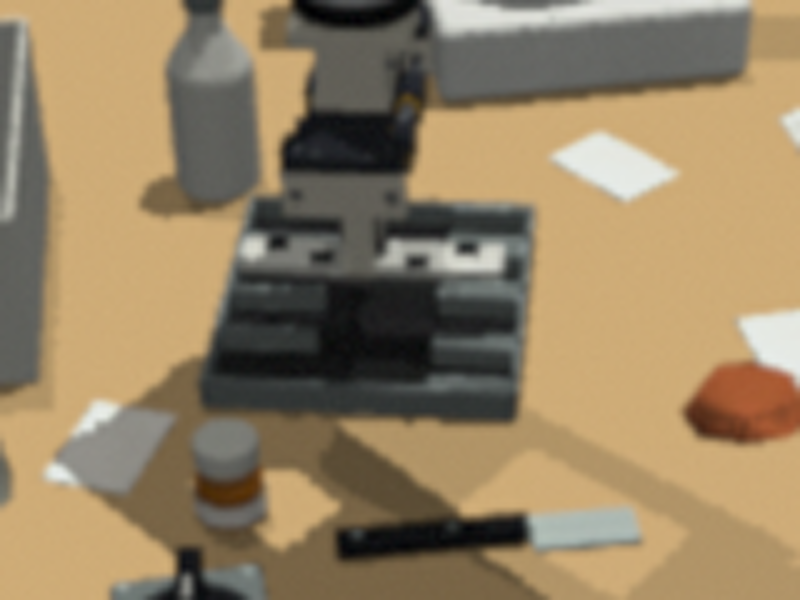

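Emit:
{"op": "arm_command", "data": {"series": [[[0, 0.1, 0.8, 0, 0, 0], [0, 0.2, 1.6, 0, 0, 0], [0, 0.23, 2.4, 0, 0, 0], [0, 0.23, 3, 0, 0, 0], [0, 0.23, 3.4, 0, 0, 0]]]}}

```text
time: 27.23
ee_pos: [0.5735, -0.32, 0.0346]
orientation: [179.9, -0.1, -5.3]
ft_force: [-0.5, 0.3, -1.6]
grip_width: 0.0298
```

Emit:
{"op": "arm_command", "data": {"series": [[[0, 0, 0.3, 0, 0, 0], [0, 0, 0.7, 0, 0, 0], [0, 0, 1.1, 0, 0, 0], [0, 0, 1.5, 0, 0, 0], [0, 0, 1.7, 0, 0, 0]]]}}

```text
time: 27.65
ee_pos: [0.5739, -0.3204, 0.0184]
orientation: [179.9, -0.2, -5.3]
ft_force: [0.3, 0.2, -0.9]
grip_width: 0.0298
```

Emit:
{"op": "arm_command", "data": {"series": [[[0, 0, 0.1, 0, 0, 0], [0, 0, 0.2, 0, 0, 0], [0, 0, 0.25, 0, 0, 0], [0, 0, 0.25, 0, 0, 0], [0, 0, 0.25, 0, 0, 0]]]}}

```text
time: 28.07
ee_pos: [0.5742, -0.3206, 0.0167]
orientation: [179.9, -0.2, -5.3]
ft_force: [0.5, 0.4, -0.9]
grip_width: 0.0293
```

Emit:
{"op": "arm_command", "data": {"series": [[[0, 0, 0, 0, 0, 0], [0, 0, 0, 0, 0, 0], [0, 0, 0, 0, 0, 0], [0, 0, 0, 0, 0, 0], [0, 0, -0.5, 0, 0, 0]]], "gripper": 0.43}}

```text
time: 28.48
ee_pos: [0.5735, -0.32, 0.0208]
orientation: [179.9, -0.1, -5.3]
ft_force: [-0.2, -0.1, -0.7]
grip_width: 0.0401
```

Emit:
{"op": "arm_command", "data": {"series": [[[0, 0, -2, 0, 0, 0], [0, 0, -4, 0, 0, 0], [0, 0, -6, 0, 0, 0], [0, 0, -8, 0, 0, 0], [0, 0, -10, 0, 0, 0]]]}}

```text
time: 28.9
ee_pos: [0.5737, -0.3202, 0.123]
orientation: [179.9, -0.2, -5.3]
ft_force: [-0.3, -1.0, 0.3]
grip_width: 0.04
```

```bash
python3 - <<'E'
from kin import *
from fit import *
st()
r=np.radians
pic('side','b5',(240,80,400,200),5)
o=locate("brush",[.411,-.0205,r(179.5)])
o=locate("spatula",[.443,-.1245,r(187)])
E
```

```text
{'time': 28.9, 'ee_pos': [0.5737, -0.3202, 0.123], 'orientation': [179.8536, -0.2131, -5.2521], 'ft_force': [-0.3213, -0.9664, 0.2775], 'grip_width': 0.04, 'joint_positions': [-38.8728, 29.9437, 80.1623, -0.0042, 69.6355, 56.381]}
brush side [ 0.4097 -0.0214] yaw 180.7 cost 0.121
brush top [ 0.4116 -0.0209] yaw 179.5 cost 0.056
brush both [ 0.4108 -0.0205] yaw 179.5 cost 0.204
spatula side [ 0.4435 -0.1249] yaw 186.4 cost 0.216
spatula top [ 0.4446 -0.1244] yaw 186.6 cost 0.084
spatula both [ 0.4444 -0.1239] yaw 186.1 cost 0.318
```

View pics/b5.png

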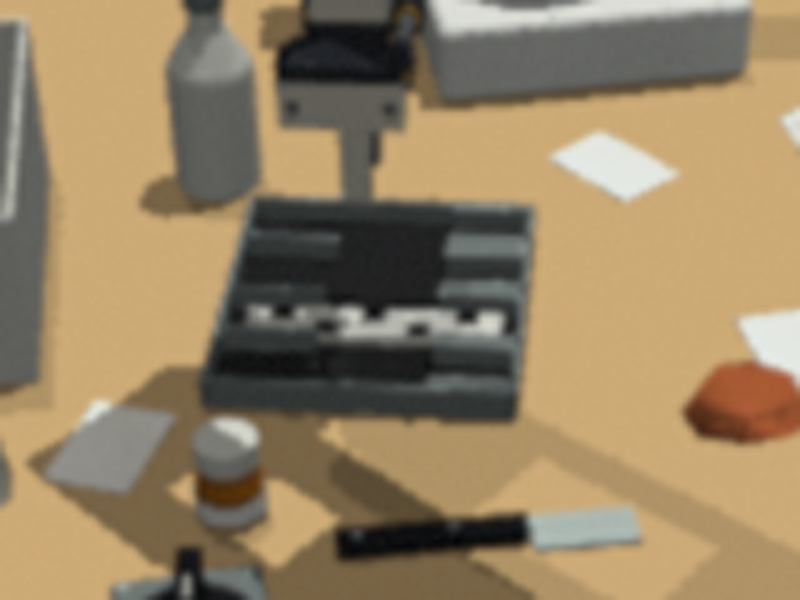

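```bash
python3 - <<'E'
from kin import *
chain([([.477,-.0212,.08],[180,0,-.4]),([.477,-.0212,.014],[180,0,-.4])])
E
```

```text
[-12.31, -28.85, 3.96, 0.001, -0.001, -0.085] | ik 0.0 dq [23, -14, 29, 0, -15, 18] q [-16, 16, 109, 0, 55, 74]
[0.0, -0.0, 6.6, 0.0, 0.0, 0.0] | ik 0.0 dq [0, 6, 3, 0, -9, 0] q [-16, 22, 112, 0, 45, 74]
```

Emit:
{"op": "arm_command", "data": {"series": [[[-1.5, -3.7, 0, 0, 0, -0.02], [-3.2, -7.5, 0, 0, 0, -0.04], [-4.8, -11.3, 0, 0, 0, -0.06], [-6.4, -15.1, 0.5, 0, 0, -0.08], [-8, -18.9, 1, 0, 0, -0.085]]]}}

```text
time: 29.77
ee_pos: [0.5104, -0.1232, 0.1102]
orientation: [179.9, -0.2, -0.4]
ft_force: [0.9, 0.9, -0.4]
grip_width: 0.0399
```

```bash
python3 - <<'E'
from kin import *
st()
chain([([.477,-.0212,.06],[180,0,-.4])])
E
```

```text
{'time': 29.7667, 'ee_pos': [0.5104, -0.1232, 0.1102], 'orientation': [179.866, -0.1669, -0.3659], 'ft_force': [0.8754, 0.8875, -0.4084], 'grip_width': 0.0399, 'joint_positions': [-25.7127, 18.4412, 100.6403, -0.057, 60.7104, 64.6811]}
[-3.42, -10.19, 4.98, 0.002, -0.003, 0.001] | ik 0.0 dq [10, 0, 9, 0, -9, 10] q [-16, 18, 110, 0, 52, 74]
```

Emit:
{"op": "arm_command", "data": {"series": [[[-1, -3, 1.5, 0, 0, 0], [-2, -6, 3, 0, 0, 0], [-2.9, -8.8, 4.2, 0, 0, 0], [-3.4, -10.2, 5, 0, 0, 0], [-3.4, -10.2, 5, 0, 0, 0]]]}}

```text
time: 30.18
ee_pos: [0.4747, -0.0192, 0.0582]
orientation: [180.0, 0.2, -0.2]
ft_force: [-0.6, 0.4, -0.4]
grip_width: 0.04
```

```bash
python3 - <<'E'
from kin import *
st()
chain([([.477,-.0212,.014],[180,0,-.4])])
pic('side','c1',(280,150,440,270),5)
pic('top','c1',(300,150,460,270),5)
E
```

```text
{'time': 30.1833, 'ee_pos': [0.4747, -0.0192, 0.0582], 'orientation': [179.9805, 0.1637, -0.2132], 'ft_force': [-0.6466, 0.4433, -0.3917], 'grip_width': 0.04, 'joint_positions': [-15.7551, 18.2301, 110.2733, -0.0798, 51.6491, 74.5077]}
[0.25, 0.2, 4.42, 0.0, 0.003, 0.003] | ik 0.0 dq [0, 4, 2, 0, -6, 0] q [-16, 22, 112, 0, 45, 74]
```

View pics/c1.png

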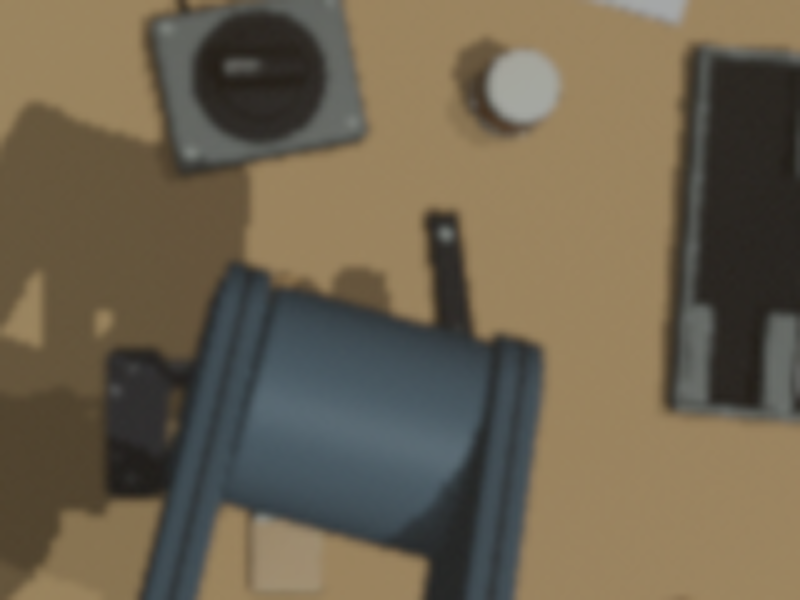

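Emit:
{"op": "arm_command", "data": {"series": [[[0, 0, 1, 0, 0, 0], [0.1, 0.05, 2, 0, 0, 0], [0.1, 0.1, 3, 0, 0, 0], [0.1, 0.1, 4, 0, 0, 0], [0.1, 0.1, 4.3, 0, 0, 0]]]}}

```text
time: 30.7
ee_pos: [0.4783, -0.0241, 0.0153]
orientation: [179.9, -0.0, -0.5]
ft_force: [-0.5, 0.1, -0.1]
grip_width: 0.0398
```

```bash
python3 - <<'E'
from kin import *
st()
chain([([.477,-.0212,.014],[180,0,-.4])])
pic('side','c2',(280,150,440,270),5)
E
```

```text
{'time': 30.7, 'ee_pos': [0.4783, -0.0241, 0.0153], 'orientation': [179.895, -0.0124, -0.4509], 'ft_force': [-0.4835, 0.0801, -0.0845], 'grip_width': 0.0398, 'joint_positions': [-16.186, 22.4594, 112.0298, -0.137, 45.4704, 74.361]}
[-0.13, -0.29, 0.13, 0.002, -0.0, -0.001] | ik 0.0 dq [0, 0, 0, 0, 0, 0] q [-16, 22, 112, 0, 45, 74]
```

View pics/c2.png

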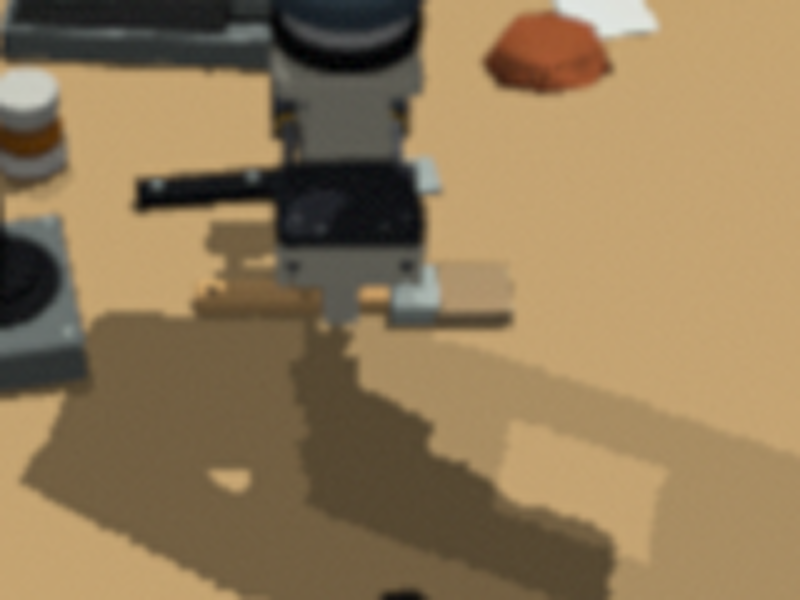

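Emit:
{"op": "arm_command", "data": {"series": [[[-0.1, -0.2, 0.1, 0, 0, 0], [-0.1, -0.2, 0.1, 0, 0, 0], [-0.1, -0.2, 0.1, 0, 0, 0], [-0.1, -0.2, 0.1, 0, 0, 0], [-0.1, -0.2, 0.1, 0, 0, 0]]], "gripper": 0, "grip_force": 30}}

```text
time: 31.17
ee_pos: [0.4788, -0.0218, 0.0169]
orientation: [179.8, -0.2, -0.4]
ft_force: [0.2, 0.8, 0.8]
grip_width: 0.0168
```

Emit:
{"op": "arm_command", "data": {"series": [[[0, 0, 0, 0, 0, 0], [0, 0, 0, 0, 0, 0], [0, 0, -1, 0, 0, 0], [0, 0, -3, 0, 0, 0], [0, 0, -5, 0, 0, 0]]]}}

```text
time: 31.58
ee_pos: [0.4774, -0.0214, 0.0669]
orientation: [179.9, -0.1, -0.4]
ft_force: [-0.0, -0.5, -0.2]
grip_width: 0.0172
```

Emit:
{"op": "arm_command", "data": {"series": [[[0, 0, -2, 0, 0, -0.06], [0, 0, -4, 0, 0, -0.17], [0, 0, -5, 0, 0, -0.29], [0, 0, -5, 0, 0, -0.41], [0, 0, -5, 0, 0, -0.53]]]}}

```text
time: 32.0
ee_pos: [0.4787, -0.0216, 0.1182]
orientation: [179.7, -0.2, 30.3]
ft_force: [0.2, 0.8, -0.8]
grip_width: 0.0171
```

```bash
python3 - <<'E'
from kin import *
st()
p=intray(-6,78.5); print(p)
chain([(list(p)+[.11],[180,0,174.8])])
pic('side','c3',(240,80,480,270),3.3)
E
```

```text
{'time': 32.0, 'ee_pos': [0.4787, -0.0216, 0.1182], 'orientation': [179.6622, -0.1862, 30.3324], 'ft_force': [0.1568, 0.7838, -0.8165], 'grip_width': 0.0171, 'joint_positions': [-15.879, 13.4914, 106.38, -0.115, 59.7559, 43.8467]}
[ 0.57063935 -0.26797928]
[-4.51, 25.9, 0.96, 0.006, 0.006, -2.521] | ik 0.0 dq [-19, 15, -21, 0, 7, -164] q [-35, 28, 85, 0, 67, -120]
```

View pics/c3.png

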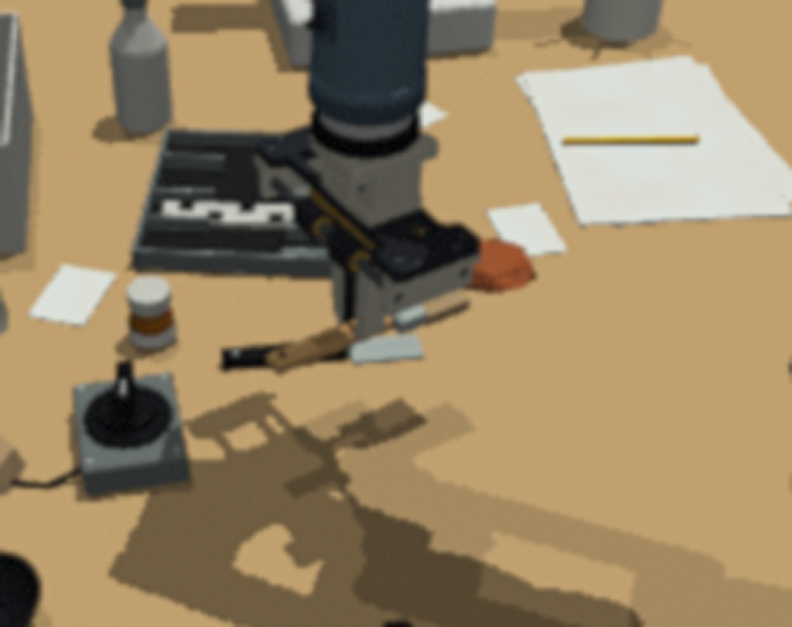

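```bash
python3 - <<'E'
from kin import *
pic('side','c3z',(310,150,400,210),8)
pic('top','c3t',(320,200,440,290),6)
E
```

```text
(no output)
```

View pics/c3z.png

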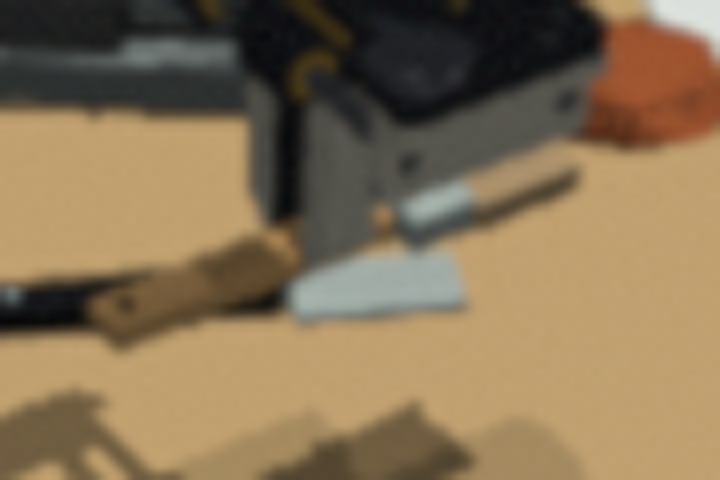

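View pics/c3t.png

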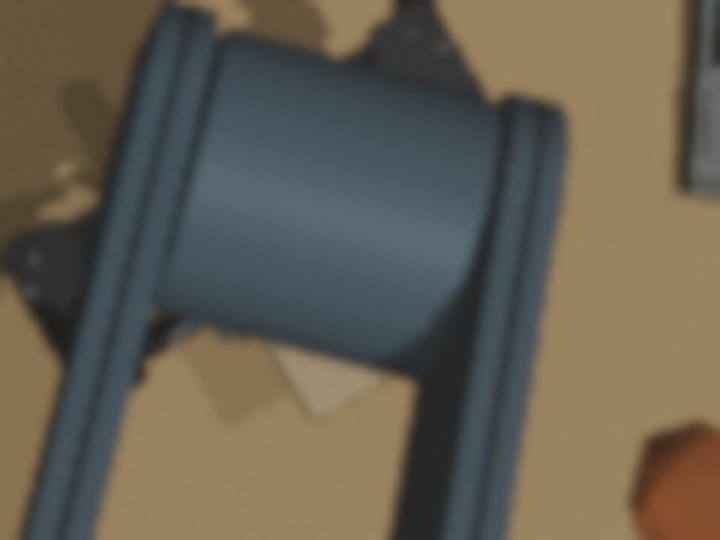

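Emit:
{"op": "arm_command", "data": {"series": [[[-0.4, 2, 0, 0, 0, -0.124], [-0.9, 5, 0, 0, 0, -0.249], [-1.5, 8.5, 0, 0, 0, -0.374], [-2, 12, 0, 0, 0, -0.498], [-2.6, 15, 0.3, 0, 0, -0.622]]]}}

```text
time: 32.57
ee_pos: [0.5316, -0.1665, 0.1146]
orientation: [179.7, 0.1, 65.7]
ft_force: [-0.5, -0.8, -0.2]
grip_width: 0.017
```

Emit:
{"op": "arm_command", "data": {"series": [[[0, 0, 0, 0, 0, -0.124], [0, 0, 0, 0, 0, -0.249], [0, 0, 0, 0, 0, -0.374], [0, 0, 0, 0, 0, -0.498], [0, 0, 0, 0, 0, -0.622]]]}}

```text
time: 32.98
ee_pos: [0.5303, -0.1644, 0.1137]
orientation: [179.9, 0.1, 101.3]
ft_force: [0.2, 0.5, -0.6]
grip_width: 0.0171
```

```bash
python3 - <<'E'
from kin import *
st()
p=intray(-6,78.5); print(p)
chain([(list(p)+[.10],[180,0,174.8])])
E
```

```text
{'time': 32.9833, 'ee_pos': [0.5303, -0.1644, 0.1137], 'orientation': [179.8931, 0.1477, 101.3434], 'ft_force': [0.1817, 0.4829, -0.5965], 'grip_width': 0.0171, 'joint_positions': [-28.7125, 21.0003, 96.1662, -0.0498, 62.6565, -40.0332]}
[ 0.57063935 -0.26797928]
[-10.94, 1.92, 1.41, -0.0, 0.003, -1.282] | ik 0.0 dq [-7, 8, -11, 0, 3, -80] q [-35, 29, 86, 0, 66, -120]
```

Emit:
{"op": "arm_command", "data": {"series": [[[-2, 0.4, 0, 0, 0, -0.124], [-4.5, 0.8, 0, 0, 0, -0.249], [-7, 1.2, 0, 0, 0, -0.374], [-9.5, 1.6, 0, 0, 0, -0.498], [-10.9, 1.9, 0, 0, 0, -0.622]]]}}

```text
time: 33.4
ee_pos: [0.571, -0.2701, 0.1143]
orientation: [-180.0, 0.3, 136.9]
ft_force: [0.0, -0.1, -0.4]
grip_width: 0.0172
```

Emit:
{"op": "arm_command", "data": {"series": [[[0, 0, 0, 0, 0, -0.124], [0, 0, 0, 0, 0, -0.249], [0, 0, 0, 0, 0, -0.374], [0, 0, 0, 0, 0, -0.498], [0, 0, 0, 0, 0, -0.622]]]}}

```text
time: 33.82
ee_pos: [0.5702, -0.2675, 0.1141]
orientation: [-179.9, 0.1, 172.6]
ft_force: [0.2, 0.2, -0.7]
grip_width: 0.017
```

```bash
python3 - <<'E'
from kin import *
st()
p=intray(-6,78.5); print(p)
chain([(list(p)+[.10],[180,0,174.8])])
pic('side','c4',(260,80,380,170),6.5)
pic('top','c4t',(400,130,560,250),5)
E
```

```text
{'time': 33.8167, 'ee_pos': [0.5702, -0.2675, 0.1141], 'orientation': [-179.9026, 0.1457, 172.6311], 'ft_force': [0.1715, 0.1928, -0.667], 'grip_width': 0.017, 'joint_positions': [-35.2563, 27.8878, 85.0036, -0.0195, 66.9343, -117.8797]}
[ 0.57063935 -0.26797928]
[-0.05, -0.04, 1.41, -0.002, 0.003, -0.038] | ik 0.0 dq [0, 1, 1, 0, -1, -2] q [-35, 29, 86, 0, 66, -120]
```

View pics/c4.png

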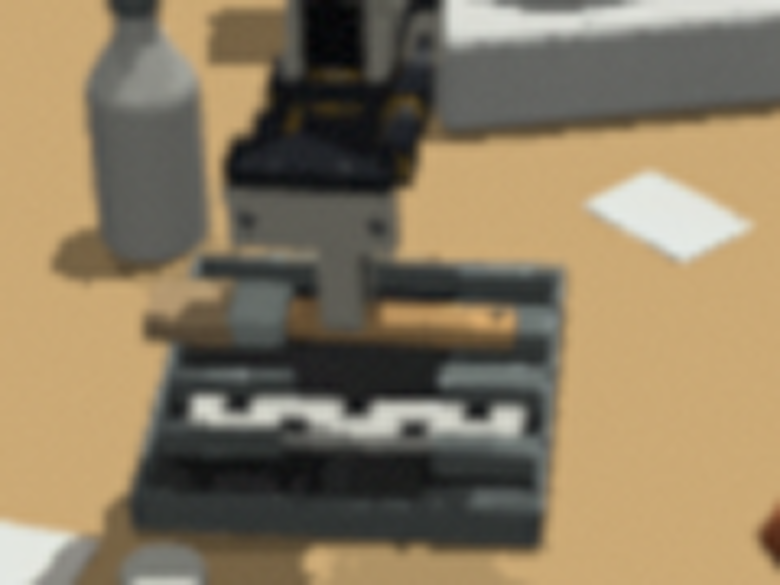

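View pics/c4t.png

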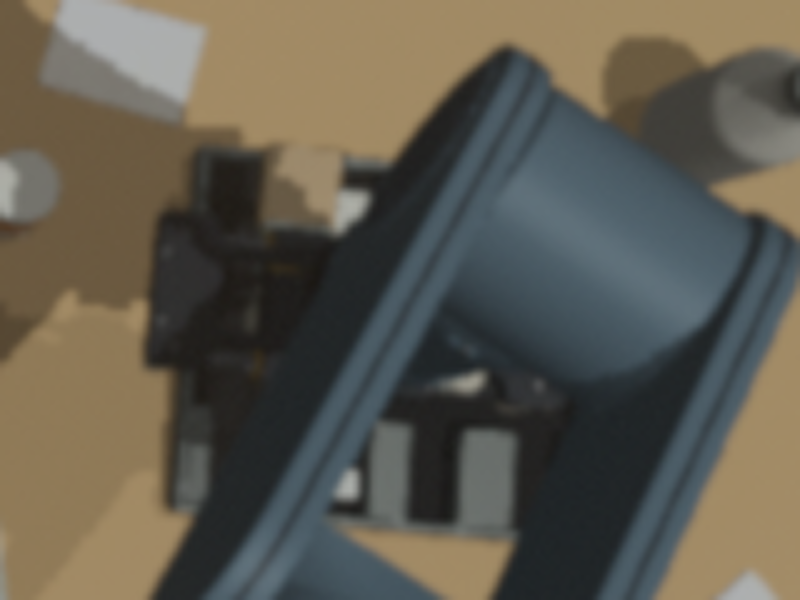

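```bash
python3 - <<'E'
from kin import *
from fit import *
p=intray(60,78.5);print('want',p,np.degrees(ta))
locate("brush",[*p,np.radians(-7.4)],z=.0975)
E
```

```text
want [ 0.63636772 -0.27396103] -5.2
brush side [ 0.6362 -0.2759] yaw -8.1 cost 0.315
brush top [ 0.6439 -0.2772] yaw -12.0 cost 2.031
brush both [ 0.6396 -0.2764] yaw -8.9 cost 2.364
```

Emit:
{"op": "arm_command", "data": {"series": [[[0, 0, 1.5, 0, 0, -0.038], [0, 0, 3, 0, 0, -0.038], [0, 0, 4.5, 0, 0, -0.038], [0, 0, 5.6, 0, 0, -0.038], [0, 0, 6, 0, 0, -0.038]]]}}

```text
time: 34.53
ee_pos: [0.5696, -0.2671, 0.0524]
orientation: [-180.0, 0.0, 174.6]
ft_force: [-1.1, 0.2, -1.3]
grip_width: 0.017
```

Emit:
{"op": "arm_command", "data": {"series": [[[0, 0, 0, 0, 0, 0], [0, 0, 0, 0, 0, 0], [0, 0, 0, 0, 0, 0], [0, 0, 0, 0, 0, 0], [0, 0, 0, 0, 0, 0]]]}}

```text
time: 34.95
ee_pos: [0.5712, -0.268, 0.0553]
orientation: [-179.8, 0.3, 174.7]
ft_force: [0.2, -0.4, -1.5]
grip_width: 0.017
```

```bash
python3 - <<'E'
from kin import *
from fit import *
st()
p=intray(-6,78.5); print(p)
chain([(list(p)+[.0285],[180,0,174.8])])
locate("brush",[*intray(60,78.5),ta],z=.0375)
pic('side','c5',(260,80,380,170),6.5)
E
```

```text
{'time': 34.95, 'ee_pos': [0.5712, -0.268, 0.0553], 'orientation': [-179.8218, 0.2763, 174.7051], 'ft_force': [0.1504, -0.3733, -1.5061], 'grip_width': 0.017, 'joint_positions': [-35.2443, 31.4724, 88.2367, -0.0191, 59.9626, -119.9395]}
[ 0.57063935 -0.26797928]
[0.07, 0.01, 2.68, -0.003, 0.005, -0.002] | ik 0.0 dq [0, 2, 1, 0, -3, 0] q [-35, 33, 89, 0, 57, -120]
brush side [ 0.6385 -0.2737] yaw -5.1 cost 0.289
brush top [ 0.6598 -0.2781] yaw -11.9 cost 2.55
brush both [ 0.6393 -0.2733] yaw -4.6 cost 2.886
```

View pics/c5.png

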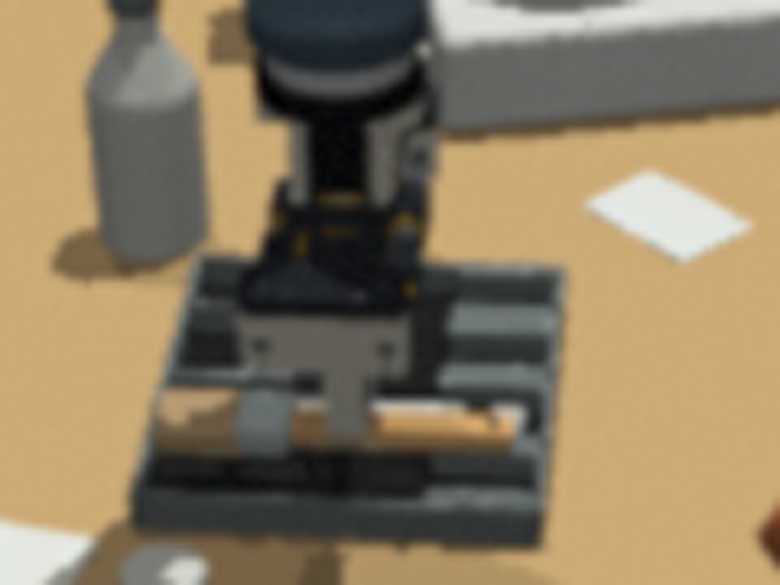

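Emit:
{"op": "arm_command", "data": {"series": [[[0.1, 0, 0.6, 0, 0, 0], [0.1, 0, 1.2, 0, 0, 0], [0.1, 0, 1.8, 0, 0, 0], [0.1, 0, 2.2, 0, 0, 0], [0.1, 0, 2.5, 0, 0, 0]]]}}

```text
time: 35.62
ee_pos: [0.5692, -0.2674, 0.0282]
orientation: [-179.9, 0.1, 174.7]
ft_force: [0.3, -0.0, -0.3]
grip_width: 0.0172
```

Emit:
{"op": "arm_command", "data": {"series": [[[0, 0, 0.05, 0, 0, 0], [0, 0, 0.1, 0, 0, 0], [0, 0, 0.15, 0, 0, 0], [0, 0, 0.2, 0, 0, 0], [0, 0, 0.2, 0, 0, 0]]]}}

```text
time: 36.03
ee_pos: [0.5699, -0.2678, 0.0276]
orientation: [-179.9, 0.2, 174.7]
ft_force: [0.6, 0.1, -0.5]
grip_width: 0.0172
```

```bash
python3 - <<'E'
from kin import *
st()
pic('side','c6',(260,80,380,170),6.5)
E
```

```text
{'time': 36.0333, 'ee_pos': [0.5699, -0.2678, 0.0276], 'orientation': [-179.8529, 0.2201, 174.7128], 'ft_force': [0.6296, 0.0788, -0.474], 'grip_width': 0.0172, 'joint_positions': [-35.295, 33.2998, 89.6112, -0.0207, 56.8248, -119.9961]}
```

View pics/c6.png

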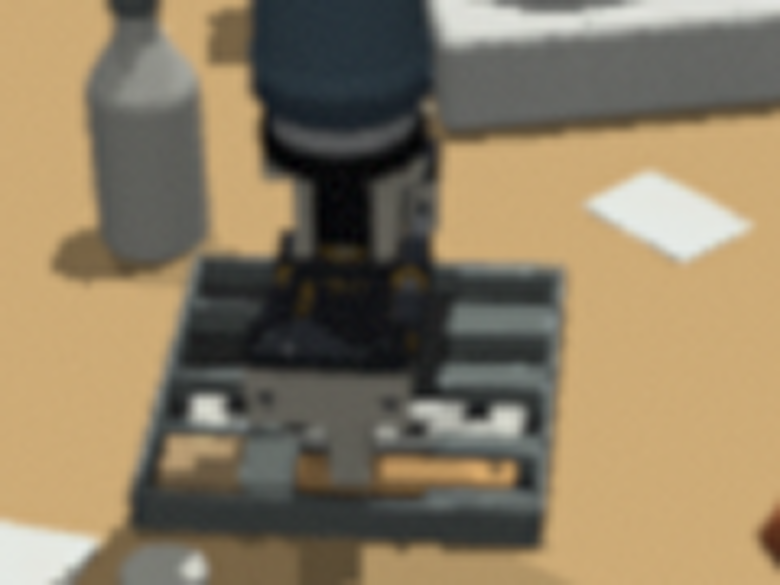

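Emit:
{"op": "arm_command", "data": {"series": [[[0, 0, 0.1, 0, 0, 0], [0, 0, 0.15, 0, 0, 0], [0, 0, 0.15, 0, 0, 0], [0, 0, 0.15, 0, 0, 0], [0, 0, 0.15, 0, 0, 0]]]}}

```text
time: 36.5
ee_pos: [0.5698, -0.2677, 0.0259]
orientation: [-179.9, 0.2, 174.7]
ft_force: [0.3, -0.5, -0.1]
grip_width: 0.0174
```

Emit:
{"op": "arm_command", "data": {"series": [[[0, 0, 0, 0, 0, 0], [0, 0, 0, 0, 0, 0], [0, 0, 0, 0, 0, 0], [0, 0, 0, 0, 0, 0], [0, 0, -0.5, 0, 0, 0]]], "gripper": 0.27}}

```text
time: 36.92
ee_pos: [0.5692, -0.2674, 0.0302]
orientation: [-179.9, 0.1, 174.7]
ft_force: [0.6, -0.1, -0.6]
grip_width: 0.0254
```

Emit:
{"op": "arm_command", "data": {"series": [[[0, 0, -1.5, 0, 0, 0], [0, 0, -3, 0, 0, 0], [0, 0, -5, 0, 0, 0], [0, 0, -7, 0, 0, 0], [0, 0, -9, 0, 0, 0]]]}}

```text
time: 37.33
ee_pos: [0.5694, -0.2674, 0.1222]
orientation: [-179.9, 0.2, 174.7]
ft_force: [0.6, 0.4, -0.2]
grip_width: 0.0251
```

```bash
python3 - <<'E'
from kin import *
from fit import *
st()
pic('side','c7',(260,80,380,170),6.5)
locate("brush",[*intray(60,78.5),ta],z=.005)
locate("spatula",[.4444,-.1242,np.radians(186.3)])
E
```

```text
{'time': 37.3333, 'ee_pos': [0.5694, -0.2674, 0.1222], 'orientation': [-179.863, 0.2042, 174.7125], 'ft_force': [0.614, 0.3547, -0.2251], 'grip_width': 0.0251, 'joint_positions': [-35.2923, 27.3363, 84.6721, -0.0178, 67.7462, -119.9979]}
brush side [ 0.6349 -0.2764] yaw -9.1 cost 0.789
brush top [ 0.6447 -0.2741] yaw -5.4 cost 0.962
brush both [ 0.6418 -0.2743] yaw -5.6 cost 1.787
spatula side [ 0.4431 -0.1243] yaw 187.4 cost 0.299
spatula top [ 0.4444 -0.1245] yaw 186.4 cost 0.097
spatula both [ 0.4443 -0.125 ] yaw 186.7 cost 0.401
```

View pics/c7.png

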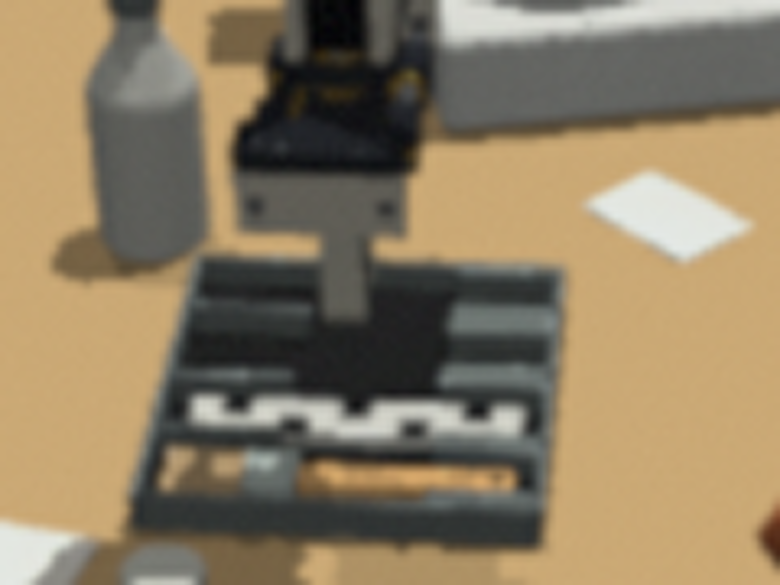

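```bash
python3 - <<'E'
from kin import *
chain([([.510,-.1171,.06],[180,0,186.5]),([.510,-.1171,.014],[180,0,186.5])])
E
```

```text
[7.25, 14.4, 5.92, -0.001, 0.001, -0.206] | ik 0.0 dq [10, -5, 19, 0, -13, -2] q [-25, 22, 104, 0, 54, -122]
[-0.0, -0.0, 4.6, 0.0, 0.0, 0.0] | ik 0.0 dq [0, 4, 2, 0, -6, 0] q [-25, 26, 106, 0, 48, -122]
```

Emit:
{"op": "arm_command", "data": {"series": [[[1.8, 3.6, 0.5, 0, 0, -0.05], [3.6, 7.2, 1.5, 0, 0, -0.1], [5.4, 10.8, 3, 0, 0, -0.15], [6.8, 13.5, 4.5, 0, 0, -0.206], [7.25, 14.4, 5.5, 0, 0, -0.206]]], "gripper": 0.43}}

```text
time: 38.2
ee_pos: [0.5068, -0.1128, 0.0631]
orientation: [179.9, -0.1, -173.2]
ft_force: [-0.3, -0.1, -0.3]
grip_width: 0.0399
```

Emit:
{"op": "arm_command", "data": {"series": [[[0, 0, 0.3, 0, 0, 0], [0, 0, 0.4, 0, 0, 0], [0, 0, 0.4, 0, 0, 0], [0, 0, 0.4, 0, 0, 0], [0, 0, 0.4, 0, 0, 0]]]}}

```text
time: 38.62
ee_pos: [0.5118, -0.1191, 0.0619]
orientation: [-179.8, 0.3, -173.6]
ft_force: [0.5, 0.5, -0.4]
grip_width: 0.0403
```

```bash
python3 - <<'E'
from kin import *
st()
chain([([.510,-.1171,.014],[180,0,186.5])])
pic('side','d1',(280,130,400,220),6.5)
E
```

```text
{'time': 38.6167, 'ee_pos': [0.5118, -0.1191, 0.0619], 'orientation': [-179.7661, 0.2527, -173.5683], 'ft_force': [0.471, 0.505, -0.3793], 'grip_width': 0.0403, 'joint_positions': [-25.2221, 21.982, 103.5505, -0.082, 54.1297, -121.6054]}
[0.18, 0.24, 4.79, -0.004, 0.004, -0.001] | ik 0.0 dq [0, 4, 2, 0, -6, 0] q [-25, 26, 106, 0, 48, -122]
```

View pics/d1.png

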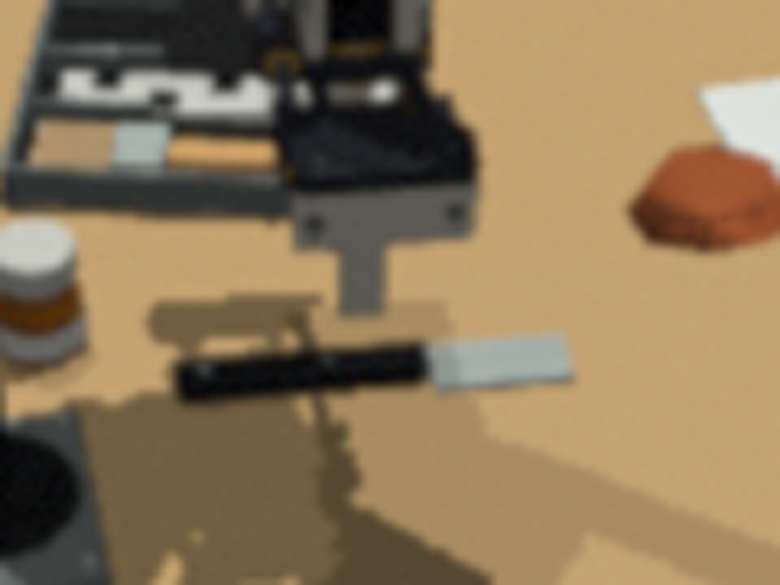

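Emit:
{"op": "arm_command", "data": {"series": [[[0.1, 0.1, 1, 0, 0, 0], [0.1, 0.15, 2, 0, 0, 0], [0.1, 0.15, 3, 0, 0, 0], [0.1, 0.15, 4, 0, 0, 0], [0.1, 0.15, 4.6, 0, 0, 0]]]}}

```text
time: 39.08
ee_pos: [0.5087, -0.1159, 0.0133]
orientation: [-179.9, 0.0, -173.5]
ft_force: [0.3, 0.1, -0.5]
grip_width: 0.0397
```

Emit:
{"op": "arm_command", "data": {"series": [[[0, 0, 0.1, 0, 0, 0], [0, 0, 0.1, 0, 0, 0], [0, 0, 0.1, 0, 0, 0], [0, 0, 0.1, 0, 0, 0], [0, 0, 0.1, 0, 0, 0]]]}}

```text
time: 39.5
ee_pos: [0.5102, -0.1165, 0.0148]
orientation: [-179.8, 0.2, -173.5]
ft_force: [0.1, 0.1, 0.3]
grip_width: 0.0397
```

```bash
python3 - <<'E'
from kin import *
st()
chain([([.510,-.1171,.014],[180,0,186.5])])
pic('side','d2',(280,130,400,220),6.5)
E
```

```text
{'time': 39.5, 'ee_pos': [0.5102, -0.1165, 0.0148], 'orientation': [-179.7925, 0.2205, -173.477], 'ft_force': [0.1445, 0.0728, 0.2985], 'grip_width': 0.0397, 'joint_positions': [-25.042, 25.8157, 106.0624, -0.0828, 47.8254, -121.5092]}
[0.02, -0.06, 0.08, -0.004, 0.004, 0.0] | ik 0.0 dq [0, 0, 0, 0, 0, 0] q [-25, 26, 106, 0, 48, -122]
```

View pics/d2.png

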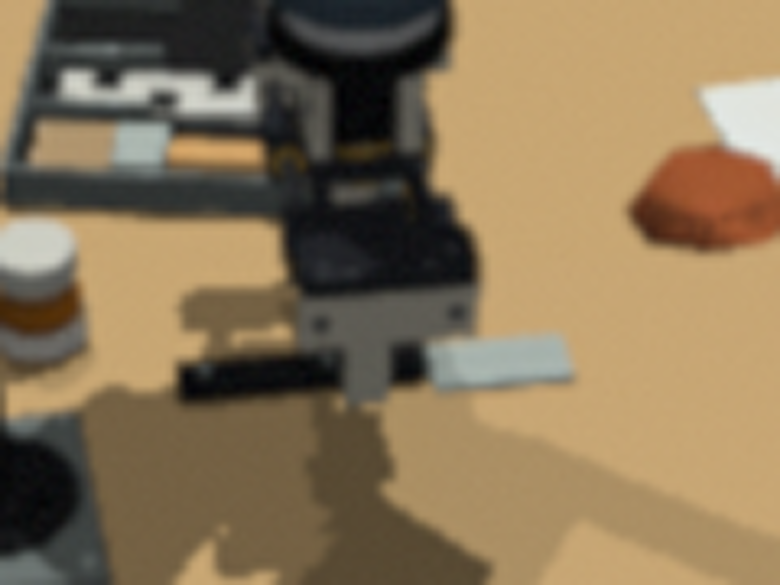

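Emit:
{"op": "arm_command", "data": {"series": [[[0, 0, 0, 0, 0, 0], [0, 0, 0, 0, 0, 0], [0, 0, 0, 0, 0, 0], [0, 0, 0, 0, 0, 0], [0, 0, 0, 0, 0, 0]]], "gripper": 0, "grip_force": 30}}

```text
time: 39.97
ee_pos: [0.5098, -0.1164, 0.0144]
orientation: [-179.8, 0.2, -173.5]
ft_force: [-0.8, 0.2, 1.4]
grip_width: 0.0176
```

Emit:
{"op": "arm_command", "data": {"series": [[[0, 0, 0, 0, 0, 0], [0, 0, -1, 0, 0, 0], [0, 0, -3, 0, 0, 0], [0, 0, -5.5, 0, 0, 0], [0, 0, -8, 0, 0, 0]]]}}

```text
time: 40.38
ee_pos: [0.5088, -0.1158, 0.0952]
orientation: [-179.9, 0.1, -173.5]
ft_force: [-0.5, -0.6, -1.2]
grip_width: 0.0179
```

```bash
python3 - <<'E'
from kin import *
st()
pic('side','d3',(260,110,420,230),5)
E
```

```text
{'time': 40.3833, 'ee_pos': [0.5088, -0.1158, 0.0952], 'orientation': [-179.8802, 0.081, -173.4859], 'ft_force': [-0.4819, -0.6051, -1.2364], 'grip_width': 0.0179, 'joint_positions': [-25.0401, 19.2407, 101.9754, -0.0699, 58.6522, -121.5179]}
```

View pics/d3.png

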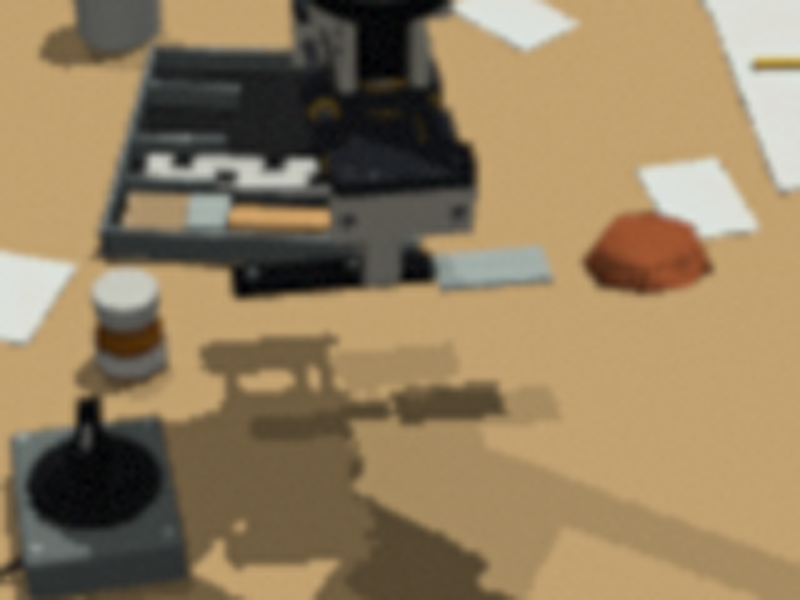

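Emit:
{"op": "arm_command", "data": {"series": [[[0, 0, -1, 0, 0, 0.1], [0, 0, -2, 0, 0, 0.22], [0, 0, -2.5, 0, 0, 0.34], [0, 0, -2.5, 0, 0, 0.46], [0, 0, -2.5, 0, 0, 0.58]]]}}

```text
time: 40.85
ee_pos: [0.5096, -0.1161, 0.1203]
orientation: [-180.0, 0.3, 152.9]
ft_force: [-0.1, 0.1, -0.5]
grip_width: 0.0173
```

Emit:
{"op": "arm_command", "data": {"series": [[[0, 0, 0, 0, 0, 0.124], [0, 0, 0, 0, 0, 0.249], [0, 0, 0, 0, 0, 0.374], [0, 0, 0, 0, 0, 0.498], [0, 0, 0, 0, 0, 0.622]]]}}

```text
time: 41.27
ee_pos: [0.5092, -0.1159, 0.1197]
orientation: [179.9, 0.2, 117.3]
ft_force: [0.8, 0.3, -1.0]
grip_width: 0.0174
```

```bash
python3 - <<'E'
from kin import *
st()
p=intray(-6,-82.5); print(p, unproj('side',[[283,118]],0), unproj('top',[[545,155]],0))
chain([(list(p)+[.12],[180,0,-5.2])])
E
```

```text
{'time': 41.2667, 'ee_pos': [0.5092, -0.1159, 0.1197], 'orientation': [179.9041, 0.2221, 117.2981], 'ft_force': [0.7916, 0.3154, -1.0073], 'grip_width': 0.0174, 'joint_positions': [-25.0319, 17.5296, 100.4151, -0.0678, 61.821, -52.2983]}
[ 0.55604751 -0.42831667] [[ 0.68411898 -0.50248201  0.        ]] [[ 0.68784553 -0.53993099  0.        ]]
[-29.91, -10.17, 0.07, 0.005, 0.0, 2.138] | ik 0.0 dq [-22, 17, -28, 0, 11, 101] q [-47, 35, 72, 0, 73, 49]
```

Emit:
{"op": "arm_command", "data": {"series": [[[-1, -0.3, 0, 0, 0, 0.124], [-2.5, -0.8, 0, 0, 0, 0.249], [-4.5, -1.5, 0, 0, 0, 0.374], [-6.5, -2.2, 0, 0, 0, 0.498], [-8.5, -2.9, 0, 0, 0, 0.622]]]}}

```text
time: 41.68
ee_pos: [0.5231, -0.2054, 0.12]
orientation: [179.8, 0.1, 81.7]
ft_force: [0.5, 0.2, -0.9]
grip_width: 0.0176
```

```bash
python3 - <<'E'
from kin import *
st()
p=intray(-6,-82.5)
chain([(list(p)+[.12],[180,0,-5.2])])
E
```

```text
{'time': 41.6833, 'ee_pos': [0.5231, -0.2054, 0.12], 'orientation': [179.788, 0.1269, 81.687], 'ft_force': [0.5281, 0.152, -0.9296], 'grip_width': 0.0176, 'joint_positions': [-32.7919, 21.201, 94.8398, -0.0309, 63.7138, -24.4655]}
[-21.58, 6.48, 0.07, 0.005, -0.001, 1.516] | ik 0.0 dq [-14, 13, -22, 0, 9, 73] q [-47, 35, 72, 0, 73, 49]
```

Emit:
{"op": "arm_command", "data": {"series": [[[-2, 0.6, 0, 0, 0, 0.124], [-4, 1.2, 0, 0, 0, 0.249], [-6, 1.8, 0, 0, 0, 0.374], [-8, 2.4, 0, 0, 0, 0.498], [-10, 3, 0, 0, 0, 0.622]]]}}

```text
time: 42.1
ee_pos: [0.5388, -0.3089, 0.1202]
orientation: [179.8, -0.0, 46.0]
ft_force: [1.0, -0.4, -1.4]
grip_width: 0.0174
```

```bash
python3 - <<'E'
from kin import *
st()
p=intray(-6,-82.5)
chain([(list(p)+[.12],[180,0,-5.2])])
E
```

```text
{'time': 42.1, 'ee_pos': [0.5388, -0.3089, 0.1202], 'orientation': [179.7742, -0.0211, 46.0159], 'ft_force': [1.0096, -0.4241, -1.3593], 'grip_width': 0.0174, 'joint_positions': [-40.1016, 26.6987, 86.0285, 0.0063, 67.046, 3.88]}
[-7.4, 9.53, 0.05, 0.004, -0.002, 0.894] | ik 0.0 dq [-7, 8, -14, 0, 6, 45] q [-47, 35, 72, 0, 73, 49]
```

Emit:
{"op": "arm_command", "data": {"series": [[[-1.5, 2, 0, 0, 0, 0.124], [-3.3, 4.2, 0, 0, 0, 0.249], [-5.2, 6.7, 0, 0, 0, 0.374], [-6.7, 8.6, 0, 0, 0, 0.498], [-7.4, 9.5, 0, 0, 0, 0.622]]]}}

```text
time: 42.52
ee_pos: [0.5564, -0.4305, 0.1203]
orientation: [179.7, -0.2, 10.3]
ft_force: [0.1, -0.2, -1.2]
grip_width: 0.0173
```

Emit:
{"op": "arm_command", "data": {"series": [[[0, 0, 0.5, 0.003, -0.002, 0.1], [0, 0, 1.5, 0.003, -0.002, 0.19], [0, 0, 2.5, 0.003, -0.002, 0.25], [0, 0, 3.5, 0.003, -0.002, 0.27], [0, 0, 4, 0.003, -0.002, 0.27]]]}}

```text
time: 42.93
ee_pos: [0.5561, -0.4265, 0.0787]
orientation: [-179.9, 0.0, -4.7]
ft_force: [0.2, 0.3, -2.3]
grip_width: 0.0173
```

Emit:
{"op": "arm_command", "data": {"series": [[[0, 0, 0.5, 0, 0, 0], [0, 0, 1, 0, 0, 0], [0, 0, 1.5, 0, 0, 0], [0, 0, 1.5, 0, 0, 0], [0, 0, 1.5, 0, 0, 0]]]}}

```text
time: 43.35
ee_pos: [0.5568, -0.4271, 0.0651]
orientation: [-180.0, -0.0, -4.7]
ft_force: [0.4, 0.2, -2.1]
grip_width: 0.0175
```

```bash
python3 - <<'E'
from kin import *
from fit import *
st()
p=intray(-6,-82.5)
chain([(list(p)+[.0285],[180,0,-5.2])])
print(intray(60,-82.5))
locate("spatula",[*intray(60,-82.5),ta],z=ctrl.get_state()['ee_pos'][2]-.0145)
pic('side','d4',(260,80,380,170),6.5)
E
```

```text
{'time': 43.35, 'ee_pos': [0.5568, -0.4271, 0.0651], 'orientation': [-179.9707, -0.0459, -4.7097], 'ft_force': [0.3712, 0.2009, -2.0885], 'grip_width': 0.0175, 'joint_positions': [-46.6041, 37.3911, 75.6837, 0.0571, 66.9106, 48.0833]}
[-0.06, 0.13, 3.66, -0.001, -0.001, 0.009] | ik 0.0 dq [0, 2, 2, 0, -4, 0] q [-47, 40, 77, 0, 63, 49]
[ 0.62177588 -0.43429842]
spatula side [ 0.6228 -0.4325] yaw -3.6 cost 0.339
spatula top [ 0.628  -0.4329] yaw -5.5 cost 1.383
spatula both [ 0.6256 -0.4332] yaw -3.9 cost 1.789
```

View pics/d4.png

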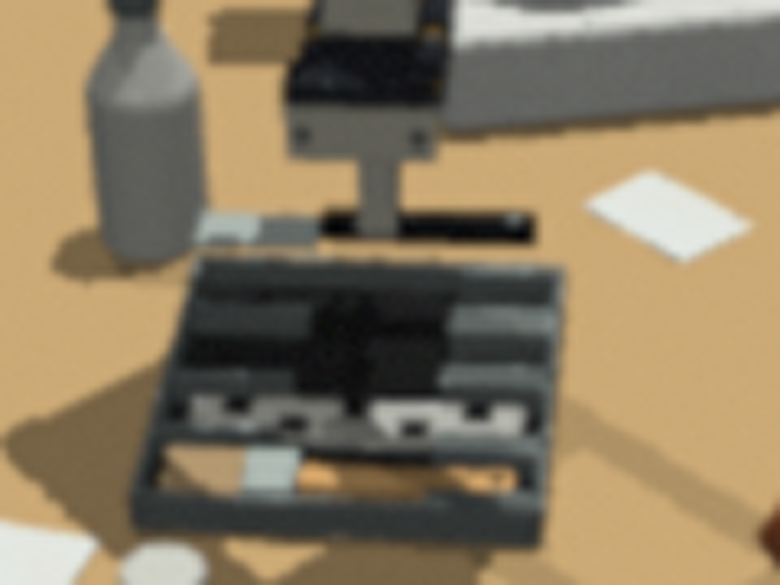

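Emit:
{"op": "arm_command", "data": {"series": [[[0, 0, 0.6, 0, 0, 0.009], [0, 0, 1.2, 0, 0, 0.009], [0, 0, 1.8, 0, 0, 0.009], [0, 0, 2.3, 0, 0, 0.009], [0, 0, 2.5, 0, 0, 0.009]]]}}

```text
time: 44.02
ee_pos: [0.5562, -0.4266, 0.0385]
orientation: [-179.9, 0.0, -5.3]
ft_force: [-0.0, -0.2, -0.7]
grip_width: 0.0175
```

Emit:
{"op": "arm_command", "data": {"series": [[[0, 0, 0.2, 0, 0, 0], [0, 0, 0.4, 0, 0, 0], [0, 0, 0.6, 0, 0, 0], [0, 0, 0.8, 0, 0, 0], [0, 0, 0.9, 0, 0, 0]]]}}

```text
time: 44.43
ee_pos: [0.5568, -0.4272, 0.0311]
orientation: [-180.0, -0.1, -5.3]
ft_force: [0.2, -0.8, 0.1]
grip_width: 0.0172
```

```bash
python3 - <<'E'
from kin import *
from fit import *
st()
p=intray(-6,-82.5)
chain([(list(p)+[.0285],[180,0,-5.2])])
locate("spatula",[*intray(60,-82.5),ta],z=ctrl.get_state()['ee_pos'][2]-.0145,cams=('side',))
pic('side','d5',(260,80,380,170),6.5)
E
```

```text
{'time': 44.4333, 'ee_pos': [0.5568, -0.4272, 0.0311], 'orientation': [-179.984, -0.062, -5.254], 'ft_force': [0.1811, -0.7705, 0.0605], 'grip_width': 0.0172, 'joint_positions': [-46.6095, 39.3804, 77.2626, 0.0593, 63.3211, 48.6179]}
[-0.07, 0.12, 0.26, -0.0, -0.001, -0.001] | ik 0.0 dq [0, 0, 0, 0, 0, 0] q [-47, 40, 77, 0, 63, 49]
spatula side [ 0.6216 -0.4341] yaw -5.3 cost 0.313
```

View pics/d5.png

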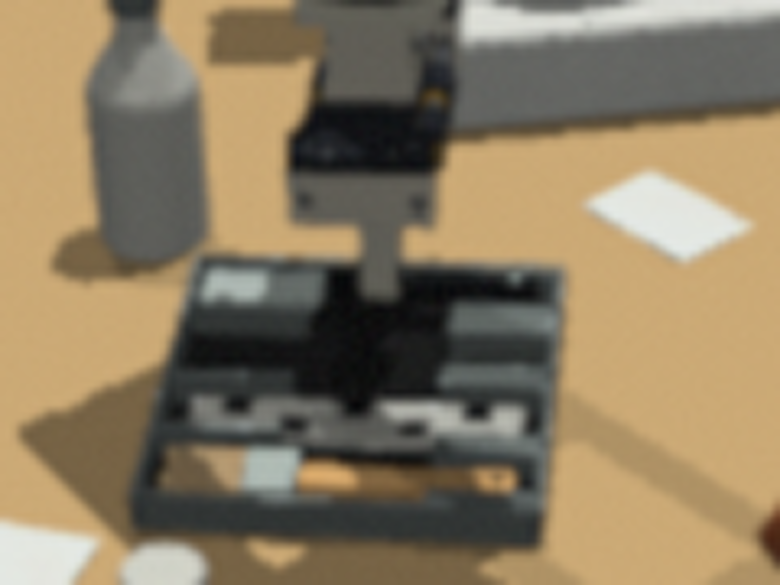

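Emit:
{"op": "arm_command", "data": {"series": [[[0, 0, 0.1, 0, 0, 0], [0, 0, 0.2, 0, 0, 0], [0, 0, 0.3, 0, 0, 0], [0, 0, 0.35, 0, 0, 0], [0, 0, 0.35, 0, 0, 0]]]}}

```text
time: 45.0
ee_pos: [0.5568, -0.4271, 0.0276]
orientation: [-180.0, -0.0, -5.3]
ft_force: [0.2, -0.0, -1.2]
grip_width: 0.0175
```

Emit:
{"op": "arm_command", "data": {"series": [[[0, 0, 0, 0, 0, 0], [0, 0, 0, 0, 0, 0], [0, 0, 0, 0, 0, 0], [0, 0, 0, 0, 0, 0], [0, 0, -0.5, 0, 0, 0]]], "gripper": 0.25}}

```text
time: 45.42
ee_pos: [0.5564, -0.4267, 0.032]
orientation: [-179.9, 0.0, -5.3]
ft_force: [0.0, 0.6, 0.2]
grip_width: 0.0235
```

Emit:
{"op": "arm_command", "data": {"series": [[[0, 0, -1.5, 0, 0, 0], [0, 0, -3, 0, 0, 0], [0, 0, -5, 0, 0, 0], [0, 0, -7, 0, 0, 0], [0, 0, -9, 0, 0, 0]]]}}

```text
time: 45.83
ee_pos: [0.5567, -0.4272, 0.1241]
orientation: [-180.0, -0.1, -5.3]
ft_force: [-0.4, -0.8, -0.4]
grip_width: 0.0234
```

```bash
python3 - <<'E'
from kin import *
from fit import *
st()
pic('side','d6',(260,80,380,170),6.5)
locate("spatula",[*intray(60,-82.5),ta],z=.005)
locate("brush",[*intray(60,78.5),ta],z=.005)
print(intray(60,-82.5),intray(60,78.5))
E
```

```text
{'time': 45.8333, 'ee_pos': [0.5567, -0.4272, 0.1241], 'orientation': [-179.9871, -0.0687, -5.252], 'ft_force': [-0.3533, -0.8346, -0.4359], 'grip_width': 0.0234, 'joint_positions': [-46.6127, 34.3867, 72.2724, 0.0576, 73.2979, 48.6228]}
spatula side [ 0.6224 -0.4342] yaw -5.2 cost 2.797
spatula top [ 0.6252 -0.4345] yaw -5.8 cost 1.207
spatula both [ 0.6251 -0.4332] yaw -4.2 cost 4.083
brush side [ 0.6404 -0.2742] yaw -6.0 cost 0.699
brush top [ 0.6384 -0.2735] yaw -5.1 cost 0.085
brush both [ 0.6379 -0.2742] yaw -6.0 cost 0.795
[ 0.62177588 -0.43429842] [ 0.63636772 -0.27396103]
```

View pics/d6.png

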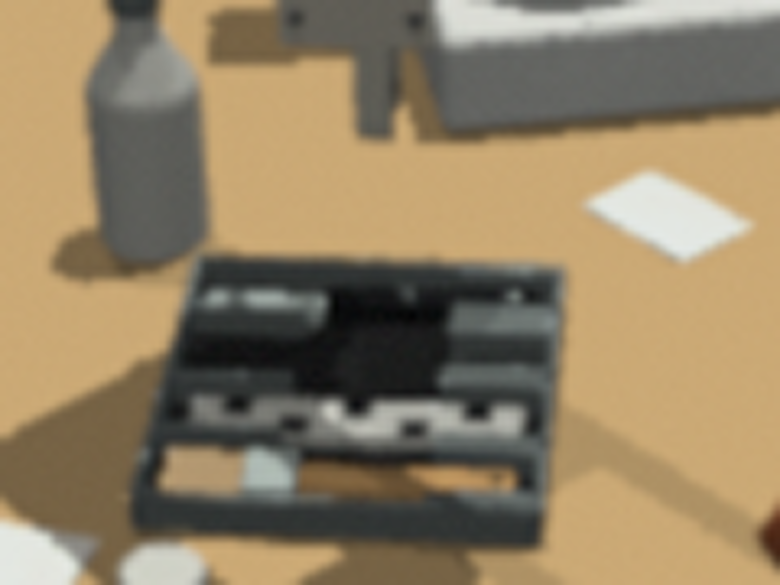

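```bash
python3 - <<'E'
from kin import *
pic('top','e1',(320,135,390,195),10)
pic('side','e1s',(250,170,310,240),8)
ctrl.read_camera('side');ctrl.read_camera('top')
for n in('side','top'):
    for r in ctrl.spot_point(n,'dimmer_grip')[:2]: print(n,r['pixel'],r['score'],unproj(n,r['pixel'],.067))
E
```

```text
side [280.7, 300.6] 0.74 [[0.62876954 0.30877113 0.067     ]]
side [278.0, 195.9] 0.53 [[ 0.65841138 -0.00871121  0.067     ]]
top [352.5, 162.8] 0.56 [[ 0.66155925 -0.01089734  0.067     ]]
```

View pics/e1.png

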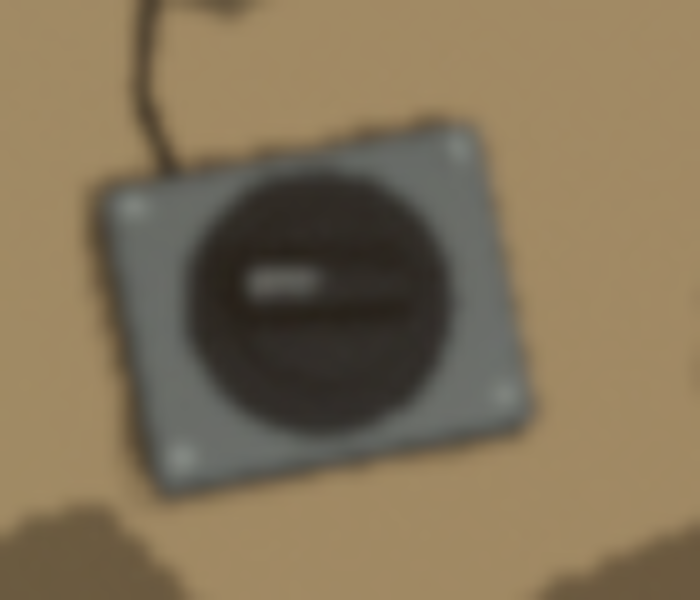

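View pics/e1s.png

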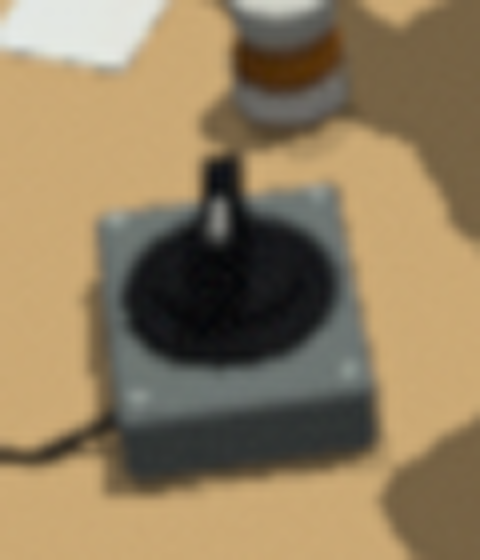

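```bash
python3 - <<'E'
from kin import *
im=ctrl.read_camera('top')[:,:,::-1][148:182,333:371].astype(float)
im=np.clip((im-20)*4,0,255).astype(np.uint8)
cv2.imwrite('pics/e2.png',cv2.resize(im,None,fx=18,fy=17,interpolation=cv2.INTER_NEAREST))
print(unproj('top',[[351.3,164.8]],.044),unproj('top',[[352.3,163.5]],.074))
for a in np.linspace(0,np.pi,7)[:-1]:
    pass
E
```

```text
[[ 0.65970629 -0.00898482  0.044     ]] [[ 0.65870945 -0.00995901  0.074     ]]
```

View pics/e2.png

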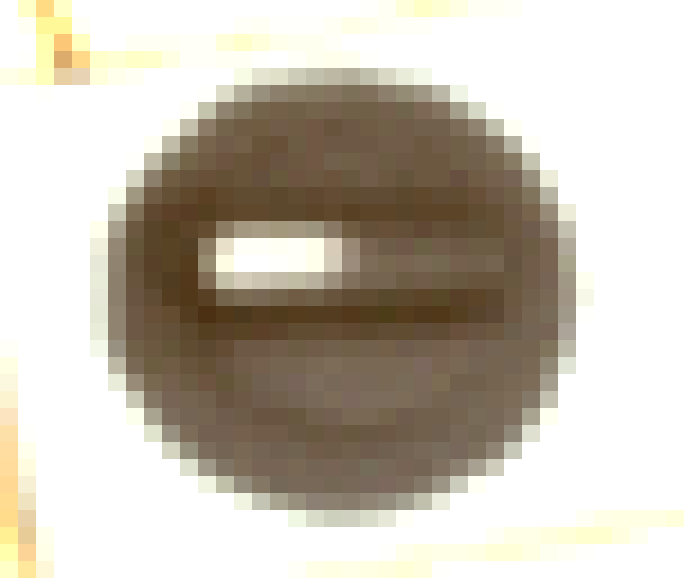

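```bash
python3 - <<'E'
from kin import *
w=unproj('top',[[344.1,163.2],[361.1,163.2]],.074);print(w, np.degrees(np.arctan2(*(w[1]-w[0])[[1,0]])))
chain([([.59,-.28,.14],[180,0,-35]),([.63,-.13,.14],[180,0,-68]),([.659,-.0095,.13],[180,0,-90]),([.659,-.0095,.056],[180,0,-90])])
E
```

```text
[[ 0.65969154  0.0111269   0.074     ]
 [ 0.65926664 -0.03260716  0.074     ]] -90.55663563560032
[1.97, -14.96, -1.73, -0.001, -0.001, 0.519] | ik 0.0 dq [11, -6, 7, 0, -1, 41] q [-35, 29, 79, 0, 72, 90]
[-5.33, -14.58, -0.0, -0.0, -0.0, 0.576] | ik 0.0 dq [14, -1, 2, 0, -1, 47] q [-22, 28, 81, 0, 71, 136]
[-10.09, -7.2, 1.0, 0.0, -0.0, 0.384] | ik 0.0 dq [11, 2, -2, 0, 0, 33] q [-11, 30, 79, 0, 71, 169]
[0.0, -0.0, 7.4, 0.0, 0.0, 0.0] | ik 0.0 dq [0, 4, 4, 0, -8, 0] q [-11, 34, 83, 0, 63, 169]
```

Emit:
{"op": "arm_command", "data": {"series": [[[0.4, -3, -0.4, 0, 0, 0.1], [0.8, -6, -0.8, 0, 0, 0.2], [1.2, -9, -1.2, 0, 0, 0.31], [1.6, -12, -1.6, 0, 0, 0.42], [2, -15, -1.7, 0, 0, 0.519]]], "gripper": 0.45}}

```text
time: 47.05
ee_pos: [0.5908, -0.2787, 0.1407]
orientation: [-179.9, -0.1, -35.3]
ft_force: [0.5, 0.7, 0.7]
grip_width: 0.0415
```

Emit:
{"op": "arm_command", "data": {"series": [[[-1.1, -2.9, 0, 0, 0, 0.115], [-2.1, -5.8, 0, 0, 0, 0.23], [-3.2, -8.7, 0, 0, 0, 0.345], [-4.3, -11.7, 0, 0, 0, 0.46], [-5.3, -14.6, 0, 0, 0, 0.576]]]}}

```text
time: 47.47
ee_pos: [0.6309, -0.1281, 0.1402]
orientation: [-179.9, -0.0, -68.3]
ft_force: [1.2, -0.3, -0.4]
grip_width: 0.0415
```

Emit:
{"op": "arm_command", "data": {"series": [[[-2.5, -1.8, 0.2, 0, 0, 0.1], [-5, -3.6, 0.5, 0, 0, 0.2], [-7.5, -5.4, 0.8, 0, 0, 0.3], [-9.5, -6.7, 1, 0, 0, 0.384], [-10.1, -7.2, 1, 0, 0, 0.384]]]}}

```text
time: 47.88
ee_pos: [0.6595, -0.0051, 0.1296]
orientation: [-180.0, 0.1, -90.0]
ft_force: [-1.7, 0.7, -0.6]
grip_width: 0.0419
```

```bash
python3 - <<'E'
from kin import *
st()
chain([([.659,-.010,.056],[180,0,-90.5])])
pic('top','f1',(400,130,560,250),5)
pic('side','f2',(220,130,380,250),5)
E
```

```text
{'time': 47.8833, 'ee_pos': [0.6595, -0.0051, 0.1296], 'orientation': [-179.9703, 0.0909, -89.9926], 'ft_force': [-1.7477, 0.6576, -0.6192], 'grip_width': 0.0419, 'joint_positions': [-10.1675, 29.9953, 79.0824, 0.1002, 70.9092, 169.7924]}
[0.5, 0.06, 7.36, -0.001, 0.002, 0.009] | ik 0.0 dq [0, 4, 4, 0, -8, 0] q [-11, 34, 83, 0, 63, 170]
```

View pics/f1.png

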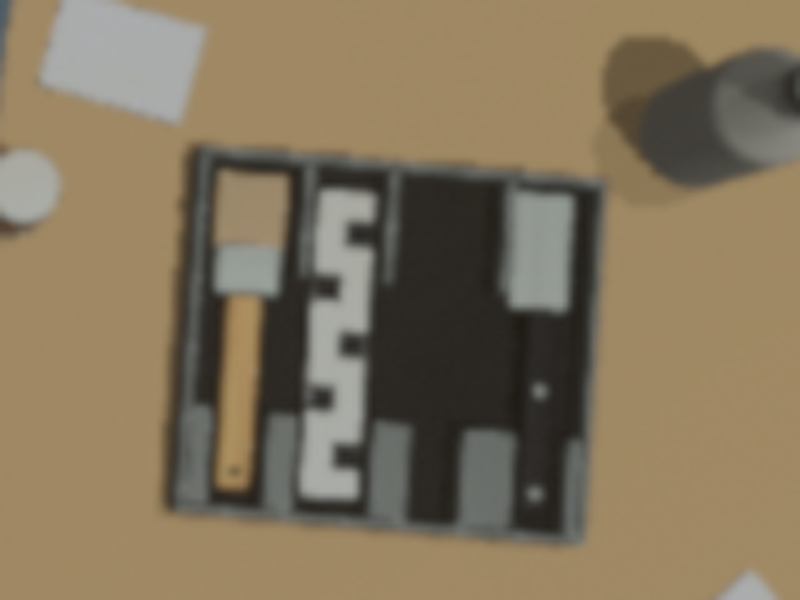

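View pics/f2.png

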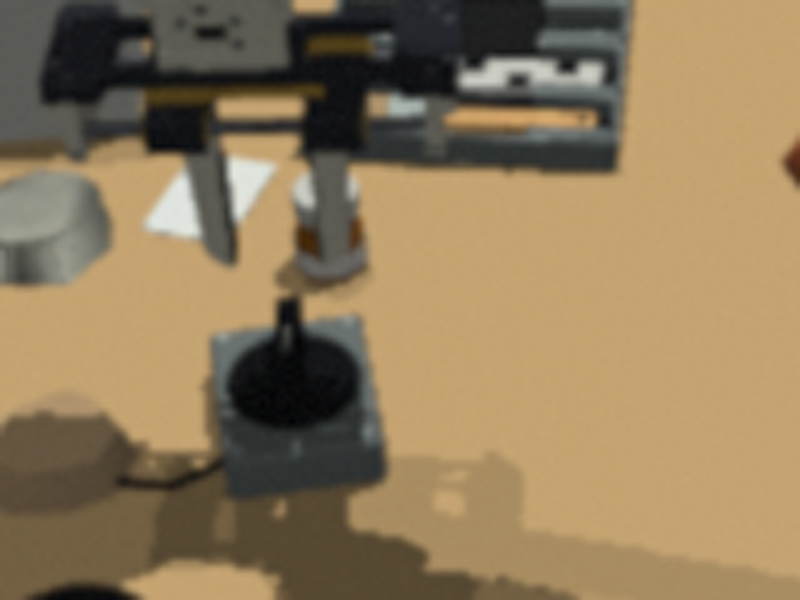

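Emit:
{"op": "arm_command", "data": {"series": [[[0, 0, 1, 0, 0, 0], [0.1, 0, 2, 0, 0, 0], [0.1, 0, 3, 0, 0, 0], [0.1, 0, 4, 0, 0, 0], [0.1, 0, 4.4, 0, 0, 0]]]}}

```text
time: 48.4
ee_pos: [0.6581, -0.011, 0.0832]
orientation: [179.8, 0.0, -90.1]
ft_force: [-1.1, 0.7, -0.6]
grip_width: 0.0416
```

```bash
python3 - <<'E'
from kin import *
st()
chain([([.659,-.010,.056],[180,0,-90.5])])
pic('side','f3',(220,130,340,250),5)
E
```

```text
{'time': 48.4, 'ee_pos': [0.6581, -0.011, 0.0832], 'orientation': [179.8493, 0.0471, -90.0633], 'ft_force': [-1.0745, 0.655, -0.5948], 'grip_width': 0.0416, 'joint_positions': [-10.6573, 32.4471, 81.931, 0.0204, 65.7787, 169.3976]}
[-0.1, -0.09, 2.72, 0.003, 0.001, 0.008] | ik 0.0 dq [0, 2, 1, 0, -3, 1] q [-11, 34, 83, 0, 63, 170]
```

View pics/f3.png

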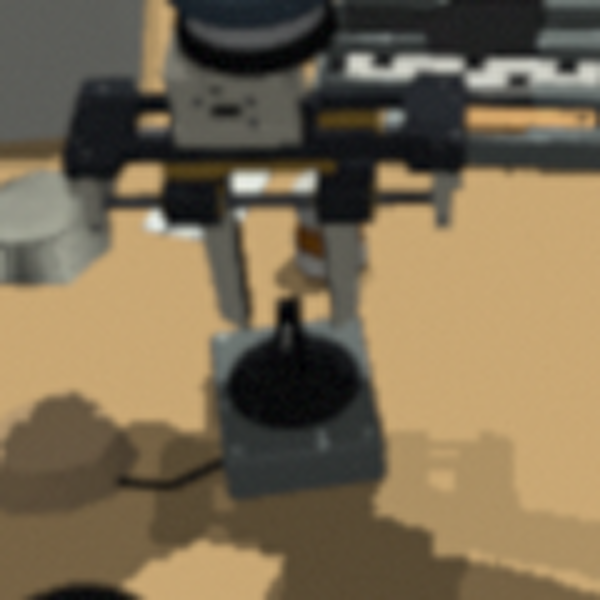

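Emit:
{"op": "arm_command", "data": {"series": [[[0, 0, 0.7, 0, 0, 0.008], [0, 0, 1.4, 0, 0, 0.008], [0, 0, 2, 0, 0, 0.008], [0, 0, 2.5, 0, 0, 0.008], [0, 0, 2.65, 0, 0, 0.008]]]}}

```text
time: 48.87
ee_pos: [0.6591, -0.0099, 0.0583]
orientation: [180.0, 0.0, -90.4]
ft_force: [-0.9, 1.0, 0.1]
grip_width: 0.0416
```

Emit:
{"op": "arm_command", "data": {"series": [[[0, 0, 0, 0, 0, 0], [0, 0, 0, 0, 0, 0], [0, 0, 0, 0, 0, 0], [0, 0, 0, 0, 0, 0], [0, 0, 0, 0, 0, 0]]], "gripper": 0, "grip_force": 12}}

```text
time: 49.28
ee_pos: [0.661, -0.0102, 0.0601]
orientation: [-179.8, -0.0, -90.5]
ft_force: [0.6, 0.4, -3.7]
grip_width: 0.0137
```

Emit:
{"op": "arm_command", "data": {"series": [[[0, 0, 0, 0, 0, 0], [0, 0, 0, 0, 0, 0], [0, 0, 0, 0, 0, 0], [0, 0, 0, 0, 0, 0], [0, 0, 0, 0, 0, 0]]]}}

```text
time: 49.7
ee_pos: [0.6609, -0.0102, 0.06]
orientation: [-179.8, -0.0, -90.5]
ft_force: [5.1, -0.1, -0.1]
grip_width: 0.0136
```

```bash
python3 - <<'E'
from kin import *
st(); print(ctrl.get_state()['torque'])
pic('side','f4',(220,130,340,250),5)
E
```

```text
{'time': 49.7, 'ee_pos': [0.6609, -0.0102, 0.06], 'orientation': [-179.7806, -0.0041, -90.4598], 'ft_force': [5.1002, -0.1238, -0.0554], 'grip_width': 0.0136, 'joint_positions': [-10.554, 33.8611, 83.0685, 0.0387, 62.8537, 169.8882]}
[ 0.0814266  -0.9889274  -0.06864257]
```

View pics/f4.png

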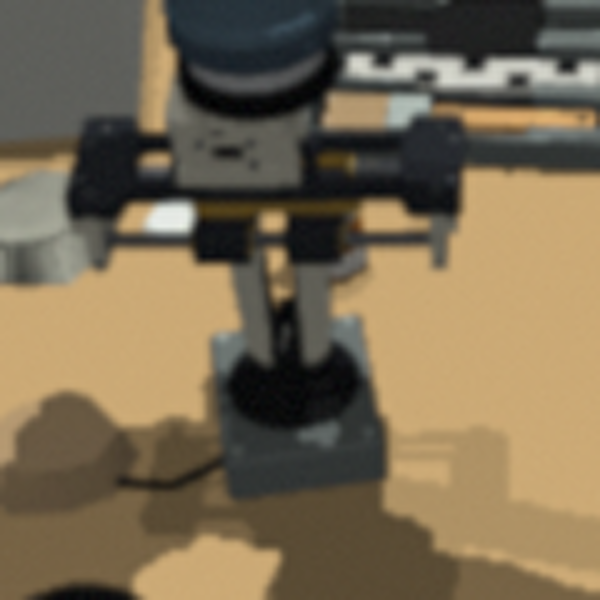

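Emit:
{"op": "arm_command", "data": {"series": [[[0, -0.1, 0, 0, 0, 0], [0, -0.15, 0, 0, 0, 0], [0, -0.15, 0, 0, 0, -0.1], [0, -0.15, 0, 0, 0, -0.2], [0, -0.15, 0, 0, 0, -0.3]]]}}

```text
time: 50.17
ee_pos: [0.6611, -0.0102, 0.06]
orientation: [-179.9, -0.0, -73.0]
ft_force: [1.1, -0.4, 3.7]
grip_width: 0.0138
```

```bash
python3 - <<'E'
from kin import *
st(); print(ctrl.get_state()['torque'])
E
```

```text
{'time': 50.1667, 'ee_pos': [0.6611, -0.0102, 0.06], 'orientation': [-179.9314, -0.0233, -72.9846], 'ft_force': [1.1191, -0.4414, 3.6511], 'grip_width': 0.0138, 'joint_positions': [-10.5359, 33.97, 82.8748, 0.0124, 63.0837, 152.443]}
[ 0.02420335 -0.29191941 -0.03791449]
```

Emit:
{"op": "arm_command", "data": {"series": [[[0, 0, 0, 0, 0, -0.1], [0, 0, 0, 0, 0, -0.2], [0, 0, 0, 0, 0, -0.3], [0, 0, 0, 0, 0, -0.4], [0, 0, 0, 0, 0, -0.5]]]}}

```text
time: 50.58
ee_pos: [0.6614, -0.01, 0.06]
orientation: [-179.9, -0.1, -44.3]
ft_force: [3.4, 1.0, 2.4]
grip_width: 0.014
```

```bash
python3 - <<'E'
from kin import *
st(); print(ctrl.get_state()['torque'])
E
```

```text
{'time': 50.5833, 'ee_pos': [0.6614, -0.01, 0.06], 'orientation': [-179.9214, -0.0661, -44.3324], 'ft_force': [3.3949, 0.9517, 2.3708], 'grip_width': 0.014, 'joint_positions': [-10.5259, 33.9741, 82.865, 0.032, 63.0622, 123.7919]}
[ 0.09937989 -0.3831466  -0.01591207]
```

Emit:
{"op": "arm_command", "data": {"series": [[[0, 0, 0, 0, 0, -0.1], [0, 0, 0, 0, 0, -0.2], [0, 0, 0, 0, 0, -0.3], [0, 0, 0, 0, 0, -0.4], [0, 0, 0, 0, 0, -0.5]]]}}

```text
time: 51.0
ee_pos: [0.6616, -0.0098, 0.06]
orientation: [-179.9, -0.1, -15.7]
ft_force: [2.5, 0.7, 2.8]
grip_width: 0.0141
```

```bash
python3 - <<'E'
from kin import *
st(); print(ctrl.get_state()['torque'])
E
```

```text
{'time': 51.0, 'ee_pos': [0.6616, -0.0098, 0.06], 'orientation': [-179.9388, -0.1097, -15.6879], 'ft_force': [2.4829, 0.698, 2.809], 'grip_width': 0.0141, 'joint_positions': [-10.5172, 33.9769, 82.8588, 0.0573, 63.0496, 95.1447]}
[ 0.21679216 -0.46949069 -0.07260646]
```

Emit:
{"op": "arm_command", "data": {"series": [[[0, 0, 0, 0, 0, -0.1], [0, 0, 0, 0, 0, -0.2], [0, 0, 0, 0, 0, -0.3], [0, 0, 0, 0, 0, -0.4], [0, 0, 0, 0, 0, -0.5]]]}}

```text
time: 51.42
ee_pos: [0.6614, -0.0095, 0.06]
orientation: [-180.0, -0.1, 13.0]
ft_force: [1.8, 1.8, 3.1]
grip_width: 0.0144
```

```bash
python3 - <<'E'
from kin import *
st(); print(ctrl.get_state()['torque'])
pic('side','g1',(220,130,340,250),5)
E
```

```text
{'time': 51.4167, 'ee_pos': [0.6614, -0.0095, 0.06], 'orientation': [-179.9738, -0.1106, 12.9557], 'ft_force': [1.8262, 1.821, 3.0972], 'grip_width': 0.0144, 'joint_positions': [-10.5042, 33.9752, 82.8673, 0.0763, 63.0665, 66.5055]}
[ 0.10766279 -0.14729513 -0.30342788]
```

View pics/g1.png

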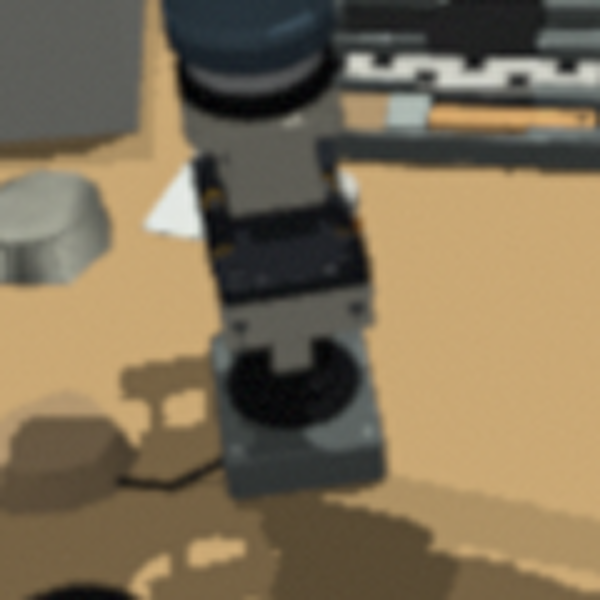

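Emit:
{"op": "arm_command", "data": {"series": [[[0, 0, 0, 0, 0, -0.02], [0, 0, 0, 0, 0, -0.04], [0, 0, 0, 0, 0, -0.06], [0, 0, 0, 0, 0, -0.06], [0, 0, 0, 0, 0, -0.06]]], "grip_force": 20}}

```text
time: 51.88
ee_pos: [0.6614, -0.0096, 0.06]
orientation: [-180.0, -0.1, 16.1]
ft_force: [2.3, 2.6, 5.3]
grip_width: 0.0144
```

```bash
python3 - <<'E'
from kin import *
st(); print(ctrl.get_state()['torque'])
E
```

```text
{'time': 51.8833, 'ee_pos': [0.6614, -0.0096, 0.06], 'orientation': [-179.9788, -0.1211, 16.0539], 'ft_force': [2.2727, 2.6114, 5.3383], 'grip_width': 0.0144, 'joint_positions': [-10.515, 33.9783, 82.8675, 0.082, 63.0554, 63.3939]}
[ 0.51962133 -0.41836765 -0.5628123 ]
```

Emit:
{"op": "arm_command", "data": {"series": [[[0, 0, 0, 0, 0, 0.03], [0, 0, 0, 0, 0, 0.06], [0, 0, 0, 0, 0, 0.085], [0, 0, 0, 0, 0, 0.085], [0, 0, 0, 0, 0, 0.085]]], "grip_force": 8}}

```text
time: 52.3
ee_pos: [0.6606, -0.0097, 0.0597]
orientation: [-180.0, -0.0, 11.2]
ft_force: [0.4, 2.0, 6.0]
grip_width: 0.0137
```

```bash
python3 - <<'E'
from kin import *
st(); print(ctrl.get_state()['torque'])
E
```

```text
{'time': 52.3, 'ee_pos': [0.6606, -0.0097, 0.0597], 'orientation': [-179.9718, -0.0067, 11.2435], 'ft_force': [0.386, 1.9788, 5.9675], 'grip_width': 0.0137, 'joint_positions': [-10.5118, 33.9735, 82.9106, 0.0321, 63.1201, 68.2302]}
[ 0.46309415  0.02711457 -0.05240306]
```

Torque is still slightly toward the stop. I'll open the fingers and go straight up.

Emit:
{"op": "arm_command", "data": {"series": [[[0, 0, 0, 0, 0, 0], [0, 0, 0, 0, 0, 0], [0, 0, 0, 0, 0, 0], [0, 0, 0, 0, 0, 0], [0, 0, 0, 0, 0, 0]]], "gripper": 0.5}}

```text
time: 52.72
ee_pos: [0.6607, -0.0102, 0.0589]
orientation: [-180.0, 0.0, 11.2]
ft_force: [-0.5, -0.5, -0.4]
grip_width: 0.0427
```

Emit:
{"op": "arm_command", "data": {"series": [[[0, 0, -1, 0, 0, 0], [0, 0, -3, 0, 0, 0], [0, 0, -6, 0, 0, 0], [0, 0, -9, 0, 0, 0], [0, 0, -13, 0, 0, 0]]]}}

```text
time: 53.13
ee_pos: [0.6596, -0.0099, 0.1893]
orientation: [-179.9, 0.2, 11.2]
ft_force: [0.3, 0.5, -0.6]
grip_width: 0.0466
```

Emit:
{"op": "arm_command", "data": {"series": [[[0, 4, 0, 0, 0, 0], [0, 8, 0, 0, 0, 0], [0, 12, 0, 0, 0, 0], [0, 16, 0, 0, 0, 0], [0, 20, 0, 0, 0, 0]]]}}

```text
time: 53.55
ee_pos: [0.7001, -0.2079, 0.1907]
orientation: [180.0, -0.1, 11.3]
ft_force: [0.0, 0.1, -0.0]
grip_width: 0.0466
```

```bash
python3 - <<'E'
from kin import *
st()
pic('top','h1',(140,90,540,340),2)
im=ctrl.read_camera('top')[:,:,::-1]
cv2.imwrite('pics/h2.png',cv2.resize(np.clip((im[135:195,320:390].astype(float)-10)*1.6,0,255).astype(np.uint8),None,fx=10,fy=10,interpolation=cv2.INTER_CUBIC))
pic('side','h3',(100,60,500,400),1.7)
E
```

```text
{'time': 53.55, 'ee_pos': [0.7001, -0.2079, 0.1907], 'orientation': [179.9615, -0.1064, 11.2745], 'ft_force': [0.0238, 0.1434, -0.0014], 'grip_width': 0.0466, 'joint_positions': [-25.2828, 34.8674, 61.9845, 0.0327, 83.0398, 53.4389]}
```

View pics/h1.png

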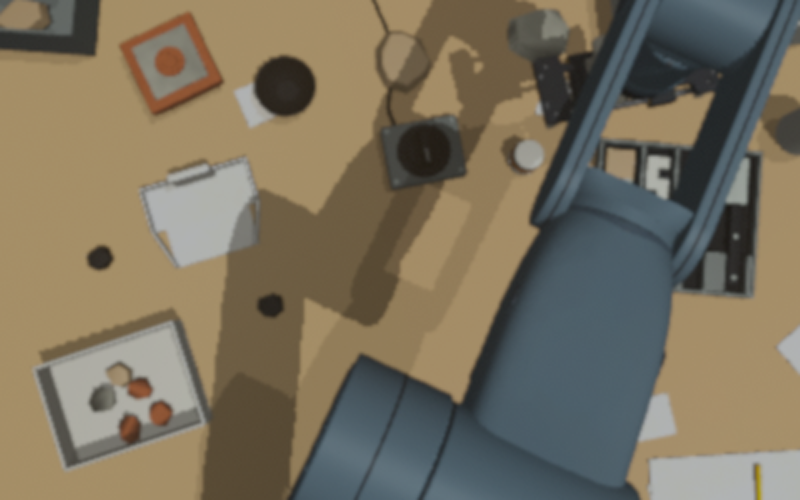

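View pics/h2.png

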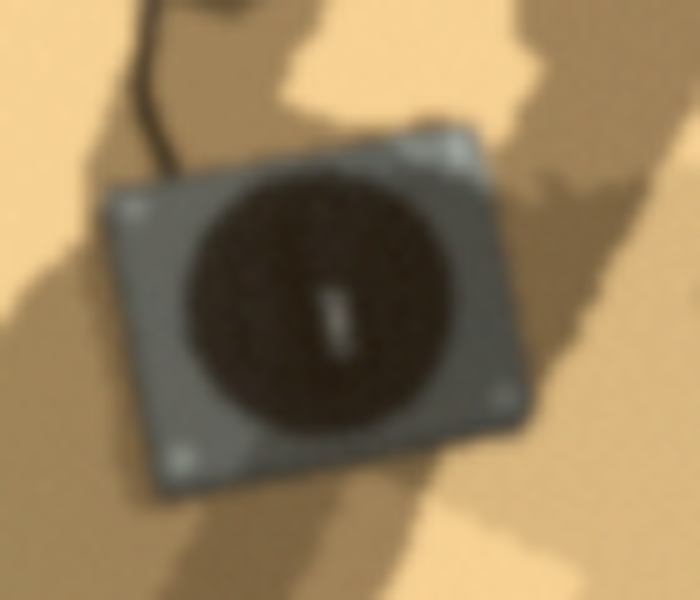

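View pics/h3.png

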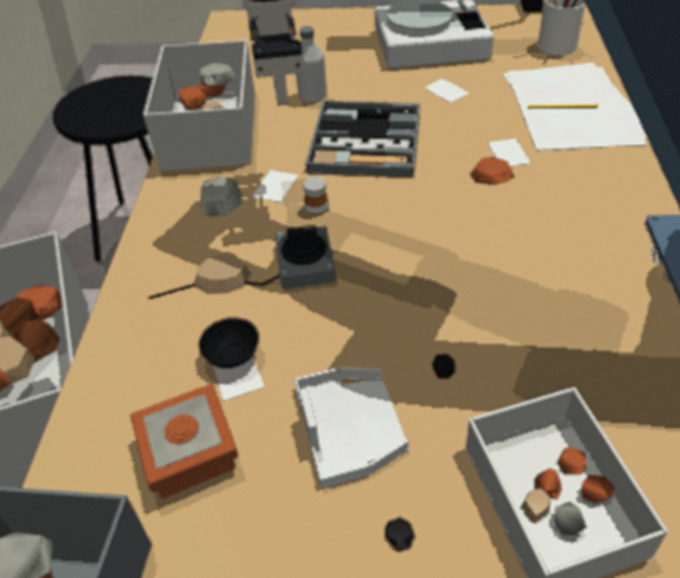

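```bash
python3 -c "
from rig import ctrl
print(ctrl.job_done())"
```

```text
the job is handed in; nothing more can be done
None
```

The job is done and handed in at about 54 s of the 208 s allowed. No verdict was reported.

- **Sherds:** All five slid off the spout into the finds box, with the spout held about 5 cm above the table inside the box. The last pictures show five sherds in the box. The tray is empty and flat on the table where it was at the start.
- **Tools:** The brush, scale bar and spatula each lie in their own compartment, with the brush and spatula heads in the head bays. No trowel was out. The brush was knocked about 3 cm aside partway through, so I found it again and moved the scale bar clear before picking up both.
- **Release height:** I let go of the brush about 5 mm and the spatula about 8 mm above the floor of their compartments, because the fingers would not fit down beside the tray's outer walls. Both settled. The top picture taken before I turned the dimmer shows all three tools in place.
- **Dimmer:** I turned this last, about 100° anticlockwise. The wrist torque rose from about 0.04 to 0.56 N m, so I took that as the stop. After release, the mark lines up with the control box's axis to within about 3° as read from the picture.

**Checks that disagreed:** The final network fits of the spatula in the tray were poor, because its black handle lies against a dark floor and the compartment walls hide part of it. I relied on the pictures for the spatula instead. The brush's top-camera fit was good, within about 2 mm of its place.

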